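# Pin up the desk divider screen

## Robot

A 6-joint arm with a two-finger parallel gripper is mounted at the origin on the work surface. World frame = base frame: x ahead of the robot, y to its left, z up, the work surface at z = 0. Lengths are in m, angles in rad, forces in N, time in s.
With the tool pointing down it reaches from about 0.325 to 0.85 m from the base axis. Payload 15.5 kg.
Tool frame: the origin (TCP) lies between the finger pads; the fingertips stand ctrl.tip_extent ahead of it and the grasp point (between the pads) lies 3 mm ahead of it (ctrl.tip_extent is the distance from the TCP to the fingertips, in m); z points along the fingers, y is the direction in which the jaws open and shut (so a half turn about z gives the same grasp; the last joint's range is limited). The gripper opens to 91 mm and grips with 3 to 60 N. Pads are 32 mm wide; open, the fingers measure 118 mm over their backs; the gripper's body (76 mm by 178 mm) begins 60 mm behind the grasp point.
Start: joints at [-1.331, 0.494, 1.345, -0, 1.302, -0.096], TCP at [0.205, -0.59, 0.236] pointing down, gripper open.
Joint ranges: [-2.91, 2.91], [-0.82, 2.16], [0.22, 2.67], [-1.22, 4.37], [0.12, 2.79], [-3.08, 3.08]. Speed limits (rad/s): [1.89, 1.89, 2.57, 3.01, 3.01, 3.01].

## Interface

Orientations are given as a unit quaternion [w, x, y, z].
In Python, from plant import ctrl gives the robot as it stands.
- The arm moves only by the shell command python3 -m pendant 'ROWS' [FORCE]. ROWS is JSON, a list of rows, each an object with "xyz": the shift along the tool's x, y, z in cm, a list of three; "dr": the turn, a rotation vector about the tool's x, y, z in rad, a list of three; "grip": the gripper command: -1 is fully open, 1 is shut, values between are in proportion. In form: [{"xyz": [tx, ty, tz], "dr": [wx, wy, wz], "grip": grip}, ...]. A call has 1 to 5 rows; each row is the pose to reach, as a shift and turn from the pose measured when the call began, along the tool's axes at that moment; what a row does not reach only later rows make up. A row lasts 1/12 s, in which the tool goes at most 41.7 mm and 7.16 degrees, less where a joint would pass 70% of its speed; a pose out of reach is approached as far as the arm can. A call with a gripper value outside its range is refused whole. The fingers move at their own pace and stop on an object; FORCE is the grip in N (left out, the last holds). Time passes only in rows, so rows that repeat a pose let the fingers close. It gives the time, the measured TCP pose, the force and the opening at its end, in the units of the state.
- ctrl.state(): the state, without advancing time (a new reading comes with each control period).
- ctrl.snapshot(name): name is "scene" or "side" or "wrist"; returns the picture (480x640x3 uint8, red, green, blue); there is no depth.
- ctrl.get_calibration(name): a dict with "fx", "fy", "cx", "cy" (pixels), "pose" (4x4, takes a point from camera to world coordinates); the wrist camera has in their place "hand_eye" (4x4, takes a point from camera to tool coordinates, whose origin is the TCP and whose axes are the flange's). Camera axes: x right, y down, z forward; pixel columns grow to the right and rows downward; lengths in m; the calibration is good to about 2 mm. The wrist camera is an equidistant fisheye: a pixel r from the principal point sees the ray r / f radians off the axis. A picture is of the moment at which its call begins: read the wrist's pose just before it. get_calibration takes no time and is no camera call.
- ctrl.job_done(): hands the job in, once; it reports no verdict.
Trained networks look in the newest picture that a camera, given by its name, has taken for a name from the list of things; names that differ only in an ending like _2 or _b are one class to them, and where a whole thing is asked for, a point or a joint stands for the part that bears it (a point fixed in the world has none). Each returns a list of dicts, best first, with "score" (0 to 1); they miss things now and then, are a little off and sometimes report something else, mostly with a low value. They report only what shows in the picture. A call takes as long as a camera call.
- ctrl.regions_of(camera, thing): "pixels" (480x640 bool, what is visible of it) and "bbox" ([left, top, right, bottom] as shares, 0 to 1, of the picture: columns of its width, rows of its height, round what is visible of it).
- ctrl.landmark_of(camera, thing): "at" ([column, row] as shares, 0 to 1, of the picture: columns of its width, rows of its height: a listed point, or the origin of a listed thing).
The state is a dict: "clock": time; "joint_positions": joint angles; "qvel": joint speeds; "effort": joint torques, N m; "tool_pos": TCP position; "eef_rot": TCP orientation; "ft_force": force on the tool from outside, world axes, zero at the start; "wrist_torque": the same for the moment, N m; "grip_width": finger opening in m.
Only numpy, scipy, OpenCV 4.12 (cv2) and the standard library are available. Lean on these libraries where they do the work, as an engineer would, in place of code of your own. Each camera call takes 0.05 s, during which the arm holds its last target.

## Task

The glass desk screen has to be put up and locked: first clear the bottle, the can and the jar, whichever are there, off the raceway into the grey tray, then push the screen up by the lip on its lower edge to the black height mark on the posts, so that its lock pins rise out of the ports. Then push the straight leg of every spring cotter on the desk through the cross hole of a lock pin, square to the screen and one to a pin, until its bow has snapped over the pin, and leave the screen at the mark, the cotters fully home, and the tape ring and the note block where they are at the ends of the raceway.

Things in the scene. Friction and masses are not known exactly. Their poses are not given: they have to be found in the camera images.
- station: Desk divider base, fixed: aluminium raceway 50 mm high, 600 mm wide (y), its top from x = -55 (front) to +100 mm, with three 42 mm round black ports at x = 0, y = -130, 0, 130 mm, and two 350 mm high posts at x = 80, y = +-288 mm. Origin on the desk below the middle port; x points from the robot side to the screen, square to it.
- sash (a joint): Height in m of the counterbalanced glass screen between the posts (at station x = 80 mm): 0 lowest, 0.100 top, 0.070 at the mark (black lines on the posts, black pointers on the screen level). Takes about 6 N to move, stays where left. It carries three lock pins that rise out of the ports with it. Its lower edge is 125 mm, its top edge 280 mm above the desk at 0.
- lip (a point): Middle of the lower front edge of the black lift lip, a ledge 60 mm wide (y), 40 mm deep, 14 mm thick, on the robot side of the screen's lower rail; its underside is level with this point, 125 mm above the desk at sash 0. Push it up from beneath; it moves with the screen.
- tray: Open grey desk tray, fixed, 180 x 150 mm, walls 40 mm high and 5 mm thick, floor 5 mm. Origin under its centre.
- spray_mid (a point): Centre of a closed white plastic bottle, 54 mm diameter, 130 mm tall (narrowing towards the cap above its upper third), about 220 g, standing on the raceway; maybe absent. z is its axis.
- jar_mid (a point): Centre of a small white screw-cap jar, 52 mm diameter, 100 mm tall, about 200 g, standing on the raceway; maybe absent. z is its axis.
- can_mid (a point): Centre of a straight can with a paper label, 60 mm diameter, 110 mm tall, about 250 g, standing on the raceway; maybe absent. z is its axis.
- pin1 (a point): Centre of the cross hole of lock pin 1 (station y = -130 mm): a vertical steel pin, 30 mm diameter, its top 16 mm above this point. The hole runs right through along the station's x, 12 mm wide and 12 mm high, mouths rounded. With the screen at the mark it is 16 mm above the raceway's top, 66 mm above the desk.
- pin2 (a point): Centre of the cross hole of lock pin 2 (station y = 0 mm): a vertical steel pin, 30 mm diameter, its top 16 mm above this point. The hole runs right through along the station's x, 12 mm wide and 12 mm high, mouths rounded. With the screen at the mark it is 16 mm above the raceway's top, 66 mm above the desk.
- pin3 (a point): Centre of the cross hole of lock pin 3 (station y = 130 mm): a vertical steel pin, 30 mm diameter, its top 16 mm above this point. The hole runs right through along the station's x, 12 mm wide and 12 mm high, mouths rounded. With the screen at the mark it is 16 mm above the raceway's top, 66 mm above the desk.
- cotter1_head (a point): Spring cotter (R-clip) of 8 mm steel wire, 165 mm long, 140 g, lying flat, maybe absent. Straight leg along its +x; at the -x end a stiff U-shaped head, 32 mm wide over its two wires (y), 8 mm thick, best pinched there; sprung bow leg 12 to 27 mm to the +y side of the straight leg. This point is the middle of the head, between its two wires, at half thickness; 20 mm from the head's outer end.
- cotter1_seat (a point): Point on cotter 1's straight leg, at the wire's centre, that lies at the centre of the pin when fully home; 72 mm ahead (+x) of the head point, 12 mm to its -y side, and 69 mm behind the leg's tip. Axes as the cotter's.
- bow1 (a joint): How far cotter 1's bow leg is sprung open, rad: 0 closed; about 0.1 as its nip rides over the pin; back to 0 when it has snapped over. Snapping over takes a push of roughly 5 to 15 N along the leg.
- cotter2_head (a point): Spring cotter (R-clip) of 8 mm steel wire, 165 mm long, 140 g, lying flat, maybe absent. Straight leg along its +x; at the -x end a stiff U-shaped head, 32 mm wide over its two wires (y), 8 mm thick, best pinched there; sprung bow leg 12 to 27 mm to the +y side of the straight leg. This point is the middle of the head, between its two wires, at half thickness; 20 mm from the head's outer end.
- cotter2_seat (a point): Point on cotter 2's straight leg, at the wire's centre, that lies at the centre of the pin when fully home; 72 mm ahead (+x) of the head point, 12 mm to its -y side, and 69 mm behind the leg's tip. Axes as the cotter's.
- bow2 (a joint): How far cotter 2's bow leg is sprung open, rad: 0 closed; about 0.1 as its nip rides over the pin; back to 0 when it has snapped over. Snapping over takes a push of roughly 5 to 15 N along the leg.
- cotter3_head (a point): Spring cotter (R-clip) of 8 mm steel wire, 165 mm long, 140 g, lying flat, maybe absent. Straight leg along its +x; at the -x end a stiff U-shaped head, 32 mm wide over its two wires (y), 8 mm thick, best pinched there; sprung bow leg 12 to 27 mm to the +y side of the straight leg. This point is the middle of the head, between its two wires, at half thickness; 20 mm from the head's outer end.
- cotter3_seat (a point): Point on cotter 3's straight leg, at the wire's centre, that lies at the centre of the pin when fully home; 72 mm ahead (+x) of the head point, 12 mm to its -y side, and 69 mm behind the leg's tip. Axes as the cotter's.
- bow3 (a joint): How far cotter 3's bow leg is sprung open, rad: 0 closed; about 0.1 as its nip rides over the pin; back to 0 when it has snapped over. Snapping over takes a push of roughly 5 to 15 N along the leg.
- notes: Block of pale notes, 60 x 60 x 30 mm, a bystander near the -y end of the raceway; origin beneath its centre.
- tape: Cardboard tape ring, 60 mm across, 22 mm high, a bystander near the +y end of the raceway; origin beneath its centre.
- phone: Black desk phone, fixed, 160 x 140 x 52 mm, a bystander that trades places with the tray from start to start; origin beneath its centre.

How it is judged:
By the outcome, as a careful person would: the job done as asked, in the order asked, and still so for the second after the job is handed in, with the robot touching nothing.
Of spray, can, jar only 2 to 3 are there at a start; the rules pass over those that are not, and their reading is None.
Of cotter1, cotter2, cotter3 only 2 to 3 are there at a start; the rules pass over those that are not, and their reading is None.
At some moment in a run one of spray, can, jar, cotter1, cotter2, cotter3 may be knocked a few centimetres aside while the robot is not near it.
Once in a run the grip may slacken for a moment while it holds something.
It also fails if it takes over 210 s, if anything falls off the work surface, if the arm or the gripper's body presses on something with over 40 N, if the wrist force passes 120 N, or if a joint passes its speed limit or range.

## Working session

There is one attempt and no reset: what is moved stays moved. The work goes in short steps, Python scripts to look and compute and a shell command to move; the robot and the scene stay as the last step left them, time stands still between calls to the robot, and variables do not carry over. Pictures are saved under pics/ and viewed, and the job is handed in when it is done.

```bash
ls; mkdir -p pics
python3 - <<'E'
from plant import ctrl
import cv2,numpy as np
s=ctrl.state();print(s);print(ctrl.tip_extent)
for n in ["scene","side","wrist"]:
    im=ctrl.snapshot(n);cv2.imwrite(f"pics/{n}0.png",im[:,:,::-1]);c=ctrl.get_calibration(n);print(n,{k:np.round(v,4).tolist() for k,v in c.items()})
E
```

```text
pics
{'clock': 0.0, 'joint_positions': array([-1.33150820e+00,  4.94188307e-01,  1.34610126e+00, -3.03960113e-05,
        1.30247594e+00, -9.55004843e-02]), 'qvel': array([-0.00147349, -0.00080534, -0.00114464, -0.00012487, -0.00065183,
       -0.00052111]), 'effort': array([-3.96790279e-05, -8.78798461e+01, -3.81847930e+01,  7.07717752e-02,
        5.34054183e-02, -3.25214330e-05]), 'tool_pos': array([ 0.20527066, -0.58997898,  0.23534517]), 'eef_rot': array([-5.83858598e-04,  9.86021416e-01,  1.66617596e-01, -5.67380606e-05]), 'ft_force': array([0.89195751, 0.35231411, 0.19715624]), 'wrist_torque': array([0.01765228, 0.01546478, 0.06904475]), 'grip_width': 0.09118620441509499}
0.022
scene {'fx': 452.8367, 'fy': 452.8367, 'cx': 316.0376, 'cy': 240.9335, 'pose': [[0.9849, -0.145, 0.0947, 0.4402], [-0.1731, -0.8184, 0.548, -0.5474], [-0.002, -0.5561, -0.8311, 0.9377], [0.0, 0.0, 0.0, 1.0]]}
side {'fx': 591.2972, 'fy': 591.2972, 'cx': 315.5754, 'cy': 241.1938, 'pose': [[-0.9818, -0.1248, 0.1432, 0.348], [-0.1887, 0.5542, -0.8107, 1.0818], [0.0218, -0.823, -0.5676, 0.8473], [0.0, 0.0, 0.0, 1.0]]}
wrist {'fx': 371.6483, 'fy': 371.6483, 'cx': 320.2343, 'cy': 243.0342, 'hand_eye': [[0.0011, -0.9556, -0.2946, 0.0843], [1.0, 0.0011, 0.0002, 0.0001], [0.0001, -0.2946, 0.9556, -0.1478], [0.0, 0.0, 0.0, 1.0]]}
```

View pics/scene0.png

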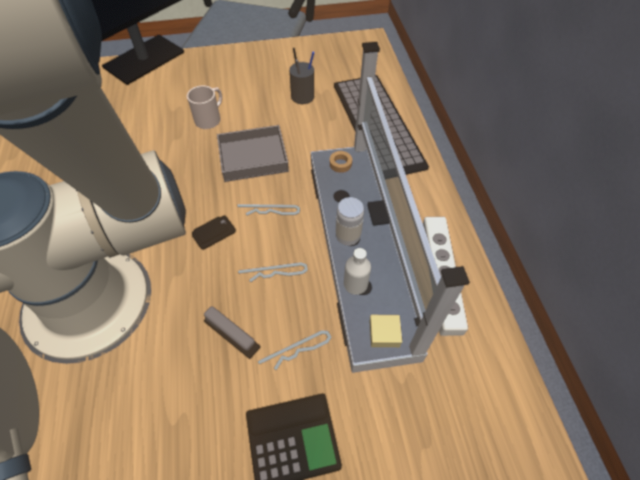

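View pics/side0.png

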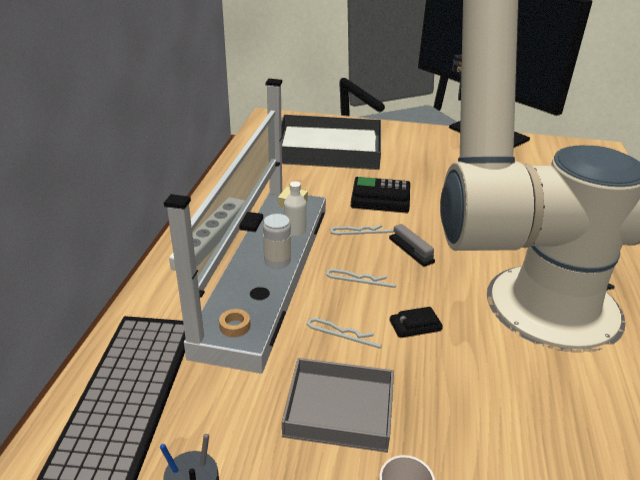

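View pics/wrist0.png

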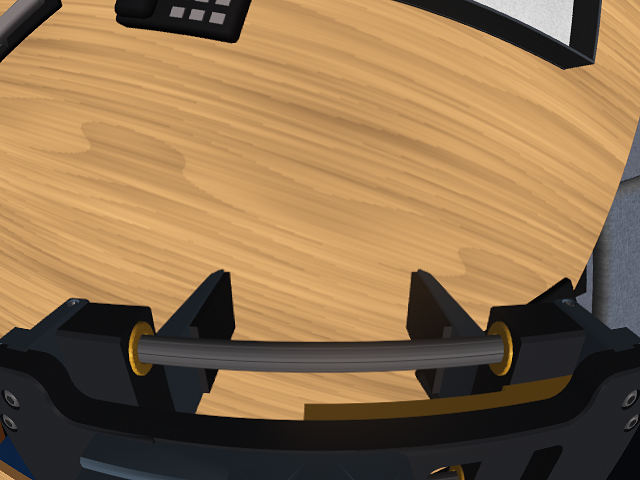

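The scene shows a jar or can at (349,220), a bottle at (357,272), three cotters at about x=270 and rows 210, 270 and 348, the tray at (253,153), and the phone at (293,440). Next I'll locate everything with the networks.

```bash
cat > h.py <<'E'
from plant import ctrl
import cv2,numpy as np
from scipy.spatial.transform import Rotation as R
def ST():
    s=ctrl.state();q=s["eef_rot"];return s,np.array(s["tool_pos"]),R.from_quat([q[1],q[2],q[3],q[0]]).as_matrix()
def cam(n):
    c=ctrl.get_calibration(n)
    if n=="wrist":
        s,p,M=ST();T=np.eye(4);T[:3,:3]=M;T[:3,3]=p;c["pose"]=T@np.array(c["hand_eye"])
    c["n"]=n;c["pose"]=np.array(c["pose"]);return c
def ray(c,uv):
    x=(uv[0]-c["cx"])/c["fx"];y=(uv[1]-c["cy"])/c["fy"]
    if c["n"]=="wrist":
        r=np.hypot(x,y);d=np.array([x*np.sinc(r/np.pi),y*np.sinc(r/np.pi),np.cos(r)])
    else: d=np.array([x,y,1.])
    d/=np.linalg.norm(d);return c["pose"][:3,3],c["pose"][:3,:3]@d
def atz(c,uv,z):
    o,d=ray(c,uv);return o+d*(z-o[2])/d[2]
def proj(c,P):
    p=c["pose"][:3,:3].T@(np.array(P)-c["pose"][:3,3])
    if c["n"]=="wrist":
        t=np.arctan2(np.hypot(p[0],p[1]),p[2]);k=t/max(1e-9,np.hypot(p[0],p[1]));x,y=p[0]*k,p[1]*k
    else:x,y=p[:2]/p[2]
    return np.array([c["fx"]*x+c["cx"],c["fy"]*y+c["cy"]])
def tri(rs):
    A=np.zeros((3,3));b=np.zeros(3)
    for o,d in rs:
        m=np.eye(3)-np.outer(d,d);A+=m;b+=m@o
    x=np.linalg.solve(A,b);return x,max(np.linalg.norm((np.eye(3)-np.outer(d,d))@(x-o)) for o,d in rs)
def lm(n,t,k=3):
    return [(np.array(l["at"])*[640,480],l["score"]) for l in ctrl.landmark_of(n,t)[:k]]
def save(n,f):
    c=cam(n);im=ctrl.snapshot(n);cv2.imwrite("pics/"+f+".png",im[:,:,::-1]);return c,im
def rel(target,Mt=None):
    """tool-frame shift in cm and rotvec to reach world TCP target (and matrix)"""
    s,p,M=ST();d=M.T@(np.array(target)-p)*100
    r=R.from_matrix(M.T@Mt).as_rotvec() if Mt is not None else np.zeros(3)
    print("t",round(s["clock"],2),"pos",p.round(4),"F",np.round(s["ft_force"],1),"w",round(s["grip_width"],4))
    print("shift cm",d.round(2),"dr",r.round(3))
def down(yaw):
    """tool z down, tool y axis at world angle yaw (jaw direction)"""
    y=np.array([np.cos(yaw),np.sin(yaw),0]);z=np.array([0,0,-1.]);return np.c_[np.cross(y,z),y,z]
E
python3 - <<'E'
from h import *
C={n:cam(n) for n in("scene","side")}
for t in ["station","tray","phone","notes","tape","lip","spray_mid","jar_mid","can_mid"]+[f"cotter{i}_{e}" for i in(1,2,3) for e in("head","seat")]+["pin1","pin2","pin3"]:
    L={n:lm(n,t,4) for n in C}
    print(t,{n:[(l[0].round(0).tolist(),round(l[1],2)) for l in L[n]] for n in C})
    if all(L.values()):
        x,e=tri([ray(C[n],L[n][0][0]) for n in C]);print("   tri",x.round(4),round(e,4))
E
```

```text
station {'scene': [([349.0, 252.0], 0.65)], 'side': [([277.0, 275.0], 0.6), ([350.0, 341.0], 0.19)]}
   tri [ 0.6222  0.0255 -0.0019] 0.0012
tray {'scene': [([251.0, 156.0], 0.68), ([351.0, 252.0], 0.61)], 'side': [([340.0, 410.0], 0.86), ([299.0, 207.0], 0.22)]}
   tri [0.4159 0.3879 0.004 ] 0.0018
phone {'scene': [([290.0, 444.0], 0.73)], 'side': [([380.0, 199.0], 0.84)]}
   tri [ 0.4208 -0.3809 -0.0032] 0.0039
notes {'scene': [([383.0, 332.0], 0.59)], 'side': [([289.0, 203.0], 0.64)]}
   tri [ 0.644  -0.2113  0.052 ] 0.0065
tape {'scene': [([340.0, 167.0], 0.6), ([293.0, 443.0], 0.4), ([370.0, 217.0], 0.28)], 'side': [([238.0, 328.0], 0.93)]}
   tri [0.6452 0.2637 0.0448] 0.0018
lip {'scene': [([373.0, 214.0], 0.85)], 'side': [([259.0, 228.0], 0.56)]}
   tri [0.6657 0.0333 0.1313] 0.0045
spray_mid {'scene': [([356.0, 267.0], 0.8)], 'side': [([298.0, 203.0], 0.88)]}
   tri [ 0.6019 -0.0922  0.1284] 0.0018
jar_mid {'scene': [], 'side': []}
can_mid {'scene': [([350.0, 222.0], 0.88)], 'side': [([276.0, 242.0], 0.57)]}
   tri [0.6195 0.04   0.1023] 0.0002
cotter1_head {'scene': [([289.
[... 266 characters left out ...]
0.4907 0.0052 0.0053] 0.0018
cotter2_seat {'scene': [([265.0, 270.0], 0.98), ([320.0, 341.0], 0.59), ([356.0, 273.0], 0.26), ([290.0, 209.0], 0.26)], 'side': [([365.0, 283.0], 0.87), ([275.0, 276.0], 0.34)]}
   tri [ 0.4154  0.0121 -0.0012] 0.0032
cotter3_head {'scene': [([318.0, 340.0], 0.95), ([263.0, 205.0], 0.35), ([291.0, 439.0], 0.27)], 'side': [([337.0, 228.0], 0.53)]}
   tri [ 0.5111 -0.1877  0.0076] 0.0051
cotter3_seat {'scene': [([286.0, 348.0], 0.63)], 'side': [([363.0, 233.0], 0.63)]}
   tri [ 0.4419 -0.1913  0.0018] 0.0073
pin1 {'scene': [], 'side': [([292.0, 200.0], 0.55)]}
pin2 {'scene': [], 'side': [([292.0, 200.0], 0.55)]}
pin3 {'scene': [], 'side': [([292.0, 200.0], 0.55)]}
```

Run:
```python
import cv2
a=cv2.imread("pics/scene0.png")[30:380,200:480];cv2.imwrite("pics/sc0z.png",cv2.resize(a,None,fx=1.7*1,fy=1.7,interpolation=3))
b=cv2.imread("pics/side0.png")[70:450,160:460];cv2.imwrite("pics/sd0z.png",cv2.resize(b,None,fx=1.55,fy=1.55,interpolation=3))
```

```text
(no output)
```

View pics/sc0z.png

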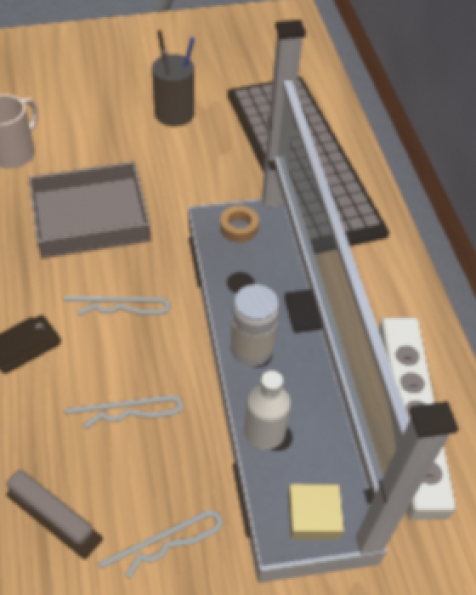

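View pics/sd0z.png

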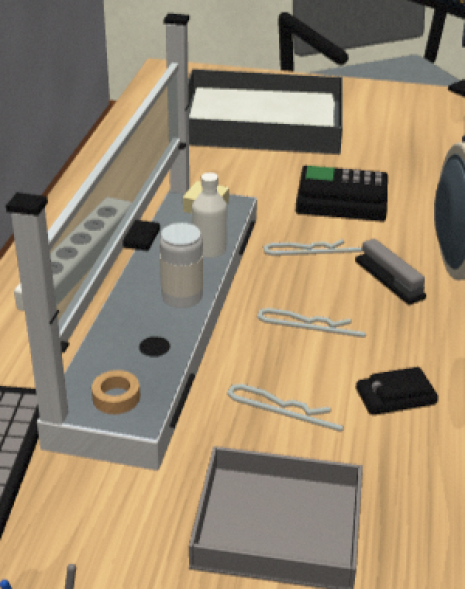

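Run:
```python
from h import *
C={n:cam(n) for n in("scene","side")}
S=lambda u,v:(200+u/1.7,30+v/1.7)
D=lambda u,v:(160+u/1.55,70+v/1.55)
P={}
for k,a,b in [("F+",S(190,210),D(162,446)),("F-",S(260,571),D(257,197)),]:
    x,e=tri([ray(C["scene"],a),ray(C["side"],b)]);print(k,x.round(4),round(e,4),atz(C["scene"],a,.05).round(4),atz(C["side"],b,.05).round(4))
    P[k]=(atz(C["scene"],a,.05)+atz(C["side"],b,.05))/2
print("B-",atz(C["scene"],S(382,550),.05).round(4))
print("B+",atz(C["side"],D(40,424),.05).round(4))
d=P["F+"]-P["F-"];print(np.linalg.norm(d),"yaw",np.arctan2(-d[0],d[1]))
y=np.arctan2(-d[0],d[1]);ex=np.array([np.cos(y),np.sin(y),0]);print("origin",(P["F+"]+P["F-"])/2+.055*ex)
for u in [S(240,281)]:print("port3 scene",atz(C["scene"],u,.05).round(4))
print("port3 side",atz(C["side"],D(155,346),.05).round(4))
print("tray side corners top",[atz(C["side"],D(*u),.04).round(3) for u in [(214,451),(361,465),(354,583),(192,567)]])
print("tray scene corners",[atz(C["scene"],S(*u),.04).round(3) for u in [(31,176),(136,165),(148,236),(41,249)]])
```

```text
F+ [0.5762 0.3271 0.042 ] 0.0042 [0.5792 0.3204 0.05  ] [0.5696 0.3352 0.05  ]
F- [ 0.5621 -0.2692  0.0483] 0.0 [ 0.5618 -0.2697  0.05  ] [ 0.5616 -0.2662  0.05  ]
B- [ 0.7102 -0.2701  0.05  ]
B+ [0.724  0.3308 0.05  ]
0.5959102339339251 yaw -0.02131028947989313
origin [0.62307775 0.02875078 0.05      ]
port3 scene [0.628  0.1635 0.05  ]
port3 side [0.6268 0.1577 0.05  ]
tray side corners top [array([0.51 , 0.321, 0.04 ]), array([0.335, 0.306, 0.04 ]), array([0.328, 0.472, 0.04 ]), array([0.497, 0.487, 0.04 ])]
tray scene corners [array([0.333, 0.454, 0.04 ]), array([0.509, 0.45 , 0.04 ]), array([0.506, 0.286, 0.04 ]), array([0.339, 0.288, 0.04 ])]
```

The corners put the station origin near (0.623, 0.028) with yaw about -0.02, and the tray centre at (0.418, 0.385). I'll raise the tool and turn it so the camera faces the robot.

```bash
python3 -m pendant '[{"xyz":[0,0,-3],"dr":[0,0,-0.12],"grip":-1},{"xyz":[0,0,-6],"dr":[0,0,-0.24],"grip":-1},{"xyz":[0,0,-9],"dr":[0,0,-0.36],"grip":-1},{"xyz":[0,0,-11],"dr":[0,0,-0.48],"grip":-1},{"xyz":[0,0,-12],"dr":[0,0,-0.60],"grip":-1}]' 30
python3 -m pendant '[{"xyz":[0,0,0],"dr":[0,0,-0.60],"grip":-1},{"xyz":[0,0,0],"dr":[0,0,-0.60],"grip":-1},{"xyz":[0,0,0],"dr":[0,0,-0.60],"grip":-1},{"xyz":[0,0,0],"dr":[0,0,-0.60],"grip":-1},{"xyz":[0,0,0],"dr":[0,0,-0.60],"grip":-1}]'
python3 - <<'E'
from h import *
rel([.615,.035,.36],down(np.pi/2)); print(ctrl.state()["joint_positions"].round(2))
E
```

```text
clock: 2.37
tool_pos: [0.2056, -0.591, 0.3593]
eef_rot: [0.002, 0.891, 0.453, -0.0]
ft_force: [0.6, -1.0, -0.2]
grip_width: 0.0913
clock: 2.78
tool_pos: [0.2055, -0.591, 0.3593]
eef_rot: [0.002, 0.715, 0.699, -0.001]
ft_force: [-0.3, 0.3, 0.1]
grip_width: 0.0911
t 2.78 pos [ 0.2055 -0.591   0.3593] F [-0.3  0.3  0.1] w 0.0911
shift cm [63.54 39.46 -0.28] dr [-0.002  0.004 -1.594]
[-1.33  0.41  1.16  0.    1.57 -1.31]
```

```bash
python3 -m pendant '[{"xyz":[15,9.3,0],"dr":[0,0,-0.60],"grip":-1},{"xyz":[15,9.3,0],"dr":[0,0,-0.60],"grip":-1},{"xyz":[15,9.3,0],"dr":[0,0,-0.60],"grip":-1},{"xyz":[15,9.3,0],"dr":[0,0,-0.60],"grip":-1},{"xyz":[15,9.3,0],"dr":[0,0,-0.60],"grip":-1}]'
python3 - <<'E'
from h import *
rel([.615,.035,.36],down(np.pi/2)); print(ctrl.state()["joint_positions"].round(2))
E
```

```text
clock: 3.2
tool_pos: [0.3042, -0.4387, 0.3592]
eef_rot: [0.002, 0.473, 0.881, -0.001]
ft_force: [-0.5, -0.7, -0.4]
grip_width: 0.0906
t 3.2 pos [ 0.3042 -0.4387  0.3592] F [-0.5 -0.7 -0.4] w 0.0906
shift cm [22.31 52.08 -0.16] dr [-0.002  0.003 -0.985]
[-1.08  0.26  1.38  0.    1.5  -1.66]
```

```bash
python3 -m pendant '[{"xyz":[7,16.5,0],"dr":[0,0,-0.60],"grip":-1},{"xyz":[7,16.5,0],"dr":[0,0,-0.60],"grip":-1},{"xyz":[7,16.5,0],"dr":[0,0,-0.60],"grip":-1},{"xyz":[7,16.5,0],"dr":[0,0,-0.60],"grip":-1},{"xyz":[7,16.5,0],"dr":[0,0,-0.60],"grip":-1}]'
python3 - <<'E'
from h import *
rel([.615,.035,.36],down(np.pi/2)); print(ctrl.state()["joint_positions"].round(2))
E
```

```text
clock: 3.62
tool_pos: [0.4047, -0.2855, 0.3592]
eef_rot: [0.002, 0.187, 0.982, -0.001]
ft_force: [0.3, -0.1, 0.3]
grip_width: 0.0916
t 3.62 pos [ 0.4047 -0.2855  0.3592] F [ 0.3 -0.1  0.3] w 0.0916
shift cm [-7.77 37.54 -0.09] dr [-0.002  0.003 -0.377]
[-0.74  0.2   1.46  0.    1.48 -1.93]
```

```bash
python3 -m pendant '[{"xyz":[-3.5,17,0],"dr":[0,0,-0.37],"grip":-1},{"xyz":[-3.5,17,0],"dr":[0,0,-0.37],"grip":-1},{"xyz":[-3.5,17,0],"dr":[0,0,-0.37],"grip":-1},{"xyz":[-3.5,17,0],"dr":[0,0,-0.37],"grip":-1},{"xyz":[-3.5,17,0],"dr":[0,0,-0.37],"grip":-1}]'
python3 - <<'E'
from h import *
rel([.615,.035,.33],down(np.pi/2)); print(ctrl.state()["joint_positions"].round(2))
C={"wrist":cam("wrist")}
save("wrist","w1");
for t in ["spray_mid","can_mid","jar_mid"]:print(t,[(a.round(1),round(s,2)) for a,s in lm("wrist",t)])
E
```

```text
clock: 4.03
tool_pos: [0.5018, -0.1359, 0.3592]
eef_rot: [0.002, 0.001, 1.0, -0.0]
ft_force: [0.2, -0.0, -0.2]
grip_width: 0.091
t 4.03 pos [ 0.5018 -0.1359  0.3592] F [ 0.2 -0.  -0.2] w 0.091
shift cm [-11.26  17.13   2.94] dr [-0.001  0.004 -0.003]
[-0.38  0.24  1.41  0.    1.49 -1.95]
spray_mid [(array([357.1, 299.2]), 0.93)]
can_mid [(array([461. , 299.3]), 0.6)]
jar_mid []
```

View pics/w1.png

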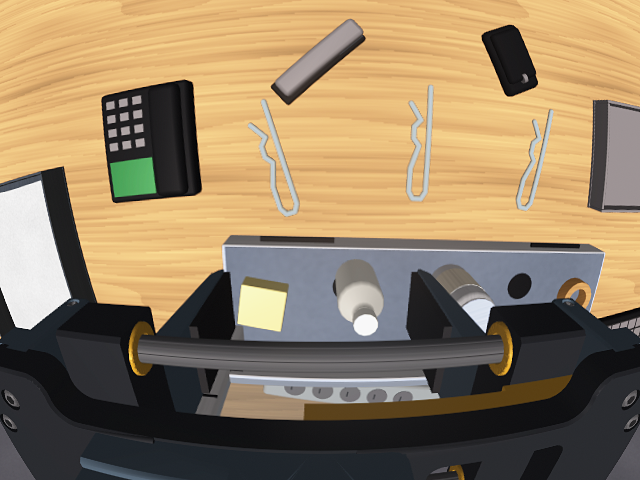

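Run:
```python
from h import *
W=cam("wrist")
for n,u,z in [("F-",(224,246),.05),("F+",(604,252),.05),("port3",(519.5,286),.05),("tapetop",(576,290),.07)]:print(n,atz(W,u,z).round(4))
for n,u,z in [("bottlecap",(366,324),.18),("bottle",(357.1,299.2),.115),("can",(461,299.3),.105)]:print(n,atz(W,u,z).round(4))
for t in ["scene","side"]:
    c=cam(t);ctrl.snapshot(t)
    for n,z in [("spray_mid",.115),("can_mid",.105)]:
        l=lm(t,n,1); print(t,n,[atz(c,l[0][0],z).round(4),l[0][1]] if l else None)
```

```text
F- [ 0.5613 -0.2684  0.05  ]
F+ [0.5751 0.3197 0.05  ]
port3 [0.6261 0.1554 0.05  ]
tapetop [0.6295 0.2548 0.07  ]
bottlecap [ 0.6032 -0.095   0.18  ]
bottle [ 0.6066 -0.0982  0.115 ]
can [0.6157 0.036  0.105 ]
scene spray_mid [array([ 0.6031, -0.0867,  0.115 ]), 0.91]
scene can_mid [array([0.6148, 0.0404, 0.105 ]), 0.98]
side spray_mid [array([ 0.6022, -0.098 ,  0.115 ]), 0.7]
side can_mid [array([0.6195, 0.0512, 0.105 ]), 0.86]
```

```bash
python3 -m pendant '[{"xyz":[-5,2,5],"dr":[0,0,0],"grip":-1},{"xyz":[-10.2,4.2,9],"dr":[0,0,0],"grip":-1},{"xyz":[-10.2,4.2,12],"dr":[0,0,0],"grip":-1},{"xyz":[-10.2,4.2,12],"dr":[0,0,0],"grip":-1},{"xyz":[-10.2,4.2,12],"dr":[0,0,0],"grip":-1}]'
python3 - <<'E'
from h import *
rel([.604,-.094,.118],down(np.pi/2)); save("wrist","w2");W=cam("wrist")
print([(a.round(1),atz(W,a,.115).round(4)) for a,s in lm("wrist","spray_mid")])
E
```

```text
clock: 4.95
tool_pos: [0.6023, -0.0987, 0.2328]
eef_rot: [-0.002, 0.004, 1.0, 0.0]
ft_force: [-2.7, 0.7, -1.3]
grip_width: 0.0908
t 4.95 pos [ 0.6023 -0.0987  0.2328] F [-2.7  0.7 -1.3] w 0.0908
shift cm [-0.22  0.47 11.48] dr [ 0.    -0.004 -0.008]
[(array([329.3, 250.2]), array([ 0.6064, -0.0926,  0.115 ]))]
```

View pics/w2.png

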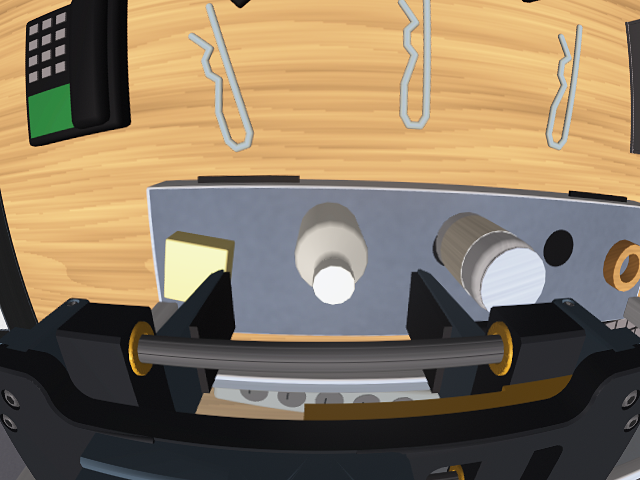

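The bottle at (332,255) sits about 5 mm to +y of the jaw centre, so I'll correct for that and descend.

```bash
python3 -m pendant '[{"xyz":[-0.3,0.5,4],"dr":[0,0,0],"grip":-1},{"xyz":[-0.3,0.5,8],"dr":[0,0,0],"grip":-1},{"xyz":[-0.3,0.5,11.3],"dr":[0,0,0],"grip":-1},{"xyz":[-0.3,0.5,11.3],"dr":[0,0,0],"grip":-1},{"xyz":[-0.3,0.5,11.3],"dr":[0,0,0],"grip":0.9}]' 30
python3 -m pendant '[{"xyz":[0,0,0],"dr":[0,0,0],"grip":0.9},{"xyz":[0,0,0],"dr":[0,0,0],"grip":0.9},{"xyz":[0,0,0],"dr":[0,0,0],"grip":0.9},{"xyz":[0,0,0],"dr":[0,0,0],"grip":0.9},{"xyz":[0,0,0],"dr":[0,0,0],"grip":0.9}]' 30
python3 -m pendant '[{"xyz":[0,0,-1],"dr":[0,0,0],"grip":0.9},{"xyz":[0,0,-3],"dr":[0,0,0],"grip":0.9},{"xyz":[0,0,-6],"dr":[0,0,0],"grip":0.9},{"xyz":[0,0,-9],"dr":[0,0,0],"grip":0.9},{"xyz":[0,0,-12],"dr":[0,0,0],"grip":0.9}]' 30
```

```text
clock: 5.47
tool_pos: [0.6043, -0.0961, 0.1263]
eef_rot: [-0.0, 0.004, 1.0, -0.001]
ft_force: [1.3, -0.1, 1.2]
grip_width: 0.087
clock: 5.88
tool_pos: [0.6048, -0.0961, 0.1274]
eef_rot: [0.0, 0.004, 1.0, -0.001]
ft_force: [0.3, 2.6, 3.9]
grip_width: 0.054
clock: 6.3
tool_pos: [0.6042, -0.0958, 0.2494]
eef_rot: [0.0, 0.004, 1.0, -0.001]
ft_force: [1.1, -0.8, -1.8]
grip_width: 0.0542
```

```bash
python3 -m pendant '[{"xyz":[2,0,-3],"dr":[0,0,0],"grip":0.9},{"xyz":[4,3,-4],"dr":[0,0,0],"grip":0.9},{"xyz":[6,7,-4],"dr":[0,0,0],"grip":0.9},{"xyz":[8,11,-4],"dr":[0,0,0],"grip":0.9},{"xyz":[10,14,-4],"dr":[0,0,0],"grip":0.9}]'
python3 -m pendant '[{"xyz":[2,4,0],"dr":[0,0,0],"grip":0.9},{"xyz":[4,7,0],"dr":[0,0,0],"grip":0.9},{"xyz":[5.5,10.5,0],"dr":[0,0,0],"grip":0.9},{"xyz":[7,14,0],"dr":[0,0,0],"grip":0.9},{"xyz":[8.5,17.5,0],"dr":[0,0,0],"grip":0.9}]'
python3 - <<'E'
from h import *
rel([.376,.385,.085],down(np.pi/2)); print(ctrl.state()["joint_positions"].round(2))
E
```

```text
clock: 6.72
tool_pos: [0.5049, 0.046, 0.2902]
eef_rot: [0.001, 0.005, 1.0, -0.001]
ft_force: [0.7, 1.1, -1.5]
grip_width: 0.0537
clock: 7.13
tool_pos: [0.4203, 0.2232, 0.2907]
eef_rot: [0.002, 0.005, 1.0, -0.001]
ft_force: [0.9, 0.6, -1.5]
grip_width: 0.0541
t 7.13 pos [0.4203 0.2232 0.2907] F [ 0.9  0.6 -1.5] w 0.0541
shift cm [ 4.64 16.17 20.53] dr [-0.002  0.003 -0.01 ]
[ 0.36  0.22  1.62 -0.    1.3  -1.2 ]
```

```bash
python3 -m pendant '[{"xyz":[1.5,4,0],"dr":[0,0,0],"grip":0.9},{"xyz":[3,8,0],"dr":[0,0,0],"grip":0.9},{"xyz":[4,12,0],"dr":[0,0,0],"grip":0.9},{"xyz":[4.6,15,0],"dr":[0,0,0],"grip":0.9},{"xyz":[4.6,16.2,2],"dr":[0,0,0],"grip":0.9}]'
python3 - <<'E'
from h import *
rel([.376,.385,.085],down(np.pi/2)); W,_=save("wrist","w3")
E
```

```text
clock: 7.55
tool_pos: [0.3755, 0.3906, 0.2737]
eef_rot: [0.004, 0.003, 1.0, 0.002]
ft_force: [-0.4, -0.7, -0.1]
grip_width: 0.054
t 7.55 pos [0.3755 0.3906 0.2737] F [-0.4 -0.7 -0.1] w 0.054
shift cm [ 0.08 -0.63 18.87] dr [ 0.003  0.007 -0.007]
```

View pics/w3.png

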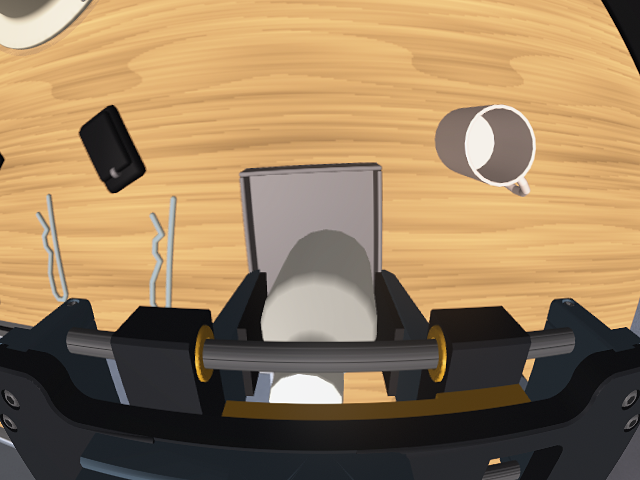

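Run:
```python
from h import *
W=cam("wrist")
for u in [(242,173),(381,165)]:print(atz(W,u,.04).round(4))
```

```text
[0.3319 0.3093 0.04  ]
[0.3248 0.4514 0.04  ]
```

```bash
python3 -m pendant '[{"xyz":[0,-0.8,4],"dr":[0,0,0],"grip":0.9},{"xyz":[0,-0.8,8],"dr":[0,0,0],"grip":0.9},{"xyz":[0,-0.8,12],"dr":[0,0,0],"grip":0.9},{"xyz":[0,-0.8,15],"dr":[0,0,0],"grip":0.9},{"xyz":[0,-0.8,17],"dr":[0,0,0],"grip":0.9}]'
python3 -m pendant '[{"xyz":[0,0,0.6],"dr":[0,0,0],"grip":0.9},{"xyz":[0,0,1.2],"dr":[0,0,0],"grip":0.9},{"xyz":[0,0,1.6],"dr":[0,0,0],"grip":0.9},{"xyz":[0,0,1.6],"dr":[0,0,0],"grip":0.9},{"xyz":[0,0,1.6],"dr":[0,0,0],"grip":0.9}]'
```

```text
clock: 8.02
tool_pos: [0.3739, 0.3803, 0.0959]
eef_rot: [0.0, 0.003, 1.0, -0.001]
ft_force: [-0.4, 0.8, -1.9]
grip_width: 0.0542
clock: 8.43
tool_pos: [0.3747, 0.3809, 0.0813]
eef_rot: [0.001, 0.003, 1.0, -0.001]
ft_force: [0.5, -0.4, -0.9]
grip_width: 0.0532
```

```bash
python3 -m pendant '[{"xyz":[0,0,0.2],"dr":[0,0,0],"grip":0.9},{"xyz":[0,0,0.2],"dr":[0,0,0],"grip":0},{"xyz":[0,0,0.2],"dr":[0,0,0],"grip":-1},{"xyz":[0,0,0.2],"dr":[0,0,0],"grip":-1},{"xyz":[0,0,0.2],"dr":[0,0,0],"grip":-1}]'
python3 -m pendant '[{"xyz":[0,0,-2],"dr":[0,0,0],"grip":-1},{"xyz":[0,0,-6],"dr":[0,0,0],"grip":-1},{"xyz":[0,0,-10],"dr":[0,0,0],"grip":-1},{"xyz":[0,0,-14],"dr":[0,0,0],"grip":-1},{"xyz":[0,0,-18],"dr":[0,0,0],"grip":-1}]'
python3 - <<'E'
from h import *
rel([.616,.038,.27],down(np.pi/2)); save("wrist","w4")
for t in ["scene","side","wrist"]:
    c=cam(t);ctrl.snapshot(t)
    for n,z in [("spray_mid",.07),("can_mid",.105)]:
        l=lm(t,n,1); print(t,n,[atz(c,l[0][0],z).round(4),l[0][1]] if l else None)
E
```

```text
clock: 8.85
tool_pos: [0.3749, 0.381, 0.0798]
eef_rot: [0.001, 0.003, 1.0, -0.0]
ft_force: [-0.2, 0.3, 1.0]
grip_width: 0.0705
clock: 9.27
tool_pos: [0.374, 0.3808, 0.262]
eef_rot: [0.001, 0.003, 1.0, -0.0]
ft_force: [0.9, 0.2, 0.1]
grip_width: 0.0912
t 9.27 pos [0.374  0.3808 0.262 ] F [0.9 0.2 0.1] w 0.0912
shift cm [-24.41 -34.13  -0.71] dr [-0.001  0.003 -0.006]
scene spray_mid [array([0.3708, 0.3811, 0.07  ]), 0.81]
scene can_mid [array([0.6153, 0.036 , 0.105 ]), 0.91]
side spray_mid [array([0.6443, 0.2829, 0.07  ]), 0.26]
side can_mid [array([0.6209, 0.0485, 0.105 ]), 0.88]
wrist spray_mid [array([0.3772, 0.3816, 0.07  ]), 0.91]
wrist can_mid None
```

View pics/w4.png

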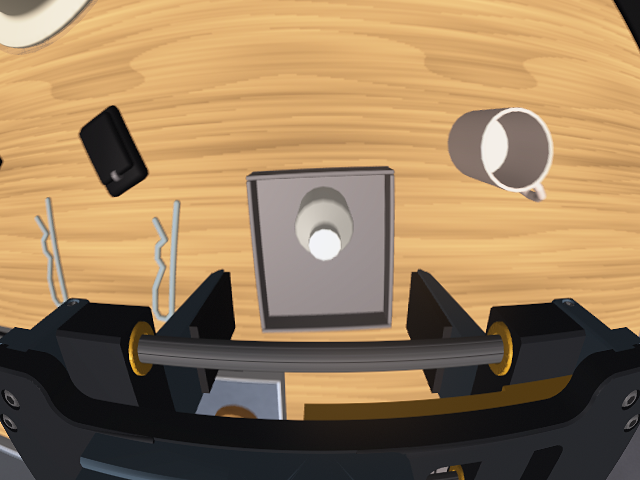

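The bottle stands in the tray. The can is next.

```bash
python3 -m pendant '[{"xyz":[-2,-3.5,-1],"dr":[0,0,0],"grip":-1},{"xyz":[-4,-7,-2],"dr":[0,0,0],"grip":-1},{"xyz":[-7,-10,-2],"dr":[0,0,0],"grip":-1},{"xyz":[-9,-13.5,-2],"dr":[0,0,0],"grip":-1},{"xyz":[-11.5,-17,-2],"dr":[0,0,0],"grip":-1}]'
python3 -m pendant '[{"xyz":[-2.5,-3.5,0],"dr":[0,0,0],"grip":-1},{"xyz":[-5,-7,0],"dr":[0,0,0],"grip":-1},{"xyz":[-7.5,-10.5,0],"dr":[0,0,0],"grip":-1},{"xyz":[-10,-14,0],"dr":[0,0,0],"grip":-1},{"xyz":[-12.5,-17,1],"dr":[0,0,0],"grip":-1}]'
python3 - <<'E'
from h import *
rel([.616,.038,.13],down(np.pi/2)); save("wrist","w5");c=cam("wrist")
for n,z in [("can_mid",.105)]:
        l=lm("wrist",n,1); print(n,[l[0][0],atz(c,l[0][0],z).round(4),l[0][1]] if l else None)
E
```

```text
clock: 10.18
tool_pos: [0.4876, 0.2095, 0.2788]
eef_rot: [0.0, 0.003, 1.0, -0.001]
ft_force: [0.7, 0.6, 0.3]
grip_width: 0.0914
clock: 10.6
tool_pos: [0.6095, 0.0407, 0.2711]
eef_rot: [0.001, 0.003, 1.0, -0.001]
ft_force: [1.5, 0.8, 0.5]
grip_width: 0.0913
t 10.6 pos [0.6095 0.0407 0.2711] F [1.5 0.8 0.5] w 0.0913
shift cm [-0.63 -0.23 14.11] dr [-0.002  0.002 -0.006]
can_mid [array([105.088, 244.08 ]), array([ 0.6253, -0.1788,  0.105 ]), 0.66]
```

View pics/w5.png

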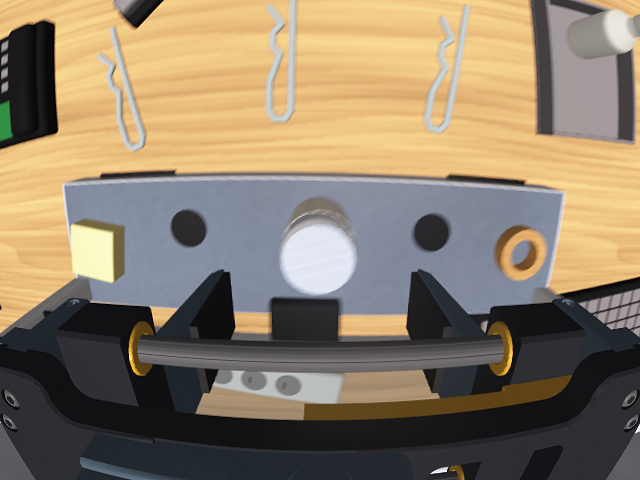

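Run:
```python
from h import *
c=cam("wrist")
for n,u,z in [("F-",(65,186),.05),("F+",(563,193),.05),("p1",(188.5,228.5),.05),("p3",(431,232.5),.05),("cantop",(318,257),.16),("L",(279.5,257),.16),("R",(356.5,257),.16),("lipL",(272,298),.139),("lipR",(340,298),.139)]:print(n,atz(c,u,z).round(4))
```

```text
F- [ 0.5671 -0.2628  0.05  ]
F+ [0.5815 0.3188 0.05  ]
p1 [ 0.6226 -0.1026  0.05  ]
p3 [0.6292 0.1541 0.05  ]
cantop [0.6168 0.0364 0.16  ]
L [0.6166 0.0082 0.16  ]
R [0.617  0.0646 0.16  ]
lipL [ 0.6599 -0.0023  0.139 ]
lipR [0.66   0.0539 0.139 ]
```

```bash
python3 -m pendant '[{"xyz":[-0.6,-0.4,4],"dr":[0,0,0],"grip":-1},{"xyz":[-0.7,-0.4,8],"dr":[0,0,0],"grip":-1},{"xyz":[-0.7,-0.4,12],"dr":[0,0,0],"grip":-1},{"xyz":[-0.7,-0.4,14.3],"dr":[0,0,0],"grip":-1},{"xyz":[-0.7,-0.4,14.3],"dr":[0,0,0],"grip":-1}]'
python3 -m pendant '[{"xyz":[0,0,0],"dr":[0,0,0],"grip":0.9},{"xyz":[0,0,0],"dr":[0,0,0],"grip":0.9},{"xyz":[0,0,0],"dr":[0,0,0],"grip":0.9},{"xyz":[0,0,0],"dr":[0,0,0],"grip":0.9},{"xyz":[0,0,0],"dr":[0,0,0],"grip":0.9}]' 30
python3 -m pendant '[{"xyz":[0,0,-1],"dr":[0,0,0],"grip":0.9},{"xyz":[0,0,-3],"dr":[0,0,0],"grip":0.9},{"xyz":[0,0,-6],"dr":[0,0,0],"grip":0.9},{"xyz":[0,0,-10],"dr":[0,0,0],"grip":0.9},{"xyz":[0,0,-14],"dr":[0,0,0],"grip":0.9}]' 30
```

```text
clock: 11.12
tool_pos: [0.614, 0.0341, 0.1198]
eef_rot: [-0.005, 0.005, 1.0, -0.002]
ft_force: [-1.1, -0.1, -0.7]
grip_width: 0.091
clock: 11.53
tool_pos: [0.6149, 0.0344, 0.1213]
eef_rot: [-0.004, 0.005, 1.0, -0.001]
ft_force: [0.9, 3.6, 2.4]
grip_width: 0.0607
clock: 11.95
tool_pos: [0.6152, 0.0347, 0.2635]
eef_rot: [-0.004, 0.005, 1.0, -0.001]
ft_force: [0.5, -0.6, -3.4]
grip_width: 0.0594
```

```bash
python3 -m pendant '[{"xyz":[2,3,-1],"dr":[0,0,0],"grip":0.9},{"xyz":[3.5,6.5,-1],"dr":[0,0,0],"grip":0.9},{"xyz":[5,10,-1],"dr":[0,0,0],"grip":0.9},{"xyz":[6.5,13.5,-1],"dr":[0,0,0],"grip":0.9},{"xyz":[8,17,-1],"dr":[0,0,0],"grip":0.9}]'
python3 -m pendant '[{"xyz":[1.5,3.5,0],"dr":[0,0,0],"grip":0.9},{"xyz":[3,7,0],"dr":[0,0,0],"grip":0.9},{"xyz":[4.5,11,0],"dr":[0,0,0],"grip":0.9},{"xyz":[6,14.5,0],"dr":[0,0,0],"grip":0.9},{"xyz":[7.3,17.5,0],"dr":[0,0,0],"grip":0.9}]'
python3 - <<'E'
from h import *
rel([.461,.383,.078],down(np.pi/2)); save("wrist","w6")
E
```

```text
clock: 12.37
tool_pos: [0.5358, 0.2067, 0.2749]
eef_rot: [-0.004, 0.005, 1.0, -0.001]
ft_force: [0.5, -0.4, -3.4]
grip_width: 0.0594
clock: 12.78
tool_pos: [0.4631, 0.3846, 0.2761]
eef_rot: [-0.004, 0.005, 1.0, -0.001]
ft_force: [-0.0, -0.2, -2.5]
grip_width: 0.0591
t 12.78 pos [0.4631 0.3846 0.2761] F [-0.  -0.2 -2.5] w 0.0591
shift cm [ 0.07 -0.12 19.82] dr [-0.002 -0.007 -0.01 ]
```

View pics/w6.png

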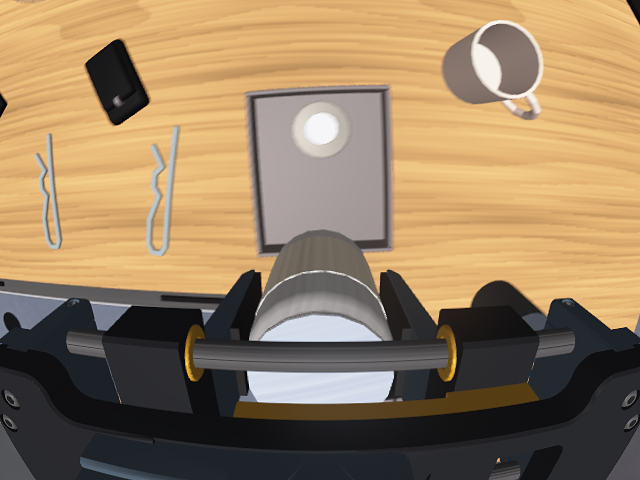

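```bash
python3 - <<'E'
from h import *
c=cam("wrist")
print(atz(c,(325,246),.04).round(3),atz(c,(322,128),.135).round(3))
c=cam("scene");print(atz(c,(302,98),.0).round(3))
E
python3 -m pendant '[{"xyz":[0.1,-0.1,4],"dr":[0,0,0],"grip":0.9},{"xyz":[0.1,-0.1,8],"dr":[0,0,0],"grip":0.9},{"xyz":[0.1,-0.1,12],"dr":[0,0,0],"grip":0.9},{"xyz":[0.1,-0.1,16],"dr":[0,0,0],"grip":0.9},{"xyz":[0.1,-0.1,18],"dr":[0,0,0],"grip":0.9}]'
```

```text
[0.497 0.394 0.04 ] [0.374 0.391 0.135]
[0.597 0.614 0.   ]
clock: 13.25
tool_pos: [0.457, 0.3867, 0.0929]
eef_rot: [-0.006, 0.004, 1.0, -0.001]
ft_force: [-1.4, -1.7, -3.4]
grip_width: 0.0592
```

```bash
python3 -m pendant '[{"xyz":[0,0,0.6],"dr":[0,0,0],"grip":0.9},{"xyz":[0,0,1.2],"dr":[0,0,0],"grip":0.9},{"xyz":[0,0,1.6],"dr":[0,0,0],"grip":0.9},{"xyz":[0,0,1.7],"dr":[0,0,0],"grip":0.9},{"xyz":[0,0,1.7],"dr":[0,0,0],"grip":0.9}]'
```

```text
clock: 13.67
tool_pos: [0.4575, 0.3871, 0.0771]
eef_rot: [-0.005, 0.004, 1.0, -0.001]
ft_force: [-0.1, 0.8, -4.0]
grip_width: 0.0594
```

```bash
python3 -m pendant '[{"xyz":[0,0,0.2],"dr":[0,0,0],"grip":0.9},{"xyz":[0,0,0.2],"dr":[0,0,0],"grip":0.9},{"xyz":[0,0,0.2],"dr":[0,0,0],"grip":0},{"xyz":[0,0,0.2],"dr":[0,0,0],"grip":-1},{"xyz":[0,0,0.2],"dr":[0,0,0],"grip":-1}]'
python3 -m pendant '[{"xyz":[0,0,0.2],"dr":[0,0,0],"grip":-1},{"xyz":[0,0,-3],"dr":[0,0,0],"grip":-1},{"xyz":[0,0,-7],"dr":[0,0,0],"grip":-1},{"xyz":[0,0,-11],"dr":[0,0,0],"grip":-1},{"xyz":[0,0,-15],"dr":[0,0,0],"grip":-1}]'
python3 -m pendant '[{"xyz":[0,-3,-3],"dr":[0,0,0],"grip":-1},{"xyz":[0,-7,-7],"dr":[0,0,0],"grip":-1},{"xyz":[0,-11,-11],"dr":[0,0,0],"grip":-1},{"xyz":[0,-15,-15],"dr":[0,0,0],"grip":-1},{"xyz":[0,-19,-18],"dr":[0,0,0],"grip":-1}]'
python3 - <<'E'
from h import *
rel([.5,.03,.4],down(np.pi/2)); save("wrist","w7");save("side","s7"); print(ctrl.state()["joint_positions"].round(3))
E
```

```text
clock: 14.08
tool_pos: [0.4577, 0.3873, 0.0757]
eef_rot: [-0.004, 0.004, 1.0, -0.0]
ft_force: [-0.1, -0.4, -0.2]
grip_width: 0.0695
clock: 14.5
tool_pos: [0.4587, 0.3872, 0.2273]
eef_rot: [-0.005, 0.004, 1.0, -0.001]
ft_force: [0.6, 1.5, 0.1]
grip_width: 0.091
clock: 14.92
tool_pos: [0.4586, 0.2378, 0.3734]
eef_rot: [-0.004, 0.003, 1.0, -0.0]
ft_force: [2.2, -0.1, 0.5]
grip_width: 0.0911
t 14.92 pos [0.4586 0.2378 0.3734] F [ 2.2 -0.1  0.5] w 0.0911
shift cm [ -4.26 -20.75  -2.68] dr [-0.001 -0.008 -0.007]
[ 3.580e-01  2.270e-01  1.378e+00  1.000e-03  1.538e+00 -1.203e+00]
```

View pics/w7.png

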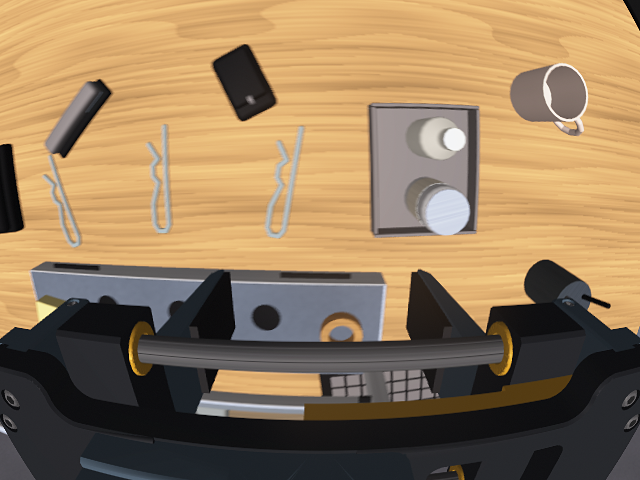

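View pics/s7.png

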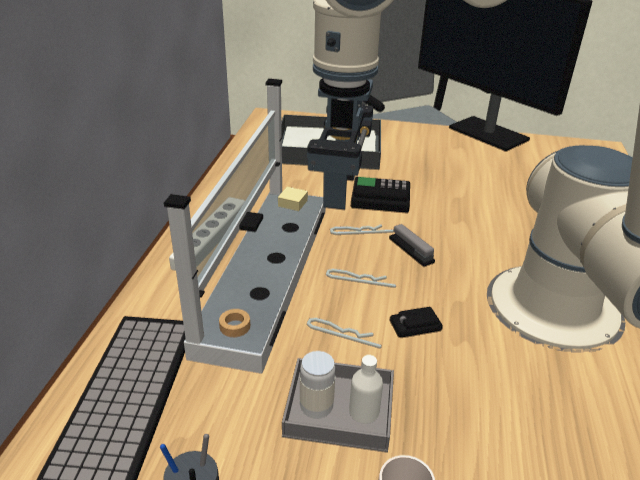

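Both objects are in the tray. Next is the screen, where the tool has to get under the lip, so I'll fit the arm's geometry to see what tilt is feasible.

Run:
```python
import numpy as np
D=[(.4942,1.3461,np.hypot(.20527,.58998),.23535),(.227,1.378,np.hypot(.4586,.2378),.3734),(.41,1.16,np.hypot(.2055,.591),.3593),(.22,1.62,np.hypot(.4203,.2232),.2907),(.26,1.38,np.hypot(.3042,.4387),.3592),(.24,1.41,np.hypot(.5018,.1359),.3592)]
A=[];b=[]
for q2,q3,r,z in D:
    A+= [[1,0,np.sin(q2),np.sin(q2+q3)],[0,1,np.cos(q2),np.cos(q2+q3)]];b+=[r,z]
x,res,_,_=np.linalg.lstsq(np.array(A),np.array(b),rcond=None);print(x,(np.array(A)@x-b).round(4))
```

```text
[-0.00792865 -0.15569988  0.56142107  0.39302707] [ 0.0125 -0.0014 -0.0054  0.0045 -0.0168  0.0002  0.0176 -0.003  -0.0054
  0.0005 -0.0026 -0.0007]
```

Run:
```python
import numpy as np
D=[(.4942,1.3461,np.hypot(.20527,.58998),.23535),(.227,1.378,np.hypot(.4586,.2378),.3734),(.41,1.16,np.hypot(.2055,.591),.3593),(.22,1.62,np.hypot(.4203,.2232),.2907),(.26,1.38,np.hypot(.3042,.4387),.3592),(.24,1.41,np.hypot(.5018,.1359),.3592)]
for d in (0.06,):
  A=[];b=[]
  for q2,q3,r,z in D:
    r=np.sqrt(r*r-d*d)
    # allow forearm offset: e*(cos(q2+q3), -sin)
    A+= [[1,0,np.sin(q2),np.sin(q2+q3),np.cos(q2+q3)],[0,1,np.cos(q2),np.cos(q2+q3),-np.sin(q2+q3)]];b+=[r,z]
  for k in (4,5):
   a=np.array(A)[:,:k];x,res,_,_=np.linalg.lstsq(a,np.array(b),rcond=None);print(x,(a@x-b).round(4))
```

```text
[-0.01198783 -0.15834187  0.56419666  0.39292688] [ 0.0126 -0.0016 -0.0054  0.0045 -0.017   0.0001  0.0178 -0.0029 -0.0054
  0.0005 -0.0026 -0.0006]
[-0.00481429 -0.07129001  0.58799138  0.39178526  0.11118455] [ 0.0003 -0.0005  0.0022  0.0037 -0.0014 -0.0022 -0.0005  0.0004 -0.001
 -0.0003  0.0003 -0.0012]
```

```bash
cat >> h.py <<'E'
YAW=-0.026
P2=np.array([.6262,.0262,0])
def stn(x,y,z):
    c,s=np.cos(YAW),np.sin(YAW);return P2+[c*x-s*y,s*x+c*y,z]
def tilt(deg,yaw=YAW,flip=False):
    """tool z forward-down, tilted deg from vertical toward station +x; camera toward robot"""
    t=np.radians(deg);M=R.from_euler("z",yaw).as_matrix()
    z=np.array([np.sin(t),0,-np.cos(t)]);y=np.array([0,1.,0]);return M@np.c_[np.cross(y,z),y,z]
E
python3 - <<'E'
from h import *
M=tilt(20);g=stn(.048,0,.132);z=M[:,2]
rel(g-z*.003-z*.15,M)
E
```

```text
t 15.02 pos [0.4603 0.2362 0.3762] F [-0.3  0.4 -1.2] w 0.0906
shift cm [-16.39 -20.83   9.99] dr [ 0.003 -0.352  0.016]
```

```bash
python3 -m pendant '[{"xyz":[-3,-4,0],"dr":[0,-0.08,0],"grip":-1},{"xyz":[-5,-7,0],"dr":[0,-0.16,0],"grip":-1},{"xyz":[-7,-10,0],"dr":[0,-0.24,0],"grip":-1},{"xyz":[-9,-13,2],"dr":[0,-0.32,0.016],"grip":-1},{"xyz":[-11,-16,4],"dr":[0,-0.35,0.016],"grip":-1}]'
python3 - <<'E'
from h import *
M=tilt(20);g=stn(.048,0,.132);z=M[:,2]
rel(g-z*.003-z*.13,M);print(ctrl.state()["joint_positions"].round(3))
E
```

```text
clock: 15.43
tool_pos: [0.5687, 0.0739, 0.3361]
eef_rot: [0.176, 0.013, 0.984, -0.001]
ft_force: [1.4, 0.5, -0.4]
grip_width: 0.0914
t 15.43 pos [0.5687 0.0739 0.3361] F [ 1.4  0.5 -0.4] w 0.0914
shift cm [-3.01 -4.64  9.53] dr [ 0.003  0.005 -0.001]
[ 0.036  0.179  1.608 -0.023  1.001 -1.499]
```

```bash
python3 -m pendant '[{"xyz":[-1.5,-2.5,3],"dr":[0,0,0],"grip":-1},{"xyz":[-3,-4.6,6],"dr":[0,0,0],"grip":-1},{"xyz":[-3,-4.6,9],"dr":[0,0,0],"grip":-1},{"xyz":[-3,-4.6,9.5],"dr":[0,0,0],"grip":-1},{"xyz":[-3,-4.6,9.5],"dr":[0,0,0],"grip":-1}]'
python3 - <<'E'
from h import *
M=tilt(20);g=stn(.048,0,.132);z=M[:,2]
rel(g-z*.003,M);print(ctrl.state()["joint_positions"].round(3));c,_=save("wrist","w8")
for P in [stn(.04,-.03,.125),stn(.04,.03,.125),stn(.04,.03,.139),stn(0,.13,.05),stn(0,0,.05)]:print(proj(c,P).round(0))
E
```

```text
clock: 15.85
tool_pos: [0.6276, 0.0268, 0.2547]
eef_rot: [0.174, 0.013, 0.985, -0.001]
ft_force: [-0.3, -0.3, 0.8]
grip_width: 0.0914
t 15.85 pos [0.6276 0.0268 0.2547] F [-0.3 -0.3  0.8] w 0.0914
shift cm [-0.18 -0.1  12.83] dr [ 0.003  0.    -0.002]
[-0.06   0.341  1.614  0.02   0.837 -1.614]
[281. 229.]
[357. 229.]
[358. 240.]
[456. 150.]
[319. 145.]
```

View pics/w8.png

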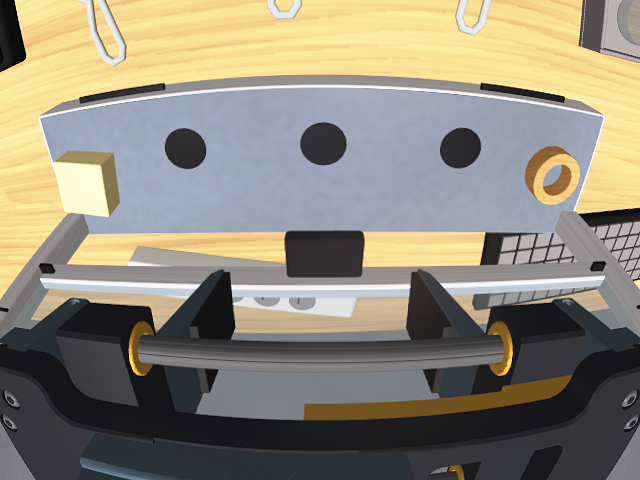

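Run:
```python
from h import *
from scipy.optimize import least_squares
c=cam("wrist")
F=[((-.055,-.3,.05),(41,117)),((-.055,.3,.05),(602,117)),((0,-.13,.05),(185.5,148)),((0,0,.05),(323.5,144)),((0,.13,.05),(460.5,147.5)),((.04,-.03,.125),(287,232)),((.04,.03,.125),(364,232))]
def f(p):
    cs,s=np.cos(p[2]),np.sin(p[2]);r=[]
    for a,u in F:r+=list(proj(c,[p[0]+cs*a[0]-s*a[1],p[1]+s*a[0]+cs*a[1],a[2]])-u)
    return r
s=least_squares(f,[.626,.028,-.026],loss="soft_l1");print(s.x.round(4),np.array(f(s.x)).reshape(-1,2).round(1))
```

```text
[ 0.6273  0.0316 -0.0241] [[-3.2  0.1]
 [ 4.  -0. ]
 [ 1.2  1.2]
 [ 0.5  0.7]
 [-0.4  1.6]
 [ 0.1 -4. ]
 [-1.4 -4.2]]
```

```bash
sed -i 's/^P2=.*/P2=np.array([.627,.0295,0])/;s/^YAW=.*/YAW=-0.0245/' h.py
python3 - <<'E'
from h import *
M=tilt(20);g=stn(.052,0,.132);z=M[:,2]
rel(g-z*.003,M)
E
```

```text
t 15.9 pos [0.6279 0.0272 0.2567] F [0.2 0.4 0.8] w 0.0909
shift cm [-0.49  0.2  13.16] dr [ 0.002  0.003 -0.003]
```

```bash
python3 -m pendant '[{"xyz":[-0.4,0.2,3],"dr":[0,0,0],"grip":-1},{"xyz":[-0.4,0.2,5.5],"dr":[0,0,0],"grip":-1},{"xyz":[-0.4,0.2,7.5],"dr":[0,0,0],"grip":-1},{"xyz":[-0.4,0.2,8.5],"dr":[0,0,0],"grip":-1},{"xyz":[-0.4,0.2,8.5],"dr":[0,0,0],"grip":-1}]'
python3 - <<'E'
from h import *
M=tilt(20);g=stn(.052,0,.132);z=M[:,2]
rel(g-z*.003,M); save("wrist","w9");save("side","s9")
import cv2
a=cv2.imread("pics/s9.png")[80:330,150:400];cv2.imwrite("pics/s9z.png",cv2.resize(a,None,fx=2.2,fy=2.2))
E
```

```text
clock: 16.32
tool_pos: [0.6608, 0.0294, 0.1778]
eef_rot: [0.175, 0.013, 0.985, -0.001]
ft_force: [0.1, 0.1, -0.2]
grip_width: 0.091
t 16.32 pos [0.6608 0.0294 0.1778] F [ 0.1  0.1 -0.2] w 0.091
shift cm [-0.14 -0.08  4.63] dr [ 0.003  0.002 -0.002]
```

View pics/w9.png

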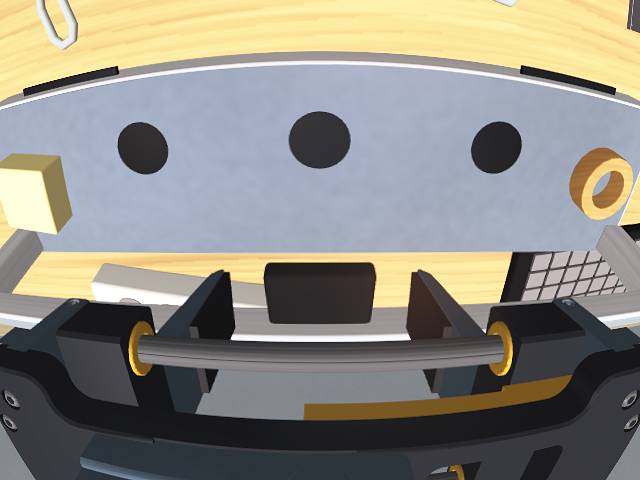

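View pics/s9z.png

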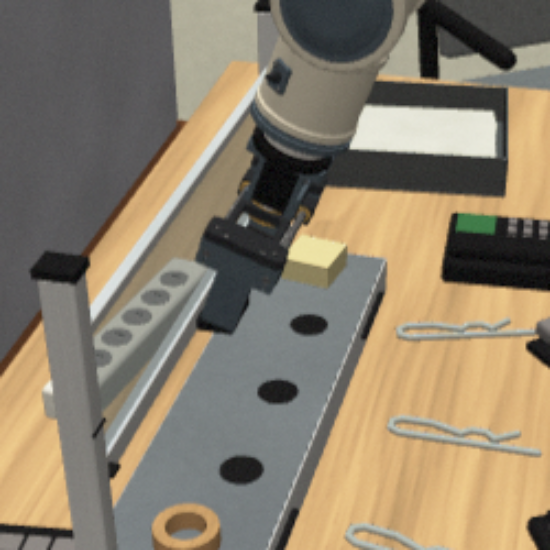

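```bash
python3 -m pendant '[{"xyz":[-0.1,0,1.2],"dr":[0,0,0],"grip":-1},{"xyz":[-0.1,0,2.4],"dr":[0,0,0],"grip":-1},{"xyz":[-0.1,0,3.4],"dr":[0,0,0],"grip":-1},{"xyz":[-0.1,0,4.2],"dr":[0,0,0],"grip":-1},{"xyz":[-0.1,0,4.4],"dr":[0,0,0],"grip":-1}]'
python3 -m pendant '[{"xyz":[0,0,0.1],"dr":[0,0,0],"grip":0.5},{"xyz":[0,0,0.1],"dr":[0,0,0],"grip":0.9},{"xyz":[0,0,0.1],"dr":[0,0,0],"grip":0.9},{"xyz":[0,0,0.1],"dr":[0,0,0],"grip":0.9},{"xyz":[0,0,0.1],"dr":[0,0,0],"grip":0.9}]' 45
python3 - <<'E'
from h import *
save("wrist","w10");print(ctrl.state()["wrist_torque"].round(2));M=tilt(20);_,p,_=ST();rel(p+[0,0,.07],M)
E
```

```text
clock: 16.83
tool_pos: [0.6752, 0.0289, 0.136]
eef_rot: [0.173, 0.013, 0.985, -0.001]
ft_force: [-11.7, 0.2, 3.7]
grip_width: 0.091
clock: 17.25
tool_pos: [0.6752, 0.0289, 0.1349]
eef_rot: [0.173, 0.013, 0.985, -0.001]
ft_force: [-3.8, 0.7, -2.2]
grip_width: 0.0607
[0.55 0.67 0.22]
t 17.3 pos [0.6752 0.0287 0.1349] F [-2.9  1.8 -2.7] w 0.0597
shift cm [-2.38  0.02 -6.58] dr [ 0.003 -0.002 -0.002]
```

View pics/w10.png

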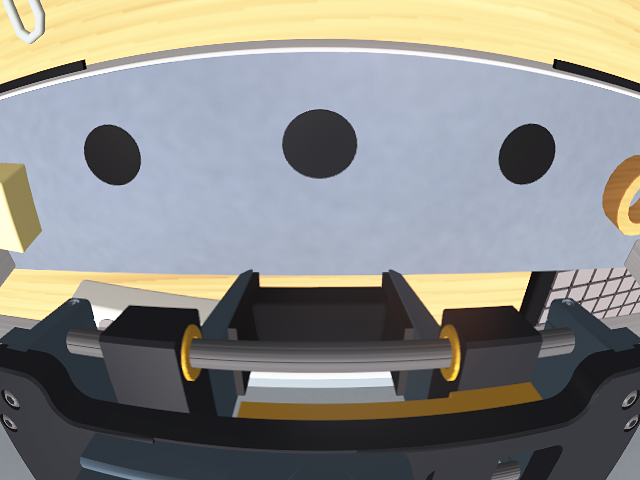

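```bash
python3 -m pendant '[{"xyz":[-0.1,0,-0.5],"dr":[0,0,0],"grip":0.9},{"xyz":[-0.3,0,-1.2],"dr":[0,0,0],"grip":0.9},{"xyz":[-0.5,0,-1.9],"dr":[0,0,0],"grip":0.9},{"xyz":[-0.6,0,-2.2],"dr":[0,0,0],"grip":0.9},{"xyz":[-0.6,0,-2.2],"dr":[0,0,0],"grip":0.9}]' 50
python3 - <<'E'
from h import *
print(ctrl.state()["wrist_torque"].round(2));M=tilt(20);_,p,_=ST();rel([p[0],p[1],.200],M)
save("wrist","w11")
E
```

```text
clock: 17.72
tool_pos: [0.6752, 0.0287, 0.1596]
eef_rot: [0.175, 0.013, 0.985, -0.001]
ft_force: [3.4, 1.6, 5.9]
grip_width: 0.0594
[ 0.34 -0.35  0.1 ]
t 17.72 pos [0.6752 0.0287 0.1596] F [3.4 1.6 5.9] w 0.0594
shift cm [-1.39  0.01 -3.8 ] dr [ 0.003  0.002 -0.002]
```

View pics/w11.png

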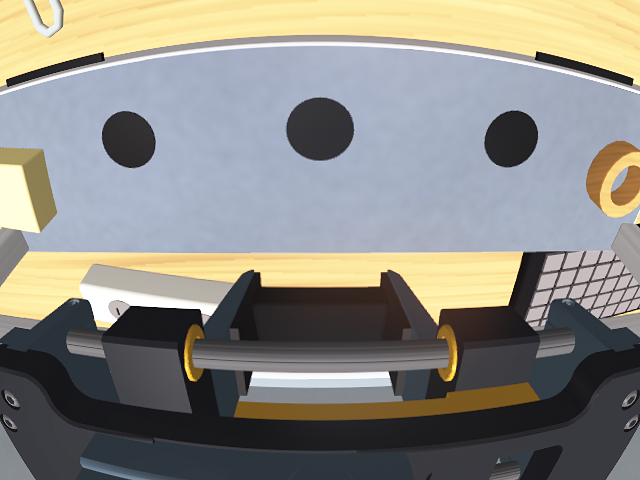

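```bash
python3 -m pendant '[{"xyz":[-0.4,0,-1],"dr":[0,0,0],"grip":0.9},{"xyz":[-0.7,0,-2],"dr":[0,0,0],"grip":0.9},{"xyz":[-1.1,0,-3],"dr":[0,0,0],"grip":0.9},{"xyz":[-1.4,0,-3.7],"dr":[0,0,0],"grip":0.9},{"xyz":[-1.4,0,-3.7],"dr":[0,0,0],"grip":0.9}]' 50
python3 - <<'E'
from h import *
rel([.675,.0287,.2049],tilt(20));save("wrist","w12");
import cv2
for n in ("side","scene"):
    c,im=save(n,n+"12")
    print(n,[proj(c,stn(.08,y,.125+.07)).round(0) for y in(-.27,.27)])
    a=im[:,:,::-1][80:330,150:400] if n=="side" else im[:,:,::-1][30:360,300:480];cv2.imwrite(f"pics/{n}12z.png",cv2.resize(a,None,fx=1.8*1.3,fy=1.8*1.3,interpolation=2) if n=="side" else cv2.resize(a,None,fx=1.8,fy=1.8,interpolation=2))
E
```

```text
clock: 18.18
tool_pos: [0.6752, 0.0287, 0.2003]
eef_rot: [0.175, 0.013, 0.985, -0.001]
ft_force: [-7.1, 2.4, 6.3]
grip_width: 0.0599
t 18.18 pos [0.6752 0.0287 0.2003] F [-7.1  2.4  6.3] w 0.0599
shift cm [-0.14  0.   -0.44] dr [ 0.003  0.002 -0.002]
side [array([272., 146.]), array([190., 273.])]
scene [array([431., 311.]), array([367., 111.])]
```

View pics/w12.png

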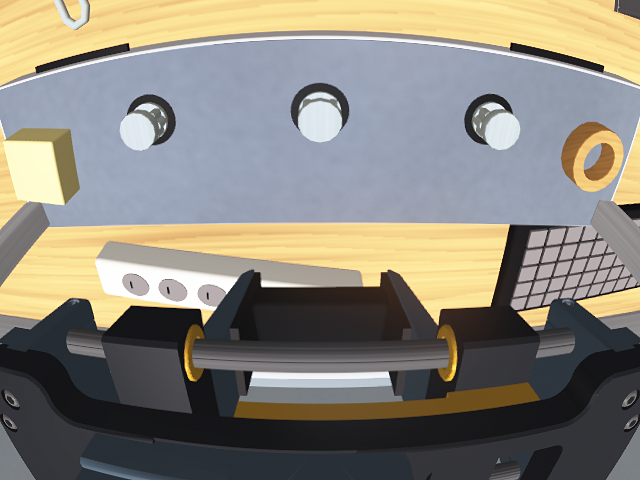

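View pics/side12z.png

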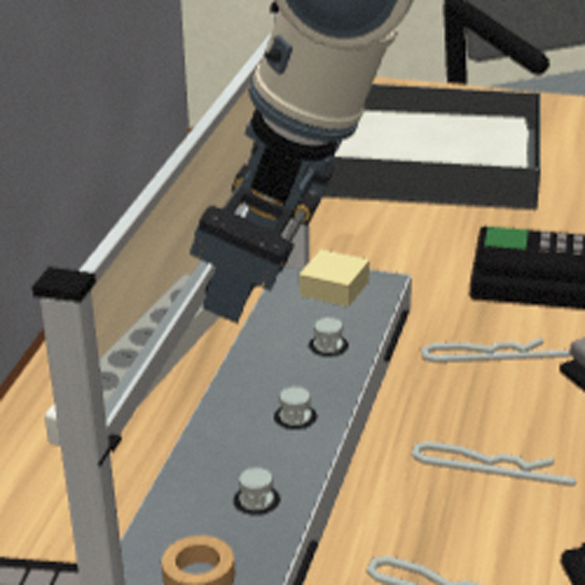

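View pics/scene12z.png

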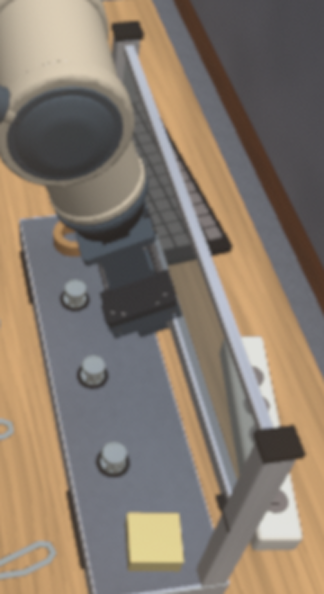

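```bash
python3 -m pendant '[{"xyz":[-0.1,0,-0.2],"dr":[0,0,0],"grip":0.9},{"xyz":[-0.13,0,-0.42],"dr":[0,0,0],"grip":0.9},{"xyz":[-0.15,0,-0.46],"dr":[0,0,0],"grip":0.9},{"xyz":[-0.15,0,-0.46],"dr":[0,0,0],"grip":0.9},{"xyz":[-0.15,0,-0.46],"dr":[0,0,0],"grip":0.9}]' 50
python3 - <<'E'
from h import *
rel([.675,.0287,.2049],tilt(20))
import cv2
c,im=save("side","side13");a=im[:,:,::-1]
A=cv2.resize(a[245:305,170:230],None,fx=6,fy=6,interpolation=0);B=cv2.resize(a[115:175,245:305],None,fx=6,fy=6,interpolation=0)
cv2.imwrite("pics/s13z.png",np.hstack([A,B]))
E
```

```text
clock: 18.75
tool_pos: [0.6752, 0.0287, 0.2048]
eef_rot: [0.175, 0.013, 0.984, -0.001]
ft_force: [-0.6, 1.8, 1.9]
grip_width: 0.0597
t 18.75 pos [0.6752 0.0287 0.2048] F [-0.6  1.8  1.9] w 0.0597
shift cm [ 0.02 -0.   -0.01] dr [ 0.003  0.003 -0.002]
```

View pics/s13z.png

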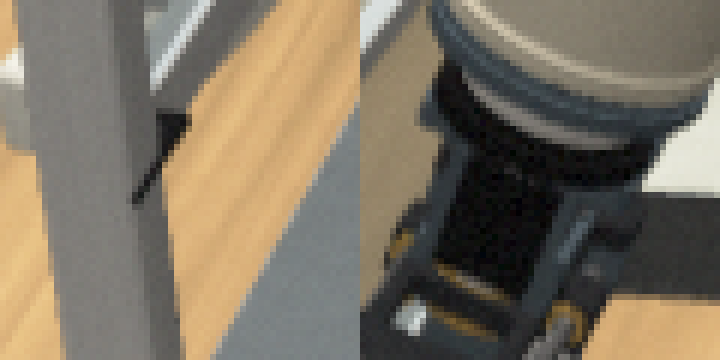

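```bash
python3 -m pendant '[{"xyz":[0,0,0],"dr":[0,0,0],"grip":-1},{"xyz":[0,0,0],"dr":[0,0,0],"grip":-1},{"xyz":[0,0,0],"dr":[0,0,0],"grip":-1},{"xyz":[0,0,0],"dr":[0,0,0],"grip":-1},{"xyz":[0.3,0,-0.5],"dr":[0,0,0],"grip":-1}]'
python3 -m pendant '[{"xyz":[2,0,-2],"dr":[0,0,0],"grip":-1},{"xyz":[4,0,-4],"dr":[0,0,0],"grip":-1},{"xyz":[6,0,-6],"dr":[0,0,0],"grip":-1},{"xyz":[8,0,-8],"dr":[0,0,0],"grip":-1},{"xyz":[10,0,-10],"dr":[0,0,0],"grip":-1}]'
python3 - <<'E'
from h import *
c,im=save("wrist","w14");rel([.52,.03,.32],down(np.pi/2+YAW))
for y in(-.288,.288):print(proj(c,stn(.08,y,.195)))
a=im[:,:,::-1]
E
```

```text
clock: 19.22
tool_pos: [0.6709, 0.0287, 0.2081]
eef_rot: [0.175, 0.013, 0.984, -0.001]
ft_force: [-0.9, -0.1, -1.1]
grip_width: 0.0898
clock: 19.63
tool_pos: [0.5413, 0.0319, 0.2683]
eef_rot: [0.175, 0.013, 0.984, -0.001]
ft_force: [-0.6, 0.6, 0.3]
grip_width: 0.0911
t 19.68 pos [0.5376 0.0322 0.2698] F [-3.2  2.1  2.7] w 0.0913
shift cm [-0.08 -0.25 -5.31] dr [ 0.003  0.352 -0.001]
[ 57.04955374 356.33821416]
[581.63480837 355.28020777]
```

View pics/w14.png

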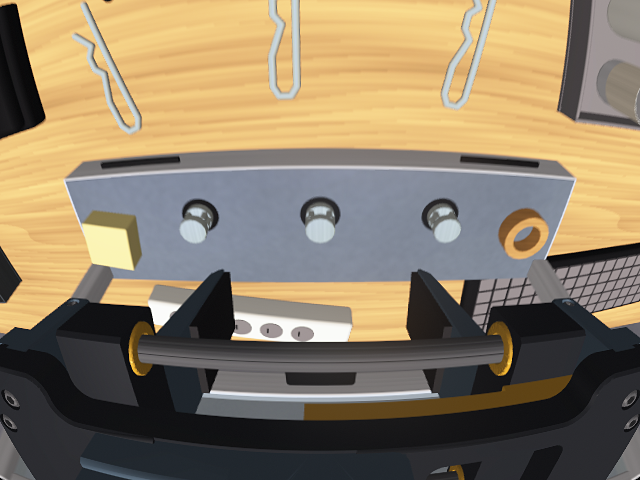

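```bash
python3 -m pendant '[{"xyz":[1,0,-2],"dr":[0,0.08,0],"grip":-1},{"xyz":[2,0,-4],"dr":[0,0.16,0],"grip":-1},{"xyz":[3,0,-6],"dr":[0,0.24,0],"grip":-1},{"xyz":[4,0,-8],"dr":[0,0.32,0],"grip":-1},{"xyz":[5,0,-10],"dr":[0,0.352,0],"grip":-1}]'
python3 - <<'E'
from h import *
import cv2
T=[]
for n in("side","scene"):
    c,im=save(n,n+"15")
    for y in(-.288,.288):
        u=proj(c,stn(.08,y,.195)).astype(int);print(n,u);u=np.clip(u,30,[609,449])
        T.append(cv2.resize(im[u[1]-30:u[1]+30,u[0]-30:u[0]+30,::-1],None,fx=6,fy=6,interpolation=0))
cv2.imwrite("pics/m15.png",cv2.resize(np.vstack([np.hstack(T[:2]),np.hstack(T[2:])]),(600,600)))
E
```

```text
clock: 20.1
tool_pos: [0.4563, 0.0339, 0.3479]
eef_rot: [-0.001, 0.012, 1.0, 0.002]
ft_force: [0.2, -0.7, -1.2]
grip_width: 0.0909
side [273 142]
side [185 278]
scene [433 320]
scene [365 105]
```

View pics/m15.png

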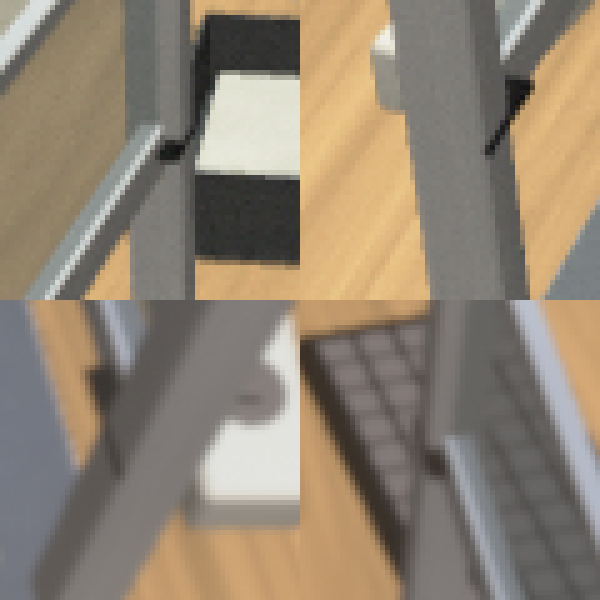

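View pics/side15.png

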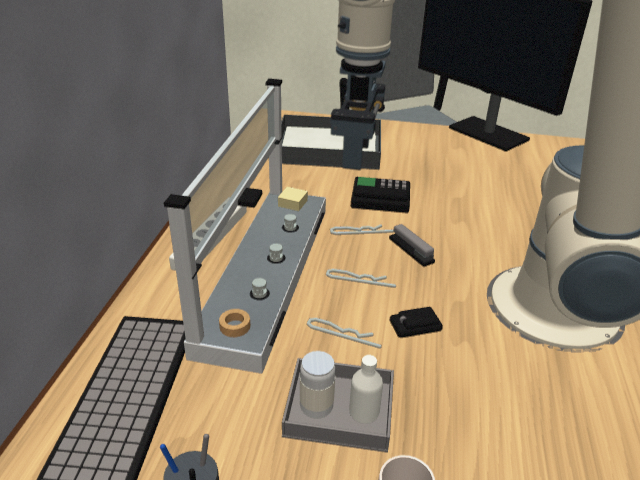

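The pointers meet the marks in both views, and all three pins have risen. Next I'll find the cotters from this pose.

Run:
```python
from h import *
c,im=save("wrist","w16");rel([.5,.0,.2],down(np.pi/2))
for i in(1,2,3):
  for e in("head","seat"):
    print(i,e,[(a.round(1),round(s,2),atz(c,a,.004).round(4)) for a,s in lm("wrist",f"cotter{i}_{e}",3)])
for i in(1,2,3):
    print(f"pin{i}",[(a.round(1),round(s,2),atz(c,a,.066).round(4)) for a,s in lm("wrist",f"pin{i}",3)])
```

```text
t 20.25 pos [0.4567 0.034  0.3474] F [-0.1 -0.2 -0.1] w 0.0913
shift cm [-4.37 -3.34 14.74] dr [ 0.003  0.003 -0.025]
1 head [(array([422.7, 221.5]), 0.9, array([0.4977, 0.1779, 0.004 ]))]
1 seat [(array([439.5, 173.1]), 0.75, array([0.4293, 0.1996, 0.004 ]))]
2 head [(array([294.9, 221.3]), 0.81, array([ 4.938e-01, -2.000e-04,  4.000e-03])), (array([480.5, 330.8]), 0.63, array([0.6834, 0.2937, 0.004 ]))]
2 seat [(array([303.3, 166. ]), 0.76, array([0.4186, 0.0138, 0.004 ]))]
3 head [(array([172. , 237.4]), 0.84, array([ 0.5118, -0.182 ,  0.004 ])), (array([478.6, 330.2]), 0.22, array([0.6818, 0.2898, 0.004 ]))]
3 seat [(array([158.6, 186. ]), 0.97, array([ 0.4353, -0.1937,  0.004 ]))]
pin1 [(array([223.3, 326.7]), 0.78, array([ 0.6224, -0.1007,  0.066 ])), (array([319.6, 327.3]), 0.77, array([0.6237, 0.0303, 0.066 ])), (array([415.3, 325.1]), 0.65, array([0.6264, 0.1603, 0.066 ]))]
pin2 [(array([223.3, 326.7]), 0.78, array([ 0.6224, -0.1007,  0.066 ])), (array([319.6, 327.3]), 0.77, array([0.6237, 0.0303, 0.066 ])), (array([415.3, 325.1]), 0.65, array([0.6264, 0.1603, 0.066 ]))]
pin3 [(array([223.3, 326.7]), 0.78, array([ 0.6224, -0.1007,  0.066 ])), (array([319.6, 327.3]), 0.77, array([0.6237, 0.0303, 0.066 ])), (array([415.3, 325.1]), 0.65, array([0.6264, 0.1603, 0.066 ]))]
```

View pics/w16.png

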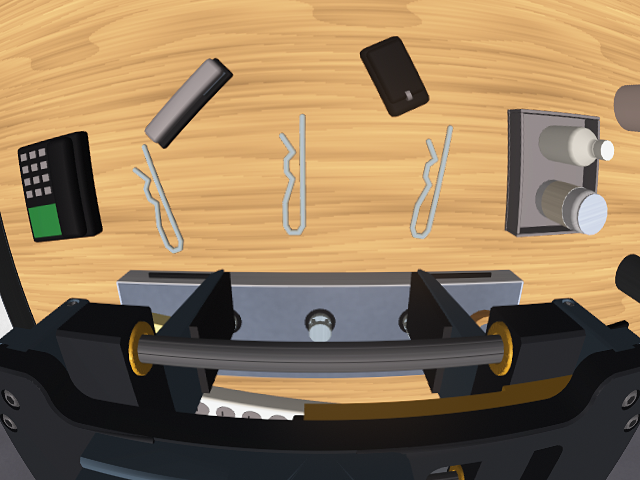

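```bash
cat >> h.py <<'E'
def cot(yaw):
    """tool down with tool x along cotter x yaw"""
    x=np.array([np.cos(yaw),np.sin(yaw),0]);z=np.array([0,0,-1.]);return np.c_[x,np.cross(z,x),z]
def cyaw(h,s):
    d=np.array(s)-np.array(h);return np.arctan2(d[1],d[0])-np.arctan2(-12,72)
E
python3 - <<'E'
from h import *
rel([.494,0,.15],cot(3.1226))
E
```

```text
t 20.7 pos [0.4562 0.034  0.3461] F [-0.2  0.2  0. ] w 0.0911
shift cm [-3.87 -3.37 19.6 ] dr [ 0.003 -0.    -0.006]
```

```bash
python3 -m pendant '[{"xyz":[-1,-1,4],"dr":[0,0,0],"grip":-1},{"xyz":[-2,-2,8],"dr":[0,0,0],"grip":-1},{"xyz":[-3,-3,12],"dr":[0,0,0],"grip":-1},{"xyz":[-3.9,-3.4,16],"dr":[0,0,-0.006],"grip":-1},{"xyz":[-3.9,-3.4,19.5],"dr":[0,0,-0.006],"grip":-1}]'
python3 -m pendant '[{"xyz":[0,0,0.3],"dr":[0,0,0],"grip":-1},{"xyz":[0,0,0.3],"dr":[0,0,0],"grip":-1}]'
python3 - <<'E'
from h import *
c,im=save("wrist","w17");
r={}
for e in("head","seat"):
    L=lm("wrist",f"cotter2_{e}",3);r[e]=atz(c,L[0][0],.004);print(e,[(a.round(1),round(s,2),atz(c,a,.004).round(4)) for a,s in L])
y=cyaw(r["head"],r["seat"]);print(y);rel([*r["head"][:2],.0235],cot(y))
E
```

```text
clock: 21.12
tool_pos: [0.4956, -0.0013, 0.149]
eef_rot: [0.001, 0.01, 1.0, 0.002]
ft_force: [0.8, 0.1, -0.6]
grip_width: 0.0913
clock: 21.28
tool_pos: [0.4945, -0.0012, 0.1447]
eef_rot: [-0.002, 0.01, 1.0, 0.002]
ft_force: [0.6, -0.3, 0.7]
grip_width: 0.0912
head [(array([321.7, 228.1]), 0.9, array([0.4871, 0.0008, 0.004 ]))]
seat [(array([333.2, 142. ]), 0.57, array([0.4187, 0.0108, 0.004 ])), (array([120.2, 258.9]), 0.53, array([ 0.5112, -0.1834,  0.004 ])), (array([546.5, 164.3]), 0.5, array([0.4309, 0.2005, 0.004 ]))]
3.161459828606594
t 21.43 pos [ 0.4967 -0.0012  0.1481] F [ 0.5 -0.2  0.7] w 0.0912
shift cm [ 1.01  0.15 12.46] dr [ 0.003  0.004 -0.039]
```

View pics/w17.png

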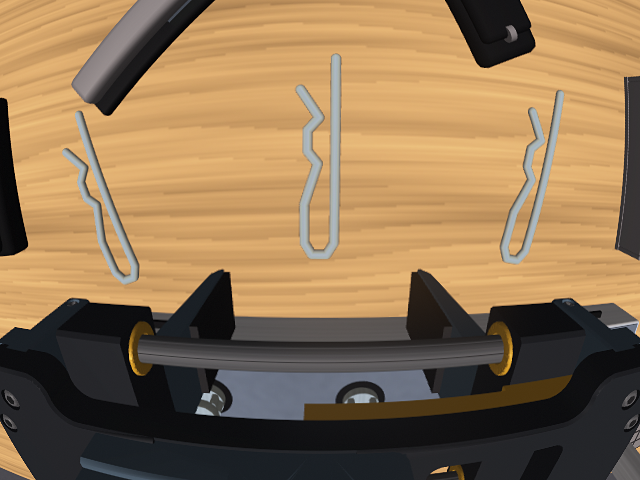

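Run:
```python
from h import *
c=cam("wrist")
a,b=atz(c,(334,235),.004),atz(c,(336,58),.004);e=atz(c,(319.5,259),.004);print(a.round(4),b.round(4),e.round(4))
y=np.arctan2(*(b-a)[[1,0]]);print(y)
L,Rr=atz(c,(299.5,225),.004),atz(c,(338.5,225),.004);print(L.round(4),Rr.round(4),np.linalg.norm(L-Rr))
h=e+.02*np.array([np.cos(y),np.sin(y),0]);print(h)
tip=atz(c,(336,54),.004);print("tip",tip.round(4),np.linalg.norm(tip-e))
```

```text
[0.4972 0.0106 0.004 ] [0.3553 0.014  0.004 ] [ 0.5178 -0.0016  0.004 ]
3.1175630612206007
[ 0.4882 -0.0173  0.004 ] [0.4888 0.0143 0.004 ] 0.03162619381929058
[ 0.49779814 -0.00111936  0.004     ]
tip [0.3521 0.0141 0.004 ] 0.16647933070320253
```

Run:
```python
from h import *
rel([.4968,-.0011,.0235],cot(3.1176))
```

```text
t 21.43 pos [ 0.4967 -0.0012  0.1481] F [ 0.5 -0.2  0.7] w 0.0912
shift cm [ 0.04 -0.02 12.46] dr [0.003 0.004 0.005]
```

```bash
python3 -m pendant '[{"xyz":[0,0,3],"dr":[0.003,0.004,0.005],"grip":-1},{"xyz":[0,0,6],"dr":[0.003,0.004,0.005],"grip":-1},{"xyz":[0,0,9],"dr":[0.003,0.004,0.005],"grip":-0.5},{"xyz":[0,0,10],"dr":[0.003,0.004,0.005],"grip":-0.5},{"xyz":[0,0,10],"dr":[0.003,0.004,0.005],"grip":-0.5}]'
python3 - <<'E'
from h import *
rel([.4968,-.0011,.0235],cot(3.1176))
E
```

```text
clock: 21.85
tool_pos: [0.4969, -0.0008, 0.0479]
eef_rot: [-0.001, 0.012, 1.0, -0.0]
ft_force: [-0.2, 0.4, -0.2]
grip_width: 0.074
t 21.85 pos [ 0.4969 -0.0008  0.0479] F [-0.2  0.4 -0.2] w 0.074
shift cm [ 0.01 -0.03  2.44] dr [-0.    -0.001  0.   ]
```

```bash
python3 -m pendant '[{"xyz":[0,0,1],"dr":[0,0,0],"grip":-0.5},{"xyz":[0,0,1.8],"dr":[0,0,0],"grip":-0.5},{"xyz":[0,0,2.4],"dr":[0,0,0],"grip":-0.5},{"xyz":[0,0,2.4],"dr":[0,0,0],"grip":-0.5},{"xyz":[0,0,2.4],"dr":[0,0,0],"grip":-0.5}]'
python3 - <<'E'
from h import *
rel([.4968,-.0011,.0235],cot(3.1176))
E
```

```text
clock: 22.27
tool_pos: [0.497, -0.0008, 0.0241]
eef_rot: [-0.001, 0.012, 1.0, -0.0]
ft_force: [0.0, -0.6, -0.2]
grip_width: 0.0681
t 22.27 pos [ 0.497  -0.0008  0.0241] F [ 0.  -0.6 -0.2] w 0.0681
shift cm [ 0.02 -0.03  0.06] dr [-0.    -0.001  0.   ]
```

```bash
python3 -m pendant '[{"xyz":[0,0,0.06],"dr":[0,0,0],"grip":0.9},{"xyz":[0,0,0.06],"dr":[0,0,0],"grip":0.9},{"xyz":[0,0,0.06],"dr":[0,0,0],"grip":0.9},{"xyz":[0,0,0.06],"dr":[0,0,0],"grip":0.9},{"xyz":[0,0,0.06],"dr":[0,0,0],"grip":0.9}]' 55
python3 -m pendant '[{"xyz":[0,0,0],"dr":[0,0,0],"grip":0.9},{"xyz":[0,0,0],"dr":[0,0,0],"grip":0.9},{"xyz":[0,0,-0.5],"dr":[0,0,0],"grip":0.9},{"xyz":[0,0,-2],"dr":[0,0,0],"grip":0.9},{"xyz":[0,0,-5],"dr":[0,0,0],"grip":0.9}]' 55
python3 - <<'E'
from h import *
rel([.4968,-.0011,.15],cot(3.1176));save("wrist","w18");save("side","s18")
import cv2
cv2.imwrite("pics/s18z.png",cv2.resize(cv2.imread("pics/s18.png")[150:350,230:500],None,fx=2.5,fy=2.5))
E
```

```text
clock: 22.68
tool_pos: [0.497, -0.0008, 0.0236]
eef_rot: [-0.001, 0.012, 1.0, -0.0]
ft_force: [-1.1, 0.5, 0.3]
grip_width: 0.0381
clock: 23.1
tool_pos: [0.4955, -0.0007, 0.0724]
eef_rot: [-0.003, 0.012, 1.0, 0.0]
ft_force: [-0.5, -0.4, -1.3]
grip_width: 0.0304
t 23.1 pos [ 0.4955 -0.0007  0.0724] F [-0.5 -0.4 -1.3] w 0.0304
shift cm [-0.09 -0.03 -7.76] dr [ 0.    -0.006 -0.   ]
```

View pics/w18.png

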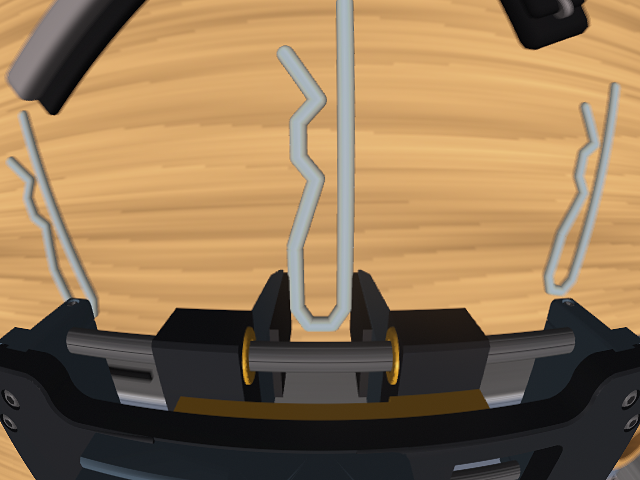

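View pics/s18z.png

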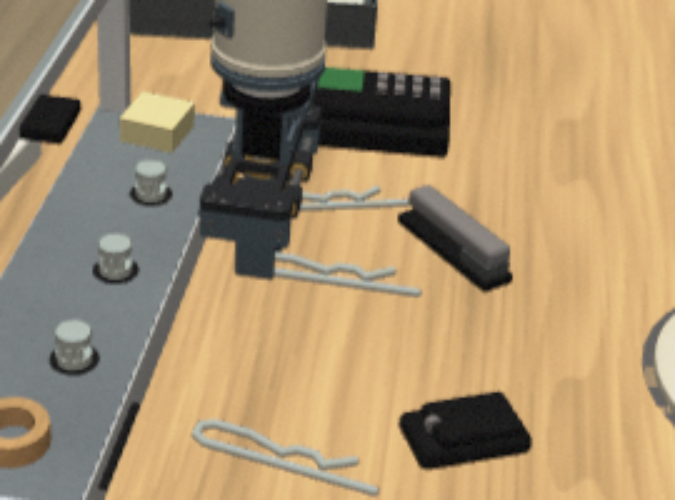

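```bash
cat >> h.py <<'E'
def atool(uv,zt=.0195):
    c=ctrl.get_calibration("wrist");c["n"]="wrist";c["pose"]=np.array(c["hand_eye"]);return atz(c,uv,zt)
E
python3 - <<'E'
from h import *
for u in [(345,300),(345,150),(345,20),(319,331),(298,290),(350,290)]:print(u,(atool(u)*1000).round(1))
E
python3 -m pendant '[{"xyz":[1,0,-4],"dr":[0,0,0],"grip":0.9},{"xyz":[2,0,-8],"dr":[0,0,0],"grip":0.9},{"xyz":[3,0,-12],"dr":[0,0,0],"grip":0.9},{"xyz":[4,0,-16],"dr":[0,0,0],"grip":0.9},{"xyz":[5,0,-20],"dr":[0,0,0],"grip":0.9}]' 55
python3 -m pendant '[{"xyz":[0,0,-3],"dr":[0,0,0.12],"grip":0.9},{"xyz":[0,0,-4],"dr":[0,0,0.24],"grip":0.9},{"xyz":[0,0,-4],"dr":[0,0,0.36],"grip":0.9},{"xyz":[0,0,-4],"dr":[0,0,0.48],"grip":0.9},{"xyz":[0,0,-4],"dr":[0,0,0.60],"grip":0.9}]' 55
```

```text
(345, 300) [ 2.  12.6 19.5]
(345, 150) [75.2 11.2 19.5]
(345, 20) [135.4  11.1  19.5]
(319, 331) [-16.   -0.4  19.5]
(298, 290) [  7.5 -10.7  19.5]
(350, 290) [ 7.5 14.9 19.5]
clock: 23.62
tool_pos: [0.4469, 0.0004, 0.2778]
eef_rot: [0.002, 0.012, 1.0, -0.0]
ft_force: [1.1, -0.5, -1.4]
grip_width: 0.0303
clock: 24.03
tool_pos: [0.4466, 0.0005, 0.3178]
eef_rot: [0.002, 0.31, 0.951, 0.0]
ft_force: [-0.7, 1.0, -0.5]
grip_width: 0.0304
```

```bash
python3 -m pendant '[{"xyz":[0,0,0],"dr":[0,0,0.12],"grip":0.9},{"xyz":[0,0,0],"dr":[0,0,0.24],"grip":0.9},{"xyz":[0,0,0],"dr":[0,0,0.36],"grip":0.9},{"xyz":[0,0,0],"dr":[0,0,0.48],"grip":0.9},{"xyz":[0,0,0],"dr":[0,0,0.60],"grip":0.9}]' 55
python3 -m pendant '[{"xyz":[0,0,0],"dr":[0,0,0.12],"grip":0.9},{"xyz":[0,0,0],"dr":[0,0,0.24],"grip":0.9},{"xyz":[0,0,0],"dr":[0,0,0.36],"grip":0.9},{"xyz":[0,0,0],"dr":[0,0,0.48],"grip":0.9},{"xyz":[0,0,0],"dr":[0,0,0.60],"grip":0.9}]' 55
python3 -m pendant '[{"xyz":[0,0,0],"dr":[0,0,0.12],"grip":0.9},{"xyz":[0,0,0],"dr":[0,0,0.24],"grip":0.9},{"xyz":[0,0,0],"dr":[0,0,0.36],"grip":0.9},{"xyz":[0,0,0],"dr":[0,0,0.48],"grip":0.9},{"xyz":[0,0,0],"dr":[0,0,0.60],"grip":0.9}]' 55
python3 -m pendant '[{"xyz":[0,0,0],"dr":[0,0,0.12],"grip":0.9},{"xyz":[0,0,0],"dr":[0,0,0.24],"grip":0.9},{"xyz":[0,0,0],"dr":[0,0,0.36],"grip":0.9},{"xyz":[0,0,0],"dr":[0,0,0.48],"grip":0.9},{"xyz":[0,0,0],"dr":[0,0,0.60],"grip":0.9}]' 55
python3 - <<'E'
from h import *
rel([.45,.04,.2],cot(YAW));print(ctrl.state()["joint_positions"].round(2));save("wrist","w19")
E
```

```text
clock: 24.45
tool_pos: [0.4463, 0.0005, 0.3174]
eef_rot: [0.001, 0.579, 0.815, 0.001]
ft_force: [-0.3, 0.0, -1.2]
grip_width: 0.0303
clock: 24.87
tool_pos: [0.446, 0.0005, 0.317]
eef_rot: [0.001, 0.796, 0.605, 0.001]
ft_force: [0.0, 0.3, -1.1]
grip_width: 0.0303
clock: 25.28
tool_pos: [0.4456, 0.0006, 0.3167]
eef_rot: [0.0, 0.94, 0.34, 0.001]
ft_force: [-0.5, -0.3, -1.4]
grip_width: 0.0302
clock: 25.7
tool_pos: [0.4453, 0.0007, 0.3163]
eef_rot: [0.0, 0.999, 0.044, 0.0]
ft_force: [-0.8, -0.2, -1.0]
grip_width: 0.0301
t 25.7 pos [0.4453 0.0007 0.3163] F [-0.8 -0.2 -1. ] w 0.0301
shift cm [ 0.81 -3.88 11.63] dr [ 0.    -0.001  0.113]
[-0.13  0.15  1.64 -0.    1.35  1.35]
```

View pics/w19.png

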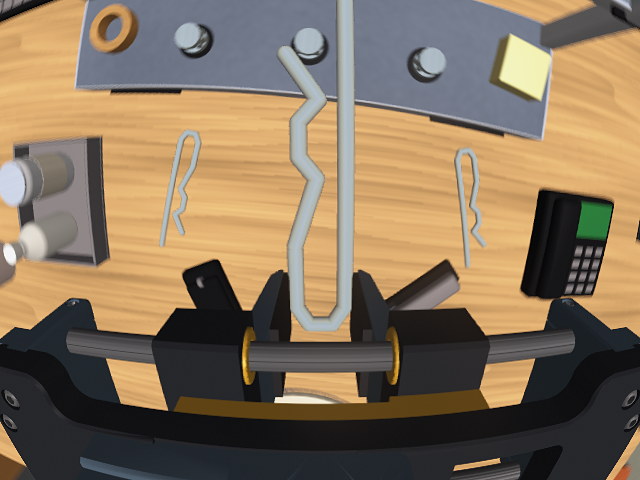

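```bash
sed -i 's/^P2=.*/P2=np.array([.625,.0300,0])/;s/^YAW=.*/YAW=-0.020/' h.py
python3 - <<'E'
from h import *
rel(stn(-.19,.0118,.13),cot(YAW))
E
```

```text
t 25.75 pos [0.4453 0.0006 0.3163] F [ 0.5  0.6 -1.8] w 0.0305
shift cm [-0.66 -4.57 18.63] dr [ 0.    -0.001  0.098]
```

```bash
python3 -m pendant '[{"xyz":[-0.7,-2,3],"dr":[0,0,0.098],"grip":0.9},{"xyz":[-0.7,-4,7],"dr":[0,0,0.098],"grip":0.9},{"xyz":[-0.7,-4.6,11],"dr":[0,0,0.098],"grip":0.9},{"xyz":[-0.7,-4.6,15],"dr":[0,0,0.098],"grip":0.9},{"xyz":[-0.7,-4.6,18],"dr":[0,0,0.098],"grip":0.9}]' 55
python3 -m pendant '[{"xyz":[0,0,0.5],"dr":[0,0,0],"grip":0.9},{"xyz":[0,0,0.5],"dr":[0,0,0],"grip":0.9},{"xyz":[0,0,0.5],"dr":[0,0,0],"grip":0.9}]' 55
python3 - <<'E'
from h import *
rel(stn(-.19,.0118,.0855),cot(YAW));c,_=save("wrist","w20")
for p in [stn(0,0,.082),stn(0,.13,.082),stn(0,-.13,.082),stn(-.055,0,.05)]:print(proj(c,p).round(1))
print([(a.round(1),s,atz(c,a,.066).round(4)) for a,s in lm("wrist","pin1",3)])
E
```

```text
clock: 26.17
tool_pos: [0.4334, 0.0465, 0.1337]
eef_rot: [0.0, 1.0, -0.008, -0.001]
ft_force: [0.3, -0.2, -1.8]
grip_width: 0.0309
clock: 26.42
tool_pos: [0.4338, 0.0464, 0.1296]
eef_rot: [0.0, 1.0, -0.007, -0.001]
ft_force: [0.5, -0.2, -0.8]
grip_width: 0.0307
t 26.42 pos [0.4338 0.0464 0.1296] F [ 0.5 -0.2 -0.8] w 0.0307
shift cm [0.16 0.08 4.41] dr [0.    0.001 0.006]
[346.  -54.3]
[122.5 -30.7]
[555.6 -17.3]
[342.7  48.2]
[]
```

View pics/w20.png

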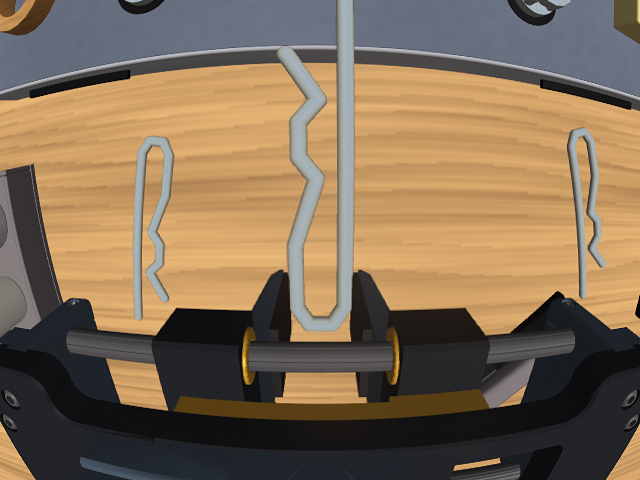

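Run:
```python
import cv2
a=cv2.imread("pics/w19.png")[0:110,150:480];cv2.imwrite("pics/w19z.png",cv2.resize(a,None,fx=2.4,fy=2.4,interpolation=2))
```

```text
(no output)
```

View pics/w19z.png

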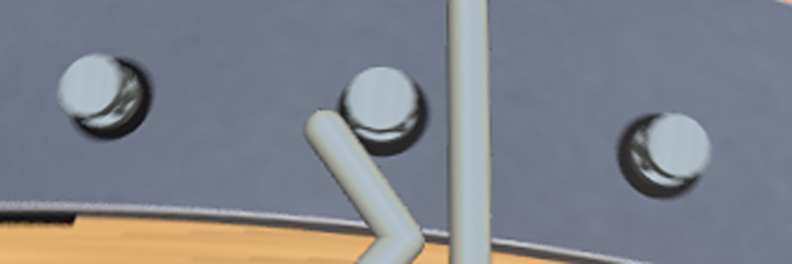

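Run:
```python
from h import *
c=ctrl.get_calibration("wrist");c["n"]="wrist";q=[0,.999,.044,0]
T=np.eye(4);T[:3,:3]=R.from_quat([q[1],q[2],q[3],q[0]]).as_matrix();T[:3,3]=[.4453,.0007,.3163];c["pose"]=T@np.array(c["hand_eye"])
P=[atz(c,u,.082) for u in [(432.9,60.4),(308.8,40.4),(188.3,35.8)]];print(np.round(P,4));d=P[2]-P[0];print(np.arctan2(-d[0],d[1]),np.linalg.norm(d))
```

```text
[[ 0.6197 -0.1009  0.082 ]
 [ 0.6239  0.0283  0.082 ]
 [ 0.627   0.1564  0.082 ]]
-0.02843856998780638 0.2574757196410325
```

```bash
sed -i 's/^P2=.*/P2=np.array([.625,.0293,0])/;s/^YAW=.*/YAW=-0.022/' h.py
python3 - <<'E'
from h import *
rel(stn(-.185,.0113,.0855),cot(YAW))
E
```

```text
t 26.52 pos [0.4346 0.0463 0.1304] F [ 0.2 -0.1 -1.2] w 0.0301
shift cm [0.56 0.15 4.49] dr [ 0.    -0.002  0.007]
```

```bash
python3 -m pendant '[{"xyz":[0.5,0.15,1.5],"dr":[0,0,0.007],"grip":0.9},{"xyz":[0.5,0.15,3],"dr":[0,0,0.007],"grip":0.9},{"xyz":[0.5,0.15,4.2],"dr":[0,0,0.007],"grip":0.9},{"xyz":[0.5,0.15,4.45],"dr":[0,0,0.007],"grip":0.9},{"xyz":[0.5,0.15,4.45],"dr":[0,0,0.007],"grip":0.9}]' 55
python3 - <<'E'
from h import *
import cv2
rel(stn(-.17,.0113,.0855),cot(YAW))
for n in("side","scene"):
    c,im=save(n,n+"21");_,p,M=ST()
    u=proj(c,stn(0,0,.066)).astype(int)
    tip=proj(c,p+M@[.143,.0113,.0195]);print(n,"pinhole",u,"tip pred",tip.round(1))
    cv2.imwrite(f"pics/{n}21z.png",cv2.resize(im[u[1]-50:u[1]+50,u[0]-60:u[0]+60,::-1],None,fx=6,fy=6,interpolation=2))
E
```

```text
clock: 26.93
tool_pos: [0.4401, 0.0446, 0.0866]
eef_rot: [0.0, 1.0, -0.011, 0.001]
ft_force: [0.1, -0.0, -0.3]
grip_width: 0.0304
t 26.93 pos [0.4401 0.0446 0.0866] F [ 0.1 -0.  -0.3] w 0.0304
shift cm [ 1.52 -0.    0.11] dr [ 0.    -0.003 -0.   ]
side pinhole [275 252] tip pred [293.6 254.3]
scene pinhole [351 234] tip pred [334.3 236.7]
```

View pics/side21z.png

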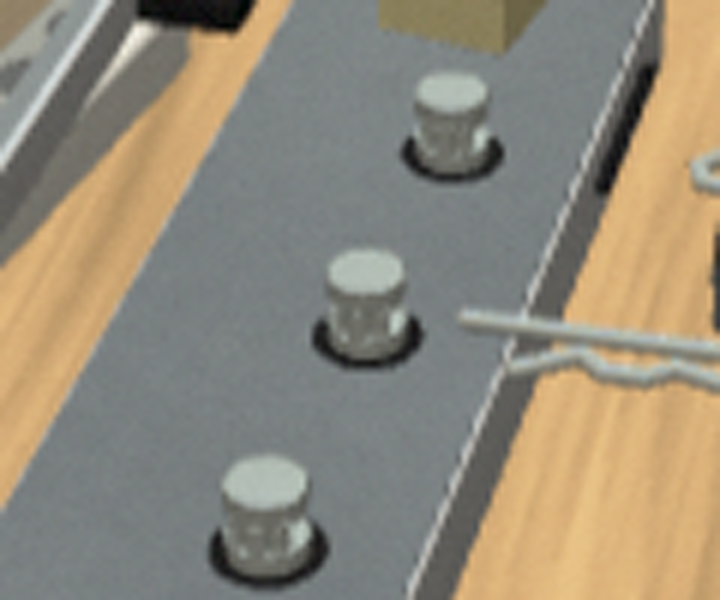

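View pics/scene21z.png

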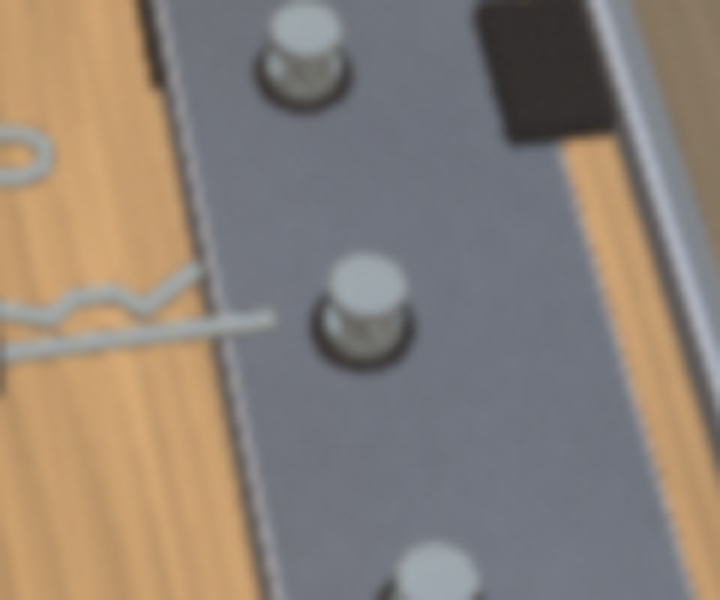

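Run:
```python
from h import *
for n in("side","scene"):
    c=cam(n);u=proj(c,stn(0,0,.066)).astype(int)
    for l,P in [("mouth",stn(-.014,0,.066)),("mouth-3z",stn(-.014,0,.063)),("mouth+3y",stn(-.014,.003,.066)),("top",stn(0,0,.082)),("base",stn(0,0,.05)),("pin1top",stn(0,-.13,.082)),("pin3top",stn(0,.13,.082))]:print(n,l,((proj(c,P)-u+[60,50])*6).round(0))
```

```text
side mouth [400. 307.]
side mouth-3z [400. 314.]
side mouth+3y [398. 312.]
side top [363. 267.]
side base [364. 336.]
side pin1top [448.  87.]
side pin3top [263. 478.]
scene mouth [330. 310.]
scene mouth-3z [330. 314.]
scene mouth+3y [329. 304.]
scene top [368. 282.]
scene base [363. 329.]
scene pin1top [439. 576.]
scene pin3top [306.  26.]
```

Residuals in both views put the leg about 1 mm too high and about 1 mm short in y, so I'll correct that and insert while watching the force.

```bash
python3 -m pendant '[{"xyz":[0.5,-0.08,0.09],"dr":[0,-0.002,0],"grip":0.9},{"xyz":[1.0,-0.08,0.09],"dr":[0,-0.002,0],"grip":0.9},{"xyz":[1.5,-0.08,0.09],"dr":[0,-0.002,0],"grip":0.9},{"xyz":[2.0,-0.08,0.09],"dr":[0,-0.002,0],"grip":0.9},{"xyz":[2.2,-0.08,0.09],"dr":[0,-0.002,0],"grip":0.9}]' 58
python3 - <<'E'
from h import *
rel(stn(-.14,.0121,.0857),cot(YAW));print(ctrl.state()["wrist_torque"].round(2))
E
```

```text
clock: 27.45
tool_pos: [0.4636, 0.045, 0.0864]
eef_rot: [0.0, 1.0, -0.011, 0.001]
ft_force: [0.8, -0.2, -0.6]
grip_width: 0.0303
t 27.45 pos [0.4636 0.045  0.0864] F [ 0.8 -0.2 -0.6] w 0.0303
shift cm [2.17 0.   0.07] dr [ 0.    -0.003  0.   ]
[0.06 0.09 0.03]
```

```bash
python3 -m pendant '[{"xyz":[0.3,0,0.06],"dr":[0,-0.003,0],"grip":0.9},{"xyz":[0.6,0,0.06],"dr":[0,-0.003,0],"grip":0.9},{"xyz":[0.9,0,0.06],"dr":[0,-0.003,0],"grip":0.9},{"xyz":[1.2,0,0.06],"dr":[0,-0.003,0],"grip":0.9},{"xyz":[1.3,0,0.06],"dr":[0,-0.003,0],"grip":0.9}]' 58
python3 - <<'E'
from h import *
import cv2
rel(stn(-.14,.0121,.0857),cot(YAW));print(ctrl.state()["wrist_torque"].round(2))
T=[]
for n in("side","scene"):
    c,im=save(n,n+"22");_,p,M=ST();u=proj(c,stn(0,0,.066)).astype(int)
    T.append(cv2.resize(im[u[1]-35:u[1]+35,u[0]-25:u[0]+45,::-1] if n=="side" else im[u[1]-35:u[1]+35,u[0]-45:u[0]+25,::-1],None,fx=5.5,fy=5.5,interpolation=2))
cv2.imwrite("pics/c22.png",np.hstack(T))
E
```

```text
clock: 27.87
tool_pos: [0.4772, 0.0446, 0.0858]
eef_rot: [0.0, 1.0, -0.011, -0.0]
ft_force: [0.2, -0.3, -0.5]
grip_width: 0.0304
t 27.87 pos [0.4772 0.0446 0.0858] F [ 0.2 -0.3 -0.5] w 0.0304
shift cm [ 0.81 -0.    0.01] dr [ 0.  0. -0.]
[ 0.    0.06 -0.03]
```

View pics/c22.png

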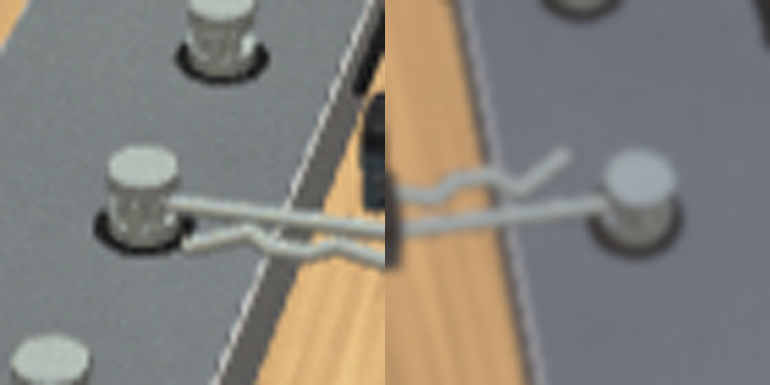

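```bash
python3 -m pendant '[{"xyz":[0.5,0,0],"dr":[0,0,0],"grip":0.9},{"xyz":[1.0,0,0],"dr":[0,0,0],"grip":0.9},{"xyz":[1.5,0,0],"dr":[0,0,0],"grip":0.9},{"xyz":[2,0,0],"dr":[0,0,0],"grip":0.9},{"xyz":[2.2,0,0],"dr":[0,0,0],"grip":0.9}]' 58
python3 - <<'E'
from h import *
rel(stn(-.072,.0121,.0857),cot(YAW));print(ctrl.state()["wrist_torque"].round(2));save("wrist","w23")
E
```

```text
clock: 28.38
tool_pos: [0.4999, 0.0441, 0.0858]
eef_rot: [0.0, 1.0, -0.011, 0.0]
ft_force: [0.2, 0.4, -1.7]
grip_width: 0.0303
t 28.38 pos [0.4999 0.0441 0.0858] F [ 0.2  0.4 -1.7] w 0.0303
shift cm [ 5.34 -0.    0.01] dr [ 0. -0. -0.]
[0.05 0.12 0.01]
```

View pics/w23.png

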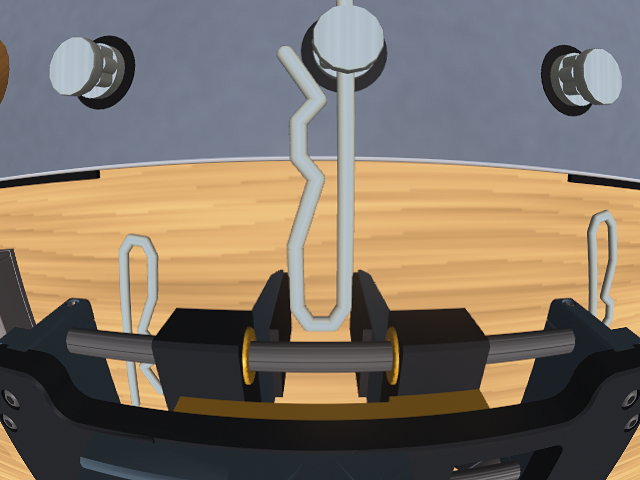

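```bash
python3 -m pendant '[{"xyz":[0.6,0,0],"dr":[0,0,0],"grip":0.9},{"xyz":[1.2,0,0],"dr":[0,0,0],"grip":0.9},{"xyz":[1.8,0,0],"dr":[0,0,0],"grip":0.9},{"xyz":[2.4,0,0],"dr":[0,0,0],"grip":0.9},{"xyz":[2.8,0,0],"dr":[0,0,0],"grip":0.9}]' 60
python3 - <<'E'
from h import *
rel(stn(-.072,.0121,.0857),cot(YAW));print(ctrl.state()["wrist_torque"].round(2))
E
```

```text
clock: 28.85
tool_pos: [0.5283, 0.0438, 0.0856]
eef_rot: [0.0, 1.0, -0.011, -0.0]
ft_force: [0.6, 3.0, -2.3]
grip_width: 0.0303
t 28.85 pos [0.5283 0.0438 0.0856] F [ 0.6  3.  -2.3] w 0.0303
shift cm [ 2.5   0.03 -0.01] dr [0. 0. 0.]
[ 0.69 -0.12  0.33]
```

```bash
python3 -m pendant '[{"xyz":[0.4,0,0],"dr":[0,0,0],"grip":0.9},{"xyz":[0.8,0,0],"dr":[0,0,0],"grip":0.9},{"xyz":[1.2,0,0],"dr":[0,0,0],"grip":0.9},{"xyz":[1.6,0,0],"dr":[0,0,0],"grip":0.9},{"xyz":[1.8,0,0],"dr":[0,0,0],"grip":0.9}]' 60
python3 - <<'E'
from h import *
rel(stn(-.072,.0121,.0857),cot(YAW));print(ctrl.state()["wrist_torque"].round(2));save("wrist","w24")
E
```

```text
clock: 29.27
tool_pos: [0.547, 0.0432, 0.0857]
eef_rot: [0.0, 1.0, -0.011, 0.0]
ft_force: [-0.1, -0.1, -1.7]
grip_width: 0.0303
t 29.27 pos [0.547  0.0432 0.0857] F [-0.1 -0.1 -1.7] w 0.0303
shift cm [ 0.63  0.01 -0.  ] dr [ 0. -0.  0.]
[ 0.01  0.11 -0.03]
```

View pics/w24.png

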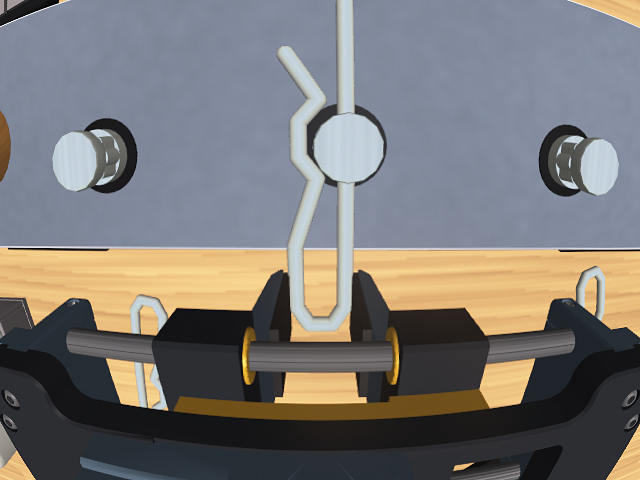

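Run:
```python
from h import *
print("nips",atool((322,100)),atool((322,180)),"end",atool((319,331)));print("pin top",atool((348.5,148),.0857-.082),atool((348,186),.0857-.082),atool((348,112),.0857-.082))
```

```text
nips [0.09868998 0.0006227  0.0195    ] [0.06252422 0.00068238 0.0195    ] end [-0.01500842 -0.00066912  0.0195    ]
pin top [0.07781514 0.01129556 0.0037    ] [0.06214373 0.01129921 0.0037    ] [0.09252338 0.01097145 0.0037    ]
```

Run:
```python
from h import *
ctrl.snapshot("wrist")
for t in("cotter2_seat","cotter2_head","pin2"):
    print(t,[(a.round(1),round(s,2),atool(a).round(4)) for a,s in lm("wrist",t,4)])
```

```text
cotter2_seat [(array([150.2, 319.4]), 0.66, array([-0.0116, -0.0941,  0.0195])), (array([ 92.5, 160.5]), 0.4, array([ 0.0767, -0.1164,  0.0195])), (array([587.8, 293.6]), 0.35, array([0.0006, 0.1631, 0.0195]))]
cotter2_head []
pin2 [(array([ 92.6, 162.1]), 0.69, array([ 0.0759, -0.1164,  0.0195])), (array([344.1, 149.3]), 0.63, array([0.0765, 0.0105, 0.0195])), (array([581.7, 165.4]), 0.59, array([0.0765, 0.1401, 0.0195]))]
```

Run:
```python
from h import *
# w17 tool height .1481 -> wire centre plane at tool z .1441
for u in [(319.5,259),(323,118),(319,164),(336,54)]:print(u,atool(u,.1441)-atool((319.5,259),.1441))
```

```text
(319.5, 259) [0. 0. 0.]
(323, 118) [0.11482954 0.0026172  0.        ]
(319, 164) [ 0.07862956 -0.00044114  0.        ]
(336, 54) [0.166098   0.01255456 0.        ]
```

```bash
python3 -m pendant '[{"xyz":[0.07,0,0],"dr":[0,0,0],"grip":0.9},{"xyz":[0.15,0,0],"dr":[0,0,0],"grip":0.9},{"xyz":[0.15,0,0],"dr":[0,0,0],"grip":0.9}]' 60
python3 - <<'E'
from h import *
rel(stn(-.072,.0121,.0857),cot(YAW));print(ctrl.state()["wrist_torque"].round(2))
E
```

```text
clock: 29.77
tool_pos: [0.5476, 0.0433, 0.0856]
eef_rot: [0.0, 1.0, -0.011, -0.0]
ft_force: [0.3, 0.2, -1.6]
grip_width: 0.0301
t 29.77 pos [0.5476 0.0433 0.0856] F [ 0.3  0.2 -1.6] w 0.0301
shift cm [ 0.57  0.02 -0.01] dr [0. 0. 0.]
[ 0.02  0.09 -0.03]
```

```bash
python3 -m pendant '[{"xyz":[0.1,0,0],"dr":[0,0,0],"grip":0.9},{"xyz":[0.2,0,0],"dr":[0,0,0],"grip":0.9},{"xyz":[0.2,0,0],"dr":[0,0,0],"grip":0.9}]' 60
python3 - <<'E'
from h import *
rel(stn(-.072,.0121,.0857),cot(YAW));print(ctrl.state()["wrist_torque"].round(2));ctrl.snapshot("wrist")
print([(a.round(1),round(s,2),atool(a).round(4)) for a,s in lm("wrist","pin2",4)])
E
```

```text
clock: 30.02
tool_pos: [0.5494, 0.0434, 0.0855]
eef_rot: [0.0, 1.0, -0.011, -0.001]
ft_force: [-1.2, 1.2, -1.4]
grip_width: 0.0304
t 30.02 pos [0.5494 0.0434 0.0855] F [-1.2  1.2 -1.4] w 0.0304
shift cm [ 0.38  0.03 -0.02] dr [0.    0.001 0.   ]
[0.35 0.35 0.12]
[(array([344.8, 153.9]), 0.95, array([0.0745, 0.0109, 0.0195])), (array([ 92.1, 165.7]), 0.57, array([ 0.074 , -0.1169,  0.0195]))]
```

```bash
python3 -m pendant '[{"xyz":[-0.1,0,0],"dr":[0,0,0],"grip":0.9},{"xyz":[-0.1,0,0],"dr":[0,0,0],"grip":0},{"xyz":[-0.1,0,0],"dr":[0,0,0],"grip":-0.5},{"xyz":[-0.1,0,0],"dr":[0,0,0],"grip":-0.5},{"xyz":[-0.1,0,0],"dr":[0,0,0],"grip":-0.5}]'
python3 -m pendant '[{"xyz":[0,0,0],"dr":[0,0,0],"grip":-0.5},{"xyz":[0,0,-2],"dr":[0,0,0],"grip":-0.5},{"xyz":[0,0,-5],"dr":[0,0,0],"grip":-0.5},{"xyz":[0,0,-8],"dr":[0,0,0],"grip":-1},{"xyz":[-3,0,-12],"dr":[0,0,0],"grip":-1}]'
python3 - <<'E'
from h import *
import cv2
rel([.45,.0,.3],cot(YAW));save("wrist","w25")
for i in (1,3): print(i,[[(a.round(1),round(s,2)) for a,s in lm("wrist",f"cotter{i}_{e}",3)] for e in("head","seat")])
c,im=save("side","s25");cv2.imwrite("pics/s25z.png",cv2.resize(im[150:350,230:500,::-1],None,fx=2.5,fy=2.5))
E
```

```text
clock: 30.53
tool_pos: [0.5486, 0.0433, 0.0857]
eef_rot: [0.0, 1.0, -0.011, -0.0]
ft_force: [-0.4, -0.6, 0.3]
grip_width: 0.0537
clock: 30.95
tool_pos: [0.5266, 0.0436, 0.2001]
eef_rot: [0.0, 1.0, -0.011, 0.001]
ft_force: [-1.2, -0.6, -0.2]
grip_width: 0.0787
t 30.95 pos [0.5266 0.0436 0.2001] F [-1.2 -0.6 -0.2] w 0.0787
shift cm [ -7.54   4.53 -10.  ] dr [ 0.    -0.002 -0.   ]
1 [[(array([195.5, 247.8]), 0.59), (array([624.9, 292.9]), 0.28)], [(array([331.9, 117. ]), 0.72), (array([179. , 311.8]), 0.71)]]
3 [[(array([529.6, 236.5]), 0.77), (array([318.8, 199.1]), 0.56), (array([336.6, 114.5]), 0.28)], [(array([526.9, 296.7]), 0.79)]]
```

View pics/w25.png

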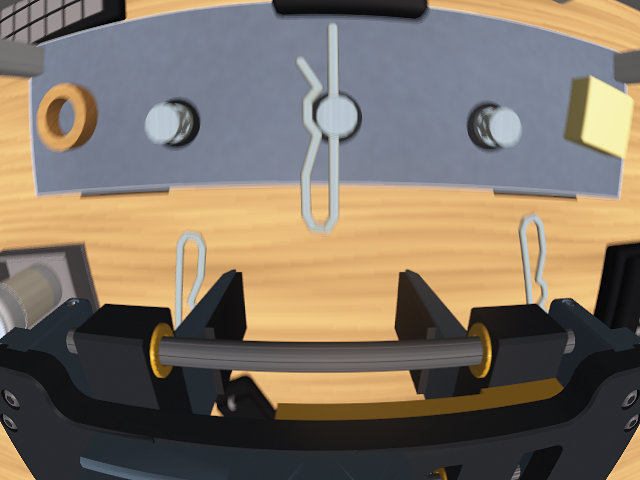

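View pics/s25z.png

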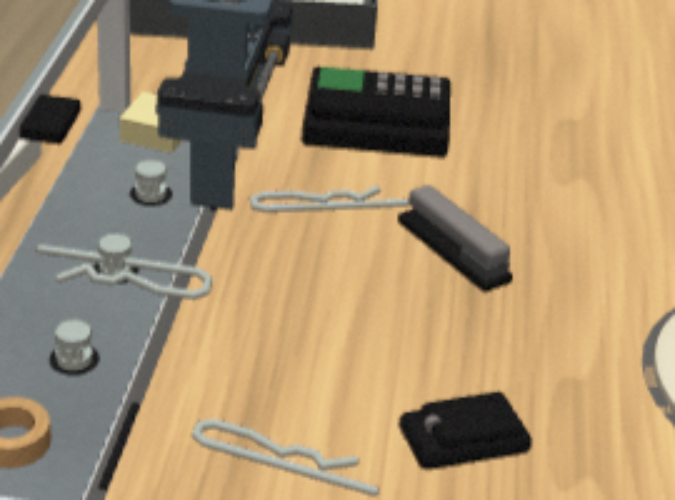

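```bash
python3 -m pendant '[{"xyz":[-1,0,-3],"dr":[0,0,-0.12],"grip":-1},{"xyz":[-2,0,-6],"dr":[0,0,-0.24],"grip":-1},{"xyz":[-3,0,-9],"dr":[0,0,-0.36],"grip":-1},{"xyz":[-4,0,-10],"dr":[0,0,-0.48],"grip":-1},{"xyz":[-5,0,-10],"dr":[0,0,-0.60],"grip":-1}]'
python3 -m pendant '[{"xyz":[0,0,0],"dr":[0,0,-0.12],"grip":-1},{"xyz":[0,0,0],"dr":[0,0,-0.24],"grip":-1},{"xyz":[0,0,0],"dr":[0,0,-0.36],"grip":-1},{"xyz":[0,0,0],"dr":[0,0,-0.48],"grip":-1},{"xyz":[0,0,0],"dr":[0,0,-0.60],"grip":-1}]'
python3 -m pendant '[{"xyz":[0,0,0],"dr":[0,0,-0.12],"grip":-1},{"xyz":[0,0,0],"dr":[0,0,-0.24],"grip":-1},{"xyz":[0,0,0],"dr":[0,0,-0.36],"grip":-1},{"xyz":[0,0,0],"dr":[0,0,-0.48],"grip":-1},{"xyz":[0,0,0],"dr":[0,0,-0.60],"grip":-1}]'
python3 -m pendant '[{"xyz":[0,0,0],"dr":[0,0,-0.12],"grip":-1},{"xyz":[0,0,0],"dr":[0,0,-0.24],"grip":-1},{"xyz":[0,0,0],"dr":[0,0,-0.36],"grip":-1},{"xyz":[0,0,0],"dr":[0,0,-0.48],"grip":-1},{"xyz":[0,0,0],"dr":[0,0,-0.60],"grip":-1}]'
python3 - <<'E'
from h import *
rel([.498,.178,.2],cot(2.999));print(ctrl.state()["joint_positions"].round(2))
E
```

```text
clock: 31.67
tool_pos: [0.4748, 0.0449, 0.2997]
eef_rot: [0.0, 0.958, 0.288, 0.001]
ft_force: [-0.6, 1.0, -0.6]
grip_width: 0.091
clock: 32.08
tool_pos: [0.4749, 0.0449, 0.2984]
eef_rot: [-0.0, 0.828, 0.56, -0.0]
ft_force: [-0.4, 0.2, 0.1]
grip_width: 0.0913
clock: 32.5
tool_pos: [0.4751, 0.0448, 0.297]
eef_rot: [-0.001, 0.623, 0.782, -0.001]
ft_force: [0.4, 0.1, 0.8]
grip_width: 0.0914
clock: 32.92
tool_pos: [0.4752, 0.0448, 0.2956]
eef_rot: [-0.003, 0.362, 0.932, -0.001]
ft_force: [0.1, -0.0, -0.7]
grip_width: 0.0913
t 32.92 pos [0.4752 0.0448 0.2956] F [ 0.1 -0.  -0.7] w 0.0913
shift cm [ 7.26 11.41  9.55] dr [-0.002 -0.005 -0.597]
[-0.03  0.23  1.6  -0.    1.32 -0.86]
```

```bash
python3 -m pendant '[{"xyz":[2,3,2],"dr":[0,0,-0.12],"grip":-1},{"xyz":[4,6,4],"dr":[0,0,-0.24],"grip":-1},{"xyz":[6,9,6],"dr":[0,0,-0.36],"grip":-1},{"xyz":[7.3,11.4,8],"dr":[0,0,-0.48],"grip":-1},{"xyz":[7.3,11.4,9.6],"dr":[0,0,-0.60],"grip":-1}]'
python3 - <<'E'
from h import *
rel([.498,.178,.1481],cot(2.999))
E
```

```text
clock: 33.33
tool_pos: [0.4981, 0.1822, 0.1966]
eef_rot: [-0.004, 0.066, 0.998, 0.0]
ft_force: [-0.5, -0.3, -0.9]
grip_width: 0.0916
t 33.33 pos [0.4981 0.1822 0.1966] F [-0.5 -0.3 -0.9] w 0.0916
shift cm [-0.09 -0.41  4.85] dr [-0.    -0.007  0.011]
```

```bash
python3 -m pendant '[{"xyz":[0,-0.4,2],"dr":[0,-0.007,0.01],"grip":-1},{"xyz":[0,-0.4,4],"dr":[0,-0.007,0.01],"grip":-1},{"xyz":[0,-0.4,4.8],"dr":[0,-0.007,0.01],"grip":-1},{"xyz":[0,-0.4,4.8],"dr":[0,-0.007,0.01],"grip":-1},{"xyz":[0,-0.4,4.8],"dr":[0,-0.007,0.01],"grip":-1}]'
python3 - <<'E'
from h import *
save("wrist","w26");rel([.498,.178,.1481],cot(2.999))
E
```

```text
clock: 33.75
tool_pos: [0.4973, 0.1781, 0.1483]
eef_rot: [-0.001, 0.071, 0.997, -0.0]
ft_force: [0.1, 0.4, 0.4]
grip_width: 0.0911
t 33.8 pos [0.4977 0.1783 0.149 ] F [0.  0.1 0.2] w 0.091
shift cm [-0.03 -0.02  0.09] dr [-0.    -0.     0.001]
```

View pics/w26.png

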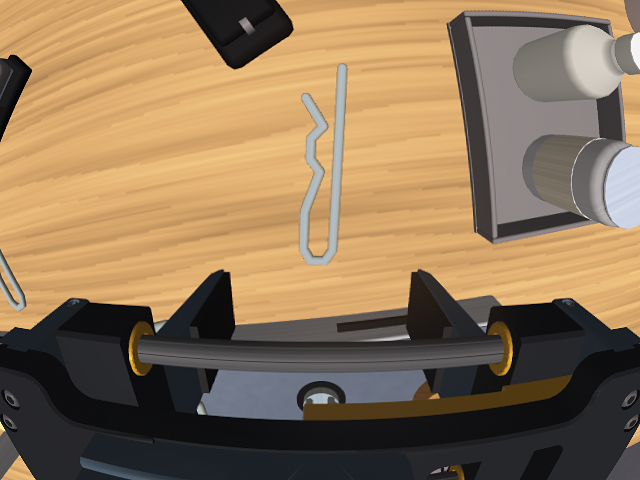

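```bash
cat >> h.py <<'E'
def pick(leg0,leg1,end):
    c=cam("wrist");a,b,e=[atz(c,u,.004) for u in(leg0,leg1,end)]
    y=np.arctan2(*(b-a)[[1,0]])%(2*np.pi);h=e+.02*np.array([np.cos(y),np.sin(y),0]);print("yaw",y,"head",h,"len",np.linalg.norm(b-e),"legoff",np.cross([np.cos(y),np.sin(y)],(a-h)[:2]))
    rel([h[0]-.001,h[1],.0235],cot(y))
E
python3 - <<'E'
from h import *
pick((333.5,240),(343,66),(317.5,264))
E
```

```text
yaw 2.9534959768432785 head [0.50277899 0.17642945 0.004     ] len 0.16252660223411208 legoff -0.012196588063567333
t 33.8 pos [0.4977 0.1783 0.149 ] F [0.  0.1 0.2] w 0.091
shift cm [-0.43 -0.12 12.55] dr [-0.    -0.     0.046]
```

```bash
python3 -m pendant '[{"xyz":[-0.4,-0.15,3],"dr":[0,0,0.046],"grip":-1},{"xyz":[-0.4,-0.15,6],"dr":[0,0,0.046],"grip":-1},{"xyz":[-0.4,-0.15,9],"dr":[0,0,0.046],"grip":-0.5},{"xyz":[-0.4,-0.15,10],"dr":[0,0,0.046],"grip":-0.5},{"xyz":[-0.4,-0.15,10],"dr":[0,0,0.046],"grip":-0.5}]'
python3 - <<'E'
from h import *
rel([.5018,.1764,.0235],cot(2.9535))
E
```

```text
clock: 34.22
tool_pos: [0.5008, 0.1759, 0.048]
eef_rot: [-0.001, 0.094, 0.996, -0.001]
ft_force: [-1.0, -0.3, 0.4]
grip_width: 0.0742
t 34.22 pos [0.5008 0.1759 0.048 ] F [-1.  -0.3  0.4] w 0.0742
shift cm [-0.09  0.07  2.45] dr [-0.001 -0.003  0.   ]
```

```bash
python3 -m pendant '[{"xyz":[-0.1,0.05,1],"dr":[0,-0.003,0],"grip":-0.5},{"xyz":[-0.1,0.05,1.8],"dr":[0,-0.003,0],"grip":-0.5},{"xyz":[-0.1,0.05,2.45],"dr":[0,-0.003,0],"grip":-0.5},{"xyz":[-0.1,0.05,2.45],"dr":[0,-0.003,0],"grip":-0.5},{"xyz":[-0.1,0.05,2.45],"dr":[0,-0.003,0],"grip":-0.5}]'
python3 -m pendant '[{"xyz":[0,0,0.05],"dr":[0,0,0],"grip":0.9},{"xyz":[0,0,0.05],"dr":[0,0,0],"grip":0.9},{"xyz":[0,0,0.05],"dr":[0,0,0],"grip":0.9},{"xyz":[0,0,0.05],"dr":[0,0,0],"grip":0.9},{"xyz":[0,0,0.05],"dr":[0,0,0],"grip":0.9}]' 58
python3 -m pendant '[{"xyz":[0,0,0],"dr":[0,0,0],"grip":0.9},{"xyz":[0,0,0],"dr":[0,0,0],"grip":0.9},{"xyz":[0,0,-0.5],"dr":[0,0,0],"grip":0.9},{"xyz":[0,0,-2],"dr":[0,0,0],"grip":0.9},{"xyz":[0,0,-5],"dr":[0,0,0],"grip":0.9}]' 58
python3 - <<'E'
from h import *
rel([.45,.15,.3],cot(2.9535));save("wrist","w27")
E
```

```text
clock: 34.63
tool_pos: [0.5019, 0.1762, 0.0236]
eef_rot: [0.0, 0.094, 0.996, -0.001]
ft_force: [-0.3, -0.9, 0.4]
grip_width: 0.0685
clock: 35.05
tool_pos: [0.502, 0.1763, 0.0233]
eef_rot: [0.0, 0.094, 0.996, -0.001]
ft_force: [-0.3, -0.3, -0.1]
grip_width: 0.0383
clock: 35.47
tool_pos: [0.5004, 0.1759, 0.0719]
eef_rot: [-0.002, 0.094, 0.996, -0.001]
ft_force: [0.1, -0.2, -1.8]
grip_width: 0.0301
t 35.47 pos [0.5004 0.1759 0.0719] F [ 0.1 -0.2 -1.8] w 0.0301
shift cm [  4.55  -3.56 -22.78] dr [-0.003 -0.004 -0.   ]
```

View pics/w27.png

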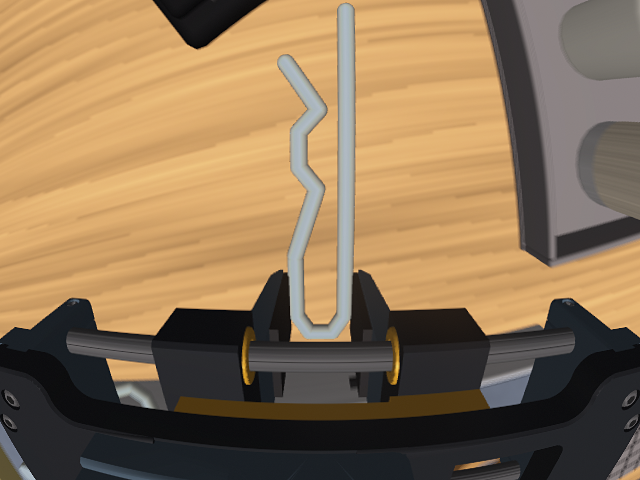

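```bash
python3 -m pendant '[{"xyz":[1,0,-4],"dr":[0,0,0],"grip":0.9},{"xyz":[2,-1,-8],"dr":[0,0,0],"grip":0.9},{"xyz":[3,-2,-12],"dr":[0,0,0],"grip":0.9},{"xyz":[4,-3,-16],"dr":[0,0,0],"grip":0.9},{"xyz":[4.5,-3.5,-20],"dr":[0,0,0],"grip":0.9}]' 58
python3 -m pendant '[{"xyz":[0,0,-3],"dr":[0,0,0.12],"grip":0.9},{"xyz":[0,0,-4],"dr":[0,0,0.24],"grip":0.9},{"xyz":[0,0,-4],"dr":[0,0,0.36],"grip":0.9},{"xyz":[0,0,-4],"dr":[0,0,0.48],"grip":0.9},{"xyz":[0,0,-4],"dr":[0,0,0.60],"grip":0.9}]' 58
python3 -m pendant '[{"xyz":[0,0,0],"dr":[0,0,0.12],"grip":0.9},{"xyz":[0,0,0],"dr":[0,0,0.24],"grip":0.9},{"xyz":[0,0,0],"dr":[0,0,0.36],"grip":0.9},{"xyz":[0,0,0],"dr":[0,0,0.48],"grip":0.9},{"xyz":[0,0,0],"dr":[0,0,0.60],"grip":0.9}]' 58
python3 -m pendant '[{"xyz":[0,0,0],"dr":[0,0,0.12],"grip":0.9},{"xyz":[0,0,0],"dr":[0,0,0.24],"grip":0.9},{"xyz":[0,0,0],"dr":[0,0,0.36],"grip":0.9},{"xyz":[0,0,0],"dr":[0,0,0.48],"grip":0.9},{"xyz":[0,0,0],"dr":[0,0,0.60],"grip":0.9}]' 58
python3 -m pendant '[{"xyz":[0,0,0],"dr":[0,0,0.12],"grip":0.9},{"xyz":[0,0,0],"dr":[0,0,0.24],"grip":0.9},{"xyz":[0,0,0],"dr":[0,0,0.36],"grip":0.9},{"xyz":[0,0,0],"dr":[0,0,0.48],"grip":0.9},{"xyz":[0,0,0],"dr":[0,0,0.60],"grip":0.9}]' 58
python3 - <<'E'
from h import *
rel([.436,.176,.16],cot(YAW));save("wrist","w28");print(ctrl.state()["joint_positions"].round(2))
for u in [(322,110),(322,189),(319,336),(345,4)]:print(atool(u).round(4))
E
```

```text
clock: 35.93
tool_pos: [0.4506, 0.1506, 0.2749]
eef_rot: [0.001, 0.094, 0.996, -0.0]
ft_force: [0.8, 1.5, -2.2]
grip_width: 0.0304
clock: 36.35
tool_pos: [0.4502, 0.1506, 0.3155]
eef_rot: [0.002, 0.387, 0.922, 0.0]
ft_force: [-0.6, -0.2, -2.1]
grip_width: 0.0307
clock: 36.77
tool_pos: [0.4499, 0.1505, 0.3157]
eef_rot: [0.001, 0.644, 0.765, 0.001]
ft_force: [-0.8, 0.6, -1.9]
grip_width: 0.0302
clock: 37.18
tool_pos: [0.4495, 0.1505, 0.3159]
eef_rot: [0.001, 0.843, 0.538, 0.001]
ft_force: [-0.8, 0.4, -1.7]
grip_width: 0.0306
clock: 37.6
tool_pos: [0.4492, 0.1504, 0.316]
eef_rot: [0.001, 0.965, 0.262, 0.001]
ft_force: [-0.3, -0.4, -1.7]
grip_width: 0.0303
t 37.6 pos [0.4492 0.1504 0.316 ] F [-0.3 -0.4 -1.7] w 0.0303
shift cm [ 0.13 -2.91 15.6 ] dr [ 0.002 -0.002  0.552]
[ 0.2   0.2   1.58 -0.    1.36  1.25]
[0.0942 0.0009 0.0195]
[0.0584 0.001  0.0195]
[-0.0181 -0.0004  0.0195]
[0.1444 0.0111 0.0195]
```

View pics/w28.png

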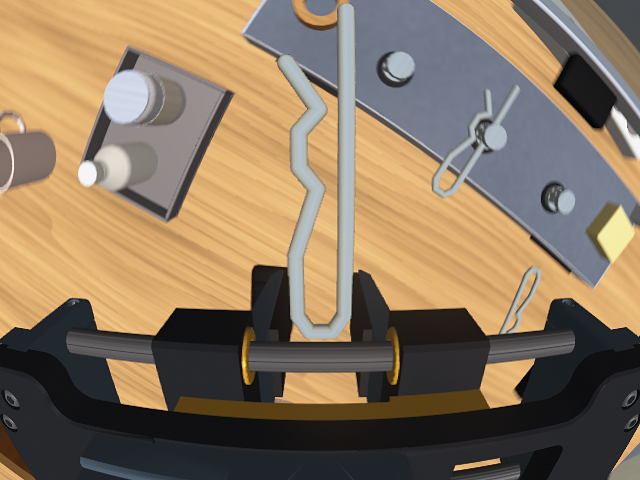

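```bash
python3 -m pendant '[{"xyz":[0,0,0],"dr":[0,0,0.12],"grip":0.9},{"xyz":[0,0,0],"dr":[0,0,0.24],"grip":0.9},{"xyz":[0,0,0],"dr":[0,0,0.36],"grip":0.9},{"xyz":[0,0,0],"dr":[0,0,0.48],"grip":0.9},{"xyz":[0,0,0],"dr":[0,0,0.552],"grip":0.9}]' 58
python3 - <<'E'
from h import *
rel(stn(-.19,.1421,.0857),cot(YAW));c,_=save("wrist","w29")
E
```

```text
clock: 38.07
tool_pos: [0.4489, 0.1504, 0.3162]
eef_rot: [0.0, 1.0, -0.018, 0.001]
ft_force: [0.3, 0.1, -1.5]
grip_width: 0.0305
t 38.07 pos [0.4489 0.1504 0.3162] F [ 0.3  0.1 -1.5] w 0.0305
shift cm [-1.23 -2.5  23.04] dr [ 0.001 -0.003 -0.014]
```

View pics/w29.png

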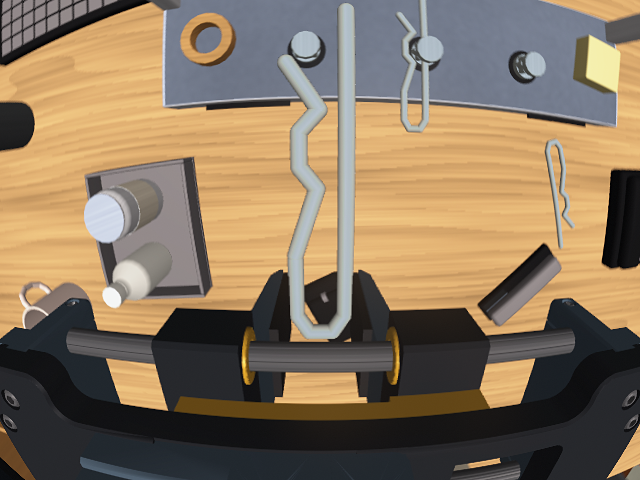

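```bash
python3 -m pendant '[{"xyz":[-1,-1.2,4],"dr":[0,0,-0.014],"grip":0.9},{"xyz":[-1.2,-2.5,8],"dr":[0,0,-0.014],"grip":0.9},{"xyz":[-1.2,-2.5,12],"dr":[0,0,-0.014],"grip":0.9},{"xyz":[-1.2,-2.5,16],"dr":[0,0,-0.014],"grip":0.9},{"xyz":[-1.2,-2.5,18.5],"dr":[0,0,-0.014],"grip":0.9}]' 58
python3 - <<'E'
from h import *
rel(stn(-.18,.1421,.0857),cot(YAW))
E
```

```text
clock: 38.53
tool_pos: [0.4368, 0.1754, 0.1283]
eef_rot: [0.001, 1.0, -0.01, 0.0]
ft_force: [-0.7, 0.3, -2.0]
grip_width: 0.0301
t 38.53 pos [0.4368 0.1754 0.1283] F [-0.7  0.3 -2. ] w 0.0301
shift cm [ 1.14 -0.02  4.26] dr [ 0.002 -0.     0.003]
```

```bash
python3 -m pendant '[{"xyz":[0.3,0,1.4],"dr":[0.002,0,0.003],"grip":0.9},{"xyz":[0.6,0,2.8],"dr":[0.002,0,0.003],"grip":0.9},{"xyz":[1,0,4],"dr":[0.002,0,0.003],"grip":0.9},{"xyz":[1,0,4.26],"dr":[0.002,0,0.003],"grip":0.9},{"xyz":[1,0,4.26],"dr":[0.002,0,0.003],"grip":0.9}]' 58
python3 - <<'E'
from h import *
import cv2
rel(stn(-.14,.1421,.0857),cot(YAW))
T=[]
for n in("side","scene"):
    c,im=save(n,n+"30");_,p,M=ST();u=proj(c,stn(0,.13,.066)).astype(int)
    o=u-[25,35] if n=="side" else u-[45,35]
    print(n,"tip pred",((proj(c,p+M@[.144,.0113,.0193])-o)*5.5).round(0),"top pred",((proj(c,stn(0,.13,.082))-o)*5.5).round(0))
    T.append(cv2.resize(im[o[1]:o[1]+70,o[0]:o[0]+70,::-1],None,fx=5.5,fy=5.5,interpolation=2))
cv2.imwrite("pics/c30.png",np.hstack(T))
E
```

```text
clock: 38.95
tool_pos: [0.4464, 0.1751, 0.0853]
eef_rot: [0.0, 1.0, -0.01, -0.001]
ft_force: [-0.8, 0.5, -1.3]
grip_width: 0.0303
t 38.95 pos [0.4464 0.1751 0.0853] F [-0.8  0.5 -1.3] w 0.0303
shift cm [ 4.17 -0.02 -0.05] dr [0.    0.001 0.002]
side tip pred [233. 211.] top pred [137. 163.]
scene tip pred [170. 202.] top pred [253. 172.]
```

View pics/c30.png

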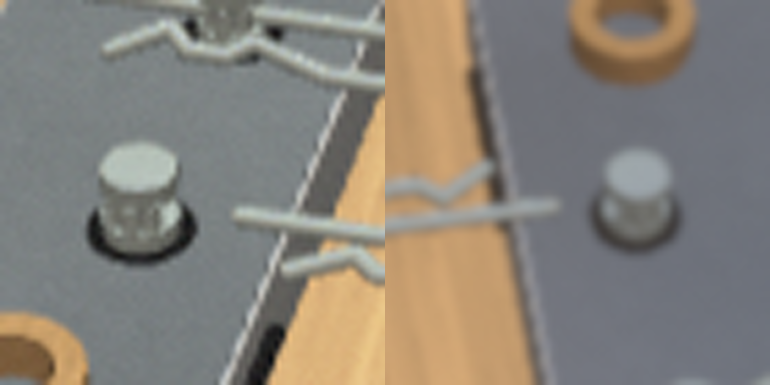

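```bash
python3 -m pendant '[{"xyz":[0.6,0,-0.03],"dr":[0,0,0],"grip":0.9},{"xyz":[1.2,0,-0.03],"dr":[0,0,0],"grip":0.9},{"xyz":[1.8,0,-0.03],"dr":[0,0,0],"grip":0.9},{"xyz":[2.3,0,-0.03],"dr":[0,0,0],"grip":0.9},{"xyz":[2.5,0,-0.03],"dr":[0,0,0],"grip":0.9}]' 58
python3 -m pendant '[{"xyz":[0.3,0,0],"dr":[0,0,0],"grip":0.9},{"xyz":[0.6,0,0],"dr":[0,0,0],"grip":0.9},{"xyz":[0.9,0,0],"dr":[0,0,0],"grip":0.9},{"xyz":[1.2,0,0],"dr":[0,0,0],"grip":0.9}]' 60
python3 - <<'E'
from h import *
rel(stn(-.072,.1421,.0857),cot(YAW));print(ctrl.state()["wrist_torque"].round(2))
E
```

```text
clock: 39.47
tool_pos: [0.4732, 0.1747, 0.0868]
eef_rot: [-0.0, 1.0, -0.01, 0.001]
ft_force: [0.3, -0.5, -0.7]
grip_width: 0.0302
clock: 39.8
tool_pos: [0.4854, 0.1745, 0.0868]
eef_rot: [-0.0, 1.0, -0.01, 0.001]
ft_force: [-0.3, -0.3, -0.7]
grip_width: 0.031
t 39.8 pos [0.4854 0.1745 0.0868] F [-0.3 -0.3 -0.7] w 0.031
shift cm [7.08 0.01 0.12] dr [-0.001 -0.001  0.001]
[0.01 0.18 0.05]
```

```bash
python3 -m pendant '[{"xyz":[0.6,0,0.1],"dr":[0,0,0],"grip":0.9},{"xyz":[1.2,0,0.1],"dr":[0,0,0],"grip":0.9},{"xyz":[1.8,0,0.1],"dr":[0,0,0],"grip":0.9},{"xyz":[2.4,0,0.1],"dr":[0,0,0],"grip":0.9},{"xyz":[2.8,0,0.1],"dr":[0,0,0],"grip":0.9}]' 60
python3 - <<'E'
from h import *
rel(stn(-.072,.1421,.0857),cot(YAW));print(ctrl.state()["wrist_torque"].round(2));save("wrist","w31")
E
```

```text
clock: 40.22
tool_pos: [0.5144, 0.1739, 0.0859]
eef_rot: [-0.0, 1.0, -0.011, 0.001]
ft_force: [-0.2, -1.0, -1.5]
grip_width: 0.0302
t 40.22 pos [0.5144 0.1739 0.0859] F [-0.2 -1.  -1.5] w 0.0302
shift cm [4.18 0.   0.03] dr [-0.001 -0.002  0.001]
[0.05 0.05 0.02]
```

View pics/w31.png

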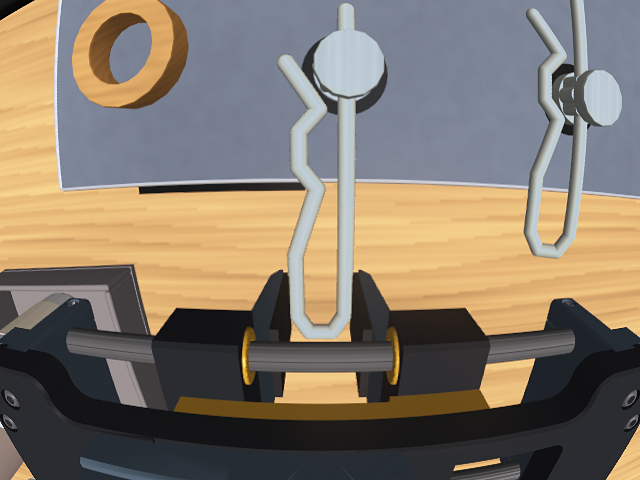

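```bash
python3 -m pendant '[{"xyz":[0.5,0,0],"dr":[0,0,0],"grip":0.9},{"xyz":[1.0,0,0],"dr":[0,0,0],"grip":0.9},{"xyz":[1.5,0,0],"dr":[0,0,0],"grip":0.9},{"xyz":[2,0,0],"dr":[0,0,0],"grip":0.9},{"xyz":[2.4,0,0],"dr":[0,0,0],"grip":0.9}]' 60
python3 -m pendant '[{"xyz":[0.4,0,0],"dr":[0,0,0],"grip":0.9},{"xyz":[0.8,0,0],"dr":[0,0,0],"grip":0.9},{"xyz":[1.2,0,0],"dr":[0,0,0],"grip":0.9},{"xyz":[1.5,0,0],"dr":[0,0,0],"grip":0.9},{"xyz":[1.5,0,0],"dr":[0,0,0],"grip":0.9}]' 60
python3 - <<'E'
from h import *
rel([.5558,.173,.0857],cot(YAW));print(ctrl.state()["wrist_torque"].round(2));save("wrist","w32")
print([(a.round(1),round(s,2),atool(a).round(4)) for a,s in lm("wrist","pin3",4)])
E
```

```text
clock: 40.68
tool_pos: [0.5396, 0.1737, 0.086]
eef_rot: [-0.001, 1.0, -0.01, 0.002]
ft_force: [0.1, 2.5, -1.4]
grip_width: 0.0304
clock: 41.1
tool_pos: [0.5553, 0.1732, 0.0861]
eef_rot: [-0.001, 1.0, -0.011, 0.002]
ft_force: [0.0, 0.0, -1.0]
grip_width: 0.0303
t 41.1 pos [0.5553 0.1732 0.0861] F [ 0.  0. -1.] w 0.0303
shift cm [0.05 0.02 0.04] dr [-0.001 -0.004  0.001]
[0.03 0.09 0.07]
[(array([578.8, 173.9]), 0.98, array([0.0717, 0.1386, 0.0195])), (array([346.9, 158.6]), 0.76, array([0.0723, 0.0118, 0.0195])), (array([523.3, 159.8]), 0.64, array([0.076 , 0.1006, 0.0195]))]
```

View pics/w32.png

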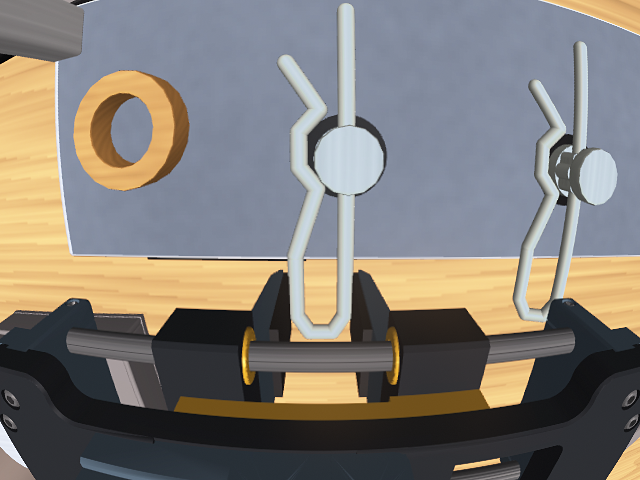

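```bash
python3 -m pendant '[{"xyz":[0.08,0,0],"dr":[0,0,0],"grip":0.9},{"xyz":[0.08,0,0],"dr":[0,0,0],"grip":0.9},{"xyz":[0.08,0,0],"dr":[0,0,0],"grip":0},{"xyz":[0.08,0,0],"dr":[0,0,0],"grip":-0.5},{"xyz":[0.08,0,0],"dr":[0,0,0],"grip":-0.5}]'
python3 -m pendant '[{"xyz":[0,0,0],"dr":[0,0,0],"grip":-0.4},{"xyz":[0,0,0],"dr":[0,0,0],"grip":-0.4},{"xyz":[0,0,-3],"dr":[0,0,0],"grip":-0.4},{"xyz":[0,0,-6],"dr":[0,0,0],"grip":-0.5},{"xyz":[0,0,-10],"dr":[0,0,0],"grip":-0.5}]'
python3 -m pendant '[{"xyz":[-2,0,-3],"dr":[0,0,-0.12],"grip":-1},{"xyz":[-4,0,-6],"dr":[0,0,-0.24],"grip":-1},{"xyz":[-6,0,-9],"dr":[0,0,-0.36],"grip":-1},{"xyz":[-8,2,-10],"dr":[0,0,-0.48],"grip":-1},{"xyz":[-10,5,-10],"dr":[0,0,-0.60],"grip":-1}]'
python3 -m pendant '[{"xyz":[0,0,0],"dr":[0,0,-0.12],"grip":-1},{"xyz":[0,0,0],"dr":[0,0,-0.24],"grip":-1},{"xyz":[0,0,0],"dr":[0,0,-0.36],"grip":-1},{"xyz":[0,0,0],"dr":[0,0,-0.48],"grip":-1},{"xyz":[0,0,0],"dr":[0,0,-0.60],"grip":-1}]'
python3 - <<'E'
from h import *
rel([.47,-.17,.3],cot(3.458))
print(ctrl.state()["joint_positions"].round(2))
c=cam("scene");save("scene","sc33")
for e in("head","seat"):print([(a.round(1),round(s,2),atz(c,a,.004).round(4)) for a,s in lm("scene","cotter3_"+e,2)])
E
```

```text
clock: 41.62
tool_pos: [0.5554, 0.1732, 0.0861]
eef_rot: [-0.001, 1.0, -0.01, 0.002]
ft_force: [0.3, -0.2, 0.8]
grip_width: 0.0477
clock: 42.03
tool_pos: [0.5538, 0.1729, 0.1856]
eef_rot: [-0.0, 1.0, -0.01, -0.0]
ft_force: [0.5, 0.1, 0.2]
grip_width: 0.0685
clock: 42.45
tool_pos: [0.4532, 0.1261, 0.2884]
eef_rot: [-0.0, 0.957, 0.29, 0.003]
ft_force: [0.6, -1.0, -0.6]
grip_width: 0.091
clock: 42.87
tool_pos: [0.4531, 0.126, 0.2885]
eef_rot: [0.001, 0.827, 0.562, 0.003]
ft_force: [0.8, -0.2, -0.5]
grip_width: 0.0911
t 42.87 pos [0.4531 0.126  0.2885] F [ 0.8 -0.2 -0.5] w 0.0911
shift cm [-26.89  12.49  -1.19] dr [ 0.006  0.003 -2.265]
[0.14 0.22 1.64 0.   1.28 0.52]
[(array([318.9, 340.1]), 0.59, array([ 0.508 , -0.1871,  0.004 ]))]
[]
```

```bash
python3 -m pendant '[{"xyz":[-4,1.8,0],"dr":[0,0,-0.12],"grip":-1},{"xyz":[-7.5,3.5,0],"dr":[0,0,-0.24],"grip":-1},{"xyz":[-11,5.2,0],"dr":[0,0,-0.36],"grip":-1},{"xyz":[-14.5,6.8,0],"dr":[0,0,-0.48],"grip":-1},{"xyz":[-18,8.4,0],"dr":[0,0,-0.60],"grip":-1}]'
python3 -m pendant '[{"xyz":[0,0,0],"dr":[0,0,-0.12],"grip":-1},{"xyz":[0,0,0],"dr":[0,0,-0.24],"grip":-1},{"xyz":[0,0,0],"dr":[0,0,-0.36],"grip":-1},{"xyz":[0,0,0],"dr":[0,0,-0.48],"grip":-1},{"xyz":[0,0,0],"dr":[0,0,-0.60],"grip":-1}]'
python3 -m pendant '[{"xyz":[0,0,0],"dr":[0,0,-0.12],"grip":-1},{"xyz":[0,0,0],"dr":[0,0,-0.24],"grip":-1},{"xyz":[0,0,0],"dr":[0,0,-0.36],"grip":-1},{"xyz":[0,0,0],"dr":[0,0,-0.48],"grip":-1},{"xyz":[0,0,0],"dr":[0,0,-0.60],"grip":-1}]'
python3 - <<'E'
from h import *
rel([.5118,-.182,.149],cot(3.458))
print(ctrl.state()["joint_positions"].round(2))
E
```

```text
clock: 43.43
tool_pos: [0.4622, -0.0463, 0.2884]
eef_rot: [0.001, 0.662, 0.749, 0.002]
ft_force: [1.1, -0.3, 0.6]
grip_width: 0.0912
clock: 43.85
tool_pos: [0.4621, -0.0465, 0.2883]
eef_rot: [0.002, 0.411, 0.912, 0.002]
ft_force: [0.4, -1.2, -0.0]
grip_width: 0.0911
clock: 44.27
tool_pos: [0.4621, -0.0464, 0.2883]
eef_rot: [0.002, 0.123, 0.992, 0.001]
ft_force: [-0.4, -0.4, -0.5]
grip_width: 0.0915
t 44.27 pos [ 0.4621 -0.0464  0.2883] F [-0.4 -0.4 -0.5] w 0.0915
shift cm [ -8.07 -11.97  13.94] dr [ 0.001  0.005 -0.563]
[-0.23  0.21  1.65  0.    1.28 -1.56]
```

```bash
python3 -m pendant '[{"xyz":[-2,-3,2],"dr":[0,0,-0.12],"grip":-1},{"xyz":[-4,-6,5],"dr":[0,0,-0.24],"grip":-1},{"xyz":[-6,-9,8],"dr":[0,0,-0.36],"grip":-1},{"xyz":[-8,-12,10],"dr":[0,0,-0.48],"grip":-1},{"xyz":[-8,-12,13],"dr":[0,0,-0.56],"grip":-1}]'
python3 - <<'E'
from h import *
rel([.5118,-.182,.149],cot(3.458))
E
```

```text
clock: 44.68
tool_pos: [0.5139, -0.1868, 0.1589]
eef_rot: [0.005, -0.156, 0.988, -0.002]
ft_force: [1.1, -0.5, -0.1]
grip_width: 0.0913
t 44.68 pos [ 0.5139 -0.1868  0.1589] F [ 1.1 -0.5 -0.1] w 0.0913
shift cm [0.06 0.52 0.99] dr [-0.005  0.009 -0.003]
```

```bash
python3 -m pendant '[{"xyz":[0,0.5,1],"dr":[-0.005,0.009,0],"grip":-1},{"xyz":[0,0.5,1],"dr":[-0.005,0.009,0],"grip":-1},{"xyz":[0,0.5,1],"dr":[-0.005,0.009,0],"grip":-1},{"xyz":[0,0.5,1],"dr":[-0.005,0.009,0],"grip":-1}]'
python3 - <<'E'
from h import *
save("wrist","w34");rel([.5118,-.182,.149],cot(3.458))
E
```

```text
clock: 45.02
tool_pos: [0.5129, -0.1814, 0.1505]
eef_rot: [0.001, -0.155, 0.988, -0.0]
ft_force: [0.0, 0.2, 0.3]
grip_width: 0.0914
t 45.07 pos [ 0.5131 -0.1815  0.1507] F [-0.3  0.1  0.4] w 0.0912
shift cm [ 0.14 -0.01  0.17] dr [-0.001  0.002 -0.004]
```

View pics/w34.png

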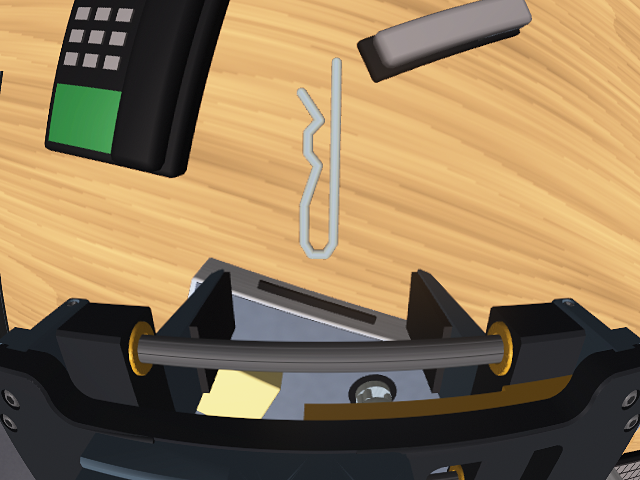

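Run:
```python
from h import *
pick((333.5,235),(337,59),(318.5,259))
```

```text
yaw 3.440557857677962 head [ 0.51513425 -0.18213774  0.004     ] len 0.16401693292429956 legoff -0.012082883554119055
t 45.07 pos [ 0.5131 -0.1815  0.1507] F [-0.3  0.1  0.4] w 0.0912
shift cm [-0.05 -0.08 12.72] dr [-0.001  0.002  0.013]
```

```bash
python3 -m pendant '[{"xyz":[0,-0.1,3],"dr":[0,0.002,0.013],"grip":-0.5},{"xyz":[0,-0.1,6],"dr":[0,0.002,0.013],"grip":-0.5},{"xyz":[0,-0.1,9],"dr":[0,0.002,0.013],"grip":-0.5},{"xyz":[0,-0.1,10.2],"dr":[0,0.002,0.013],"grip":-0.5},{"xyz":[0,-0.1,10.2],"dr":[0,0.002,0.013],"grip":-0.5}]'
python3 - <<'E'
from h import *
rel([.5141,-.1821,.0235],cot(3.4406))
E
```

```text
clock: 45.48
tool_pos: [0.5129, -0.1815, 0.0476]
eef_rot: [-0.001, -0.149, 0.989, 0.0]
ft_force: [-1.6, 0.6, -0.4]
grip_width: 0.0685
t 45.48 pos [ 0.5129 -0.1815  0.0476] F [-1.6  0.6 -0.4] w 0.0685
shift cm [-0.1  -0.09  2.41] dr [ 0.    -0.002 -0.   ]
```

```bash
python3 -m pendant '[{"xyz":[-0.1,-0.1,1],"dr":[0,-0.002,0],"grip":-0.5},{"xyz":[-0.1,-0.1,1.8],"dr":[0,-0.002,0],"grip":-0.5},{"xyz":[-0.1,-0.1,2.4],"dr":[0,-0.002,0],"grip":-0.5},{"xyz":[-0.1,-0.1,2.4],"dr":[0,-0.002,0],"grip":-0.5},{"xyz":[-0.1,-0.1,2.4],"dr":[0,-0.002,0],"grip":-0.5}]'
python3 -m pendant '[{"xyz":[0,0,0.05],"dr":[0,0,0],"grip":0.9},{"xyz":[0,0,0.05],"dr":[0,0,0],"grip":0.9},{"xyz":[0,0,0.05],"dr":[0,0,0],"grip":0.9},{"xyz":[0,0,0.05],"dr":[0,0,0],"grip":0.9},{"xyz":[0,0,0.05],"dr":[0,0,0],"grip":0.9}]' 58
python3 -m pendant '[{"xyz":[0,0,0],"dr":[0,0,0],"grip":0.9},{"xyz":[0,0,0],"dr":[0,0,0],"grip":0.9},{"xyz":[0,0,-0.5],"dr":[0,0,0],"grip":0.9},{"xyz":[0,0,-2],"dr":[0,0,0],"grip":0.9},{"xyz":[0,0,-5],"dr":[0,0,0],"grip":0.9}]' 58
python3 - <<'E'
from h import *
rel([.45,-.12,.3],cot(3.4406));save("wrist","w35")
E
```

```text
clock: 45.9
tool_pos: [0.5142, -0.1822, 0.0238]
eef_rot: [0.0, -0.149, 0.989, 0.0]
ft_force: [0.9, -0.3, -0.5]
grip_width: 0.0687
clock: 46.32
tool_pos: [0.5143, -0.1822, 0.0235]
eef_rot: [0.0, -0.149, 0.989, 0.0]
ft_force: [-0.4, -0.2, -0.5]
grip_width: 0.038
clock: 46.73
tool_pos: [0.5127, -0.1815, 0.072]
eef_rot: [-0.002, -0.149, 0.989, 0.001]
ft_force: [-0.6, 0.1, -0.7]
grip_width: 0.0302
t 46.73 pos [ 0.5127 -0.1815  0.072 ] F [-0.6  0.1 -0.7] w 0.0302
shift cm [  4.25   7.8  -22.76] dr [ 0.003 -0.003 -0.001]
```

View pics/w35.png

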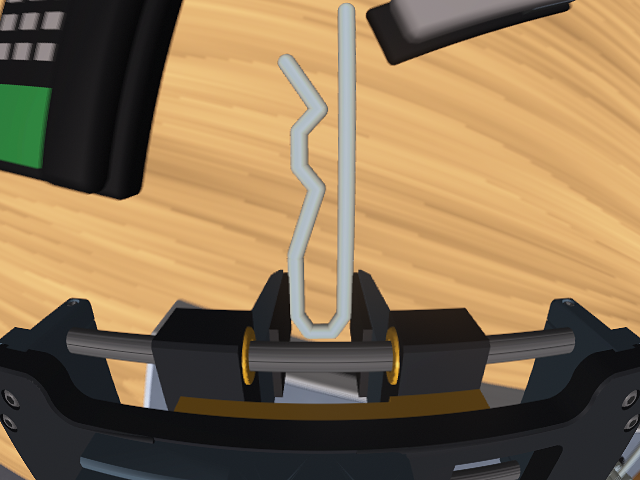

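```bash
python3 -m pendant '[{"xyz":[1,1,-4],"dr":[0,0,0],"grip":0.9},{"xyz":[2,2,-8],"dr":[0,0,0],"grip":0.9},{"xyz":[3,4,-12],"dr":[0,0,0],"grip":0.9},{"xyz":[4,6,-16],"dr":[0,0,0],"grip":0.9},{"xyz":[4.3,7.5,-20],"dr":[0,0,0],"grip":0.9}]' 58
python3 -m pendant '[{"xyz":[0,0,-3],"dr":[0,0,0.12],"grip":0.9},{"xyz":[0,0,-4],"dr":[0,0,0.24],"grip":0.9},{"xyz":[0,0,-4],"dr":[0,0,0.36],"grip":0.9},{"xyz":[0,0,-4],"dr":[0,0,0.48],"grip":0.9},{"xyz":[0,0,-4],"dr":[0,0,0.60],"grip":0.9}]' 58
python3 -m pendant '[{"xyz":[0,0,0],"dr":[0,0,0.12],"grip":0.9},{"xyz":[0,0,0],"dr":[0,0,0.24],"grip":0.9},{"xyz":[0,0,0],"dr":[0,0,0.36],"grip":0.9},{"xyz":[0,0,0],"dr":[0,0,0.48],"grip":0.9},{"xyz":[0,0,0],"dr":[0,0,0.60],"grip":0.9}]' 58
python3 -m pendant '[{"xyz":[0,0,0],"dr":[0,0,0.12],"grip":0.9},{"xyz":[0,0,0],"dr":[0,0,0.24],"grip":0.9},{"xyz":[0,0,0],"dr":[0,0,0.36],"grip":0.9},{"xyz":[0,0,0],"dr":[0,0,0.48],"grip":0.9},{"xyz":[0,0,0],"dr":[0,0,0.60],"grip":0.9}]' 58
python3 -m pendant '[{"xyz":[0,0,0],"dr":[0,0,0.12],"grip":0.9},{"xyz":[0,0,0],"dr":[0,0,0.24],"grip":0.9},{"xyz":[0,0,0],"dr":[0,0,0.36],"grip":0.9},{"xyz":[0,0,0],"dr":[0,0,0.48],"grip":0.9},{"xyz":[0,0,0],"dr":[0,0,0.60],"grip":0.9}]' 58
python3 -m pendant '[{"xyz":[0,0,0],"dr":[0,0,0.12],"grip":0.9},{"xyz":[0,0,0],"dr":[0,0,0.24],"grip":0.9},{"xyz":[0,0,0],"dr":[0,0,0.36],"grip":0.9},{"xyz":[0,0,0],"dr":[0,0,0.48],"grip":0.9},{"xyz":[0,0,0],"dr":[0,0,0.60],"grip":0.9}]' 58
python3 - <<'E'
from h import *
rel(stn(-.19,-.1179,.0857),cot(YAW));print(ctrl.state()["joint_positions"].round(2))
E
```

```text
clock: 47.2
tool_pos: [0.4528, -0.1274, 0.266]
eef_rot: [0.001, -0.149, 0.989, -0.001]
ft_force: [1.4, -0.3, -0.8]
grip_width: 0.0304
clock: 47.62
tool_pos: [0.4525, -0.1272, 0.3066]
eef_rot: [0.002, 0.153, 0.988, -0.0]
ft_force: [0.0, 0.0, -1.7]
grip_width: 0.0305
clock: 48.03
tool_pos: [0.4522, -0.1271, 0.3068]
eef_rot: [0.002, 0.441, 0.897, 0.0]
ft_force: [0.7, -0.2, -1.6]
grip_width: 0.0305
clock: 48.45
tool_pos: [0.452, -0.127, 0.307]
eef_rot: [0.002, 0.689, 0.725, 0.001]
ft_force: [-0.5, 0.8, -1.0]
grip_width: 0.0303
clock: 48.87
tool_pos: [0.4517, -0.1269, 0.3072]
eef_rot: [0.001, 0.874, 0.486, 0.001]
ft_force: [0.0, -0.4, -1.3]
grip_width: 0.0306
clock: 49.28
tool_pos: [0.4514, -0.1267, 0.3074]
eef_rot: [0.001, 0.979, 0.204, 0.001]
ft_force: [-0.2, 0.4, -1.3]
grip_width: 0.03
t 49.28 pos [ 0.4514 -0.1267  0.3074] F [-0.2  0.4 -1.3] w 0.03
shift cm [-0.1  -4.69 22.16] dr [ 0.002 -0.003  0.432]
[-0.4   0.2   1.61  0.    1.33  0.76]
```

```bash
python3 -m pendant '[{"xyz":[0,-1.5,2],"dr":[0,0,0.12],"grip":0.9},{"xyz":[0,-3,5],"dr":[0,0,0.24],"grip":0.9},{"xyz":[-0.1,-4.7,8],"dr":[0,0,0.36],"grip":0.9},{"xyz":[-0.1,-4.7,11],"dr":[0.002,-0.003,0.432],"grip":0.9},{"xyz":[-0.1,-4.7,15],"dr":[0.002,-0.003,0.432],"grip":0.9}]' 58
python3 - <<'E'
from h import *
rel(stn(-.18,-.1179,.0857),cot(YAW));save("wrist","w36")
E
```

```text
clock: 49.7
tool_pos: [0.4325, -0.0837, 0.1577]
eef_rot: [0.0, 1.0, -0.013, 0.001]
ft_force: [2.9, -1.1, -2.1]
grip_width: 0.0302
t 49.7 pos [ 0.4325 -0.0837  0.1577] F [ 2.9 -1.1 -2.1] w 0.0302
shift cm [0.97 0.06 7.2 ] dr [ 0.001 -0.003 -0.004]
```

View pics/w36.png

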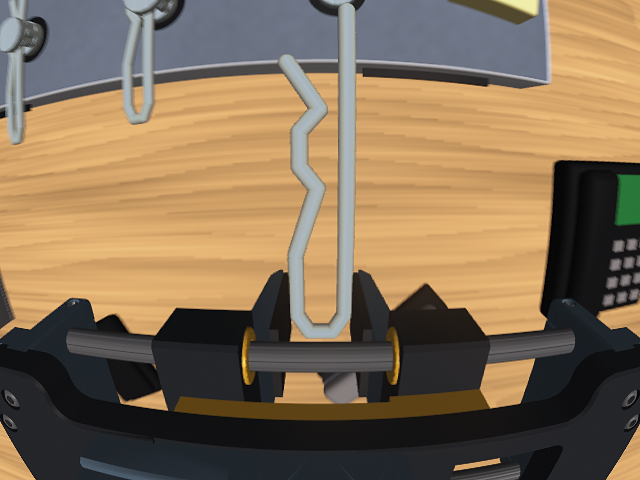

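```bash
python3 -m pendant '[{"xyz":[0.5,0.05,3],"dr":[0.001,-0.003,-0.004],"grip":0.9},{"xyz":[0.9,0.05,5.5],"dr":[0.001,-0.003,-0.004],"grip":0.9},{"xyz":[0.9,0.05,7],"dr":[0.001,-0.003,-0.004],"grip":0.9},{"xyz":[0.9,0.05,7.2],"dr":[0.001,-0.003,-0.004],"grip":0.9},{"xyz":[0.9,0.05,7.2],"dr":[0.001,-0.003,-0.004],"grip":0.9}]' 58
python3 - <<'E'
from h import *
import cv2
rel(stn(-.15,-.1179,.0857),cot(YAW))
T=[]
for n in("side","scene"):
    c,im=save(n,n+"37");_,p,M=ST();u=proj(c,stn(0,-.13,.066)).astype(int)
    o=u-[25,35] if n=="side" else u-[45,35]
    print(n,"tip pred",((proj(c,p+M@[.144,.0113,.0193])-o)*5.5).round(0),"top pred",((proj(c,stn(0,-.13,.082))-o)*5.5).round(0))
    T.append(cv2.resize(im[o[1]:o[1]+70,o[0]:o[0]+70,::-1],None,fx=5.5,fy=5.5,interpolation=2))
cv2.imwrite("pics/c37.png",np.hstack(T))
E
```

```text
clock: 50.17
tool_pos: [0.438, -0.0837, 0.0792]
eef_rot: [-0.002, 1.0, -0.009, -0.005]
ft_force: [0.4, 1.2, -0.6]
grip_width: 0.0303
t 50.17 pos [ 0.438  -0.0837  0.0792] F [ 0.4  1.2 -0.6] w 0.0303
shift cm [ 3.44  0.1  -0.69] dr [-0.003  0.01   0.004]
side tip pred [229. 220.] top pred [141. 163.]
scene tip pred [150. 212.] top pred [254. 176.]
```

View pics/c37.png

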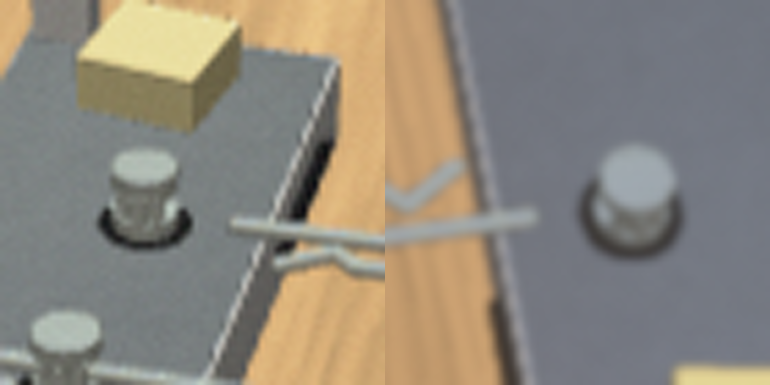

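```bash
python3 -m pendant '[{"xyz":[0.3,0.1,-0.6],"dr":[-0.003,0.01,0.004],"grip":0.9},{"xyz":[0.4,0.1,-0.65],"dr":[-0.003,0.01,0.004],"grip":0.9},{"xyz":[0.4,0.1,-0.65],"dr":[-0.003,0.01,0.004],"grip":0.9},{"xyz":[0.4,0.1,-0.65],"dr":[-0.003,0.01,0.004],"grip":0.9},{"xyz":[0.4,0.1,-0.65],"dr":[-0.003,0.01,0.004],"grip":0.9}]' 58
python3 - <<'E'
from h import *
rel(stn(-.15,-.1179,.0857),cot(YAW))
E
```

```text
clock: 50.68
tool_pos: [0.4428, -0.085, 0.087]
eef_rot: [0.0, 1.0, -0.011, 0.002]
ft_force: [0.2, -0.2, -1.4]
grip_width: 0.0304
t 50.68 pos [ 0.4428 -0.085   0.087 ] F [ 0.2 -0.2 -1.4] w 0.0304
shift cm [ 2.96 -0.04  0.14] dr [ 0.001 -0.003 -0.   ]
```

```bash
python3 -m pendant '[{"xyz":[0.4,-0.04,0.12],"dr":[0,-0.003,0],"grip":0.9},{"xyz":[0.9,-0.04,0.12],"dr":[0,-0.003,0],"grip":0.9},{"xyz":[1.4,-0.04,0.12],"dr":[0,-0.003,0],"grip":0.9},{"xyz":[1.8,-0.04,0.12],"dr":[0,-0.003,0],"grip":0.9},{"xyz":[1.8,-0.04,0.12],"dr":[0,-0.003,0],"grip":0.9}]' 58
python3 - <<'E'
from h import *
import cv2
rel(stn(-.14,-.1179,.0857),cot(YAW))
T=[]
for n in("side","scene"):
    c,im=save(n,n+"38");_,p,M=ST();u=proj(c,stn(0,-.13,.066)).astype(int)
    o=u-[25,35] if n=="side" else u-[45,35]
    print(n,"tip pred",((proj(c,p+M@[.144,.0113,.0193])-o)*5.5).round(0),"top pred",((proj(c,stn(0,-.13,.082))-o)*5.5).round(0))
    T.append(cv2.resize(im[o[1]:o[1]+70,o[0]:o[0]+70,::-1],None,fx=5.5,fy=5.5,interpolation=2))
cv2.imwrite("pics/c38.png",np.hstack(T))
E
```

```text
clock: 51.1
tool_pos: [0.4621, -0.0852, 0.0858]
eef_rot: [0.0, 1.0, -0.011, 0.001]
ft_force: [0.1, -0.4, -1.5]
grip_width: 0.0304
t 51.1 pos [ 0.4621 -0.0852  0.0858] F [ 0.1 -0.4 -1.5] w 0.0304
shift cm [ 2.04 -0.01  0.01] dr [ 0.001 -0.001 -0.   ]
side tip pred [178. 198.] top pred [141. 163.]
scene tip pred [207. 199.] top pred [254. 176.]
```

View pics/c38.png

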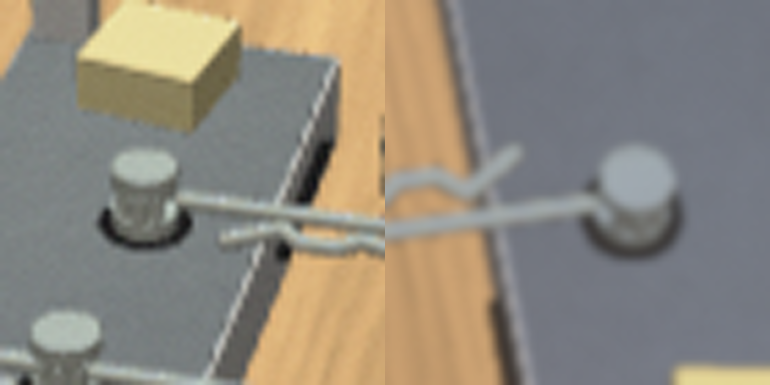

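```bash
python3 -m pendant '[{"xyz":[0.0,-0.06,0.03],"dr":[0,0,0],"grip":0.9},{"xyz":[0.3,-0.06,0.03],"dr":[0,0,0],"grip":0.9},{"xyz":[0.6,-0.06,0.03],"dr":[0,0,0],"grip":0.9},{"xyz":[0.9,-0.06,0.03],"dr":[0,0,0],"grip":0.9},{"xyz":[1.0,-0.06,0.03],"dr":[0,0,0],"grip":0.9}]' 60
python3 - <<'E'
from h import *
rel(stn(-.13,-.1179,.0857),cot(YAW));print(ctrl.state()["wrist_torque"].round(2))
E
```

```text
clock: 51.62
tool_pos: [0.4716, -0.0847, 0.0855]
eef_rot: [0.0, 1.0, -0.011, 0.0]
ft_force: [-0.1, 0.3, -2.0]
grip_width: 0.0306
t 51.62 pos [ 0.4716 -0.0847  0.0855] F [-0.1  0.3 -2. ] w 0.0306
shift cm [ 2.08  0.06 -0.02] dr [ 0.001 -0.001 -0.   ]
[ 0.05  0.07 -0.02]
```

```bash
python3 -m pendant '[{"xyz":[0.5,0,0],"dr":[0,0,0],"grip":0.9},{"xyz":[1.2,0,0],"dr":[0,0,0],"grip":0.9},{"xyz":[2.0,0,0],"dr":[0,0,0],"grip":0.9},{"xyz":[2.8,0,0],"dr":[0,0,0],"grip":0.9},{"xyz":[3.4,0,0],"dr":[0,0,0],"grip":0.9}]' 60
python3 - <<'E'
from h import *
rel([.5499,-.0868,.0857],cot(YAW));print(ctrl.state()["wrist_torque"].round(2));save("wrist","w39")
E
```

```text
clock: 52.03
tool_pos: [0.507, -0.0855, 0.0855]
eef_rot: [0.0, 1.0, -0.011, 0.001]
ft_force: [-0.8, 0.4, -0.9]
grip_width: 0.0308
t 52.03 pos [ 0.507  -0.0855  0.0855] F [-0.8  0.4 -0.9] w 0.0308
shift cm [ 4.29  0.03 -0.01] dr [ 0.001 -0.001 -0.   ]
[0.06 0.11 0.  ]
```

View pics/w39.png

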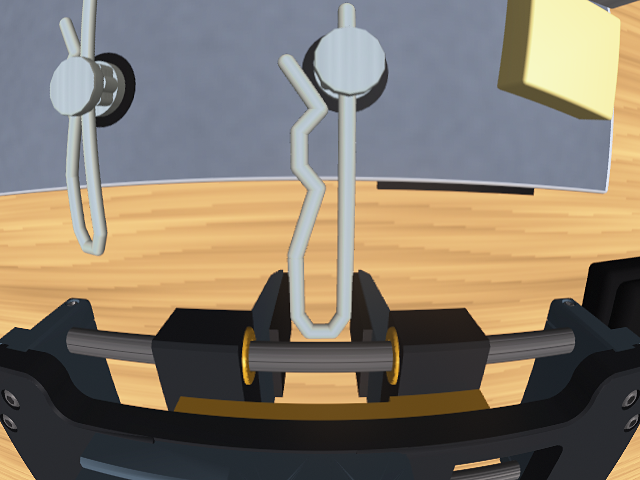

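```bash
python3 -m pendant '[{"xyz":[0.5,0,0],"dr":[0,0,0],"grip":0.9},{"xyz":[1.0,0,0],"dr":[0,0,0],"grip":0.9},{"xyz":[1.5,0,0],"dr":[0,0,0],"grip":0.9},{"xyz":[2,0,0],"dr":[0,0,0],"grip":0.9},{"xyz":[2.5,0,0],"dr":[0,0,0],"grip":0.9}]' 60
python3 -m pendant '[{"xyz":[0.4,0,0],"dr":[0,0,0],"grip":0.9},{"xyz":[0.8,0,0],"dr":[0,0,0],"grip":0.9},{"xyz":[1.2,0,0],"dr":[0,0,0],"grip":0.9},{"xyz":[1.6,0,0],"dr":[0,0,0],"grip":0.9},{"xyz":[1.6,0,0],"dr":[0,0,0],"grip":0.9}]' 60
python3 - <<'E'
from h import *
rel([.5499,-.0868,.0857],cot(YAW));print(ctrl.state()["wrist_torque"].round(2));save("wrist","w40")
print([(a.round(1),round(s,2),atool(a).round(4)) for a,s in lm("wrist","pin1",4)])
E
```

```text
clock: 52.5
tool_pos: [0.5332, -0.0859, 0.0855]
eef_rot: [0.0, 1.0, -0.011, 0.001]
ft_force: [0.5, 2.7, -1.9]
grip_width: 0.0302
clock: 52.92
tool_pos: [0.55, -0.0864, 0.0856]
eef_rot: [0.0, 1.0, -0.011, 0.001]
ft_force: [-0.5, 0.2, -1.2]
grip_width: 0.0305
t 52.92 pos [ 0.55   -0.0864  0.0856] F [-0.5  0.2 -1.2] w 0.0305
shift cm [-0.01  0.04 -0.01] dr [ 0.001 -0.002  0.   ]
[ 0.01  0.12 -0.03]
[(array([345.4, 159.3]), 0.95, array([0.072 , 0.0112, 0.0195])), (array([ 91.6, 169.1]), 0.65, array([ 0.0723, -0.1175,  0.0195]))]
```

View pics/w40.png

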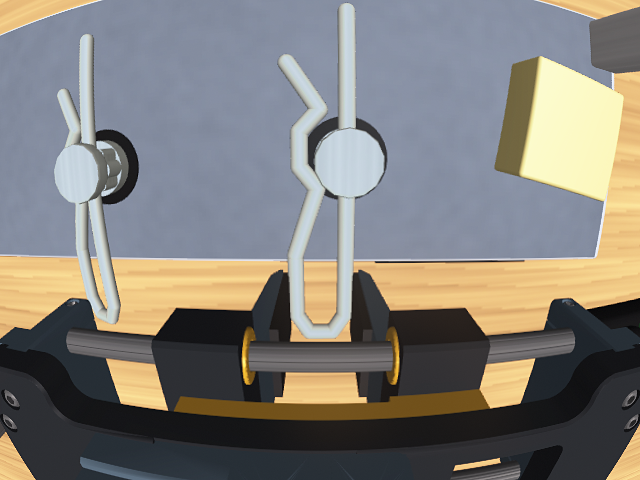

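```bash
python3 -m pendant '[{"xyz":[0.03,0,0],"dr":[0,0,0],"grip":0.9},{"xyz":[0.03,0,0],"dr":[0,0,0],"grip":0.4},{"xyz":[0.03,0,0],"dr":[0,0,0],"grip":0},{"xyz":[0.03,0,0],"dr":[0,0,0],"grip":-0.4},{"xyz":[0.03,0,0],"dr":[0,0,0],"grip":-0.4}]'
python3 -m pendant '[{"xyz":[0,0,0],"dr":[0,0,0],"grip":-0.4},{"xyz":[0,0,0],"dr":[0,0,0],"grip":-0.4},{"xyz":[0,0,-3],"dr":[0,0,0],"grip":-0.4},{"xyz":[0,0,-6],"dr":[0,0,0],"grip":-0.5},{"xyz":[0,0,-10],"dr":[0,0,0],"grip":-0.5}]'
python3 -m pendant '[{"xyz":[-2,0,-3],"dr":[0,0,0],"grip":-1},{"xyz":[-4,-3,-6],"dr":[0,0,0],"grip":-1},{"xyz":[-6,-6,-8],"dr":[0,0,0],"grip":-1},{"xyz":[-8,-9,-9],"dr":[0,0,0],"grip":-1},{"xyz":[-10,-11,-9],"dr":[0,0,0],"grip":-1}]'
python3 - <<'E'
from h import *
import cv2
save("wrist","w41");c,im=save("side","s41");cv2.imwrite("pics/s41z.png",cv2.resize(im[160:360,160:360,::-1],None,fx=3,fy=3))
rel([.44,.03,.3],cot(YAW))
E
```

```text
clock: 53.43
tool_pos: [0.5495, -0.0864, 0.0856]
eef_rot: [0.0, 1.0, -0.011, 0.001]
ft_force: [-0.0, 0.1, -0.6]
grip_width: 0.0475
clock: 53.85
tool_pos: [0.5481, -0.086, 0.1852]
eef_rot: [-0.0, 1.0, -0.011, -0.001]
ft_force: [0.9, 0.3, -0.8]
grip_width: 0.0684
clock: 54.27
tool_pos: [0.4504, 0.028, 0.2779]
eef_rot: [-0.0, 1.0, -0.011, 0.001]
ft_force: [1.5, 0.6, -0.0]
grip_width: 0.091
t 54.37 pos [0.448  0.0287 0.2761] F [-1.4  0.1 -1.1] w 0.0913
shift cm [-0.8  -0.12 -2.38] dr [-0.001  0.001  0.003]
```

View pics/w41.png

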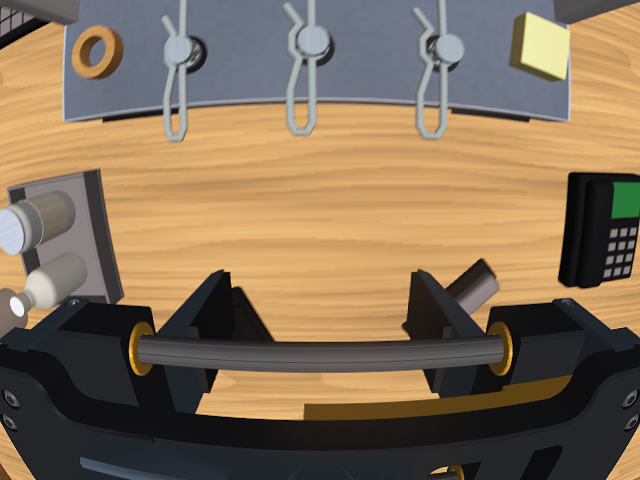

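View pics/s41z.png

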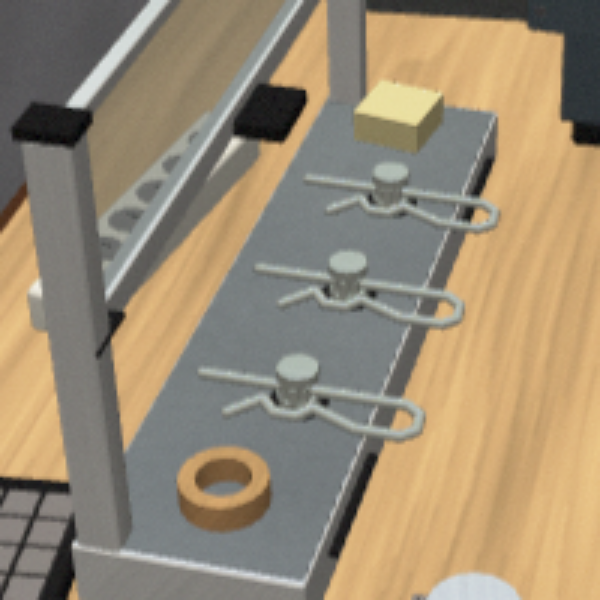

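Run:
```python
from h import *
import cv2
def inv(p):
    d=np.array(p)-P2;c,s=np.cos(YAW),np.sin(YAW);return np.array([c*d[0]+s*d[1],-s*d[0]+c*d[1]])
c=cam("side")
for i,u,y in [(1,(499,215),-.13),(2,(463,308),0),(3,(424,420),.13)]:
    print("side end",i,(inv(atz(c,(160+u[0]/3,160+u[1]/3),.059))*1000).round(1))
for i,u in [(1,(304,180)),(2,(255,267)),(3,(199,371))]:
    print("side tip",i,(inv(atz(c,(160+u[0]/3,160+u[1]/3),.066))*1000).round(1))
w=cam("wrist")
for i,u in [(1,(432,138)),(2,(301,135)),(3,(176,140))]:print("wrist end",i,(inv(atz(w,u,.059))*1000).round(1))
T=[]
for n in("side","scene"):
    c,im=save(n,n+"42")
    for y in(-.288,.288):
        u=proj(c,stn(.08,y,.195)).astype(int);u=np.clip(u,30,[609,449])
        T.append(cv2.resize(im[u[1]-30:u[1]+30,u[0]-30:u[0]+30,::-1],None,fx=5,fy=5,interpolation=0))
cv2.imwrite("pics/m42.png",np.vstack([np.hstack(T[:2]),np.hstack(T[2:])]))
```

```text
side end 1 [ -93.1 -120.8]
side end 2 [-91.5   8.1]
side end 3 [-92.8 139.7]
side tip 1 [  69.6 -122.4]
side tip 2 [70.8  4.2]
side tip 3 [ 70.3 133.4]
wrist end 1 [ -95.4 -115.5]
wrist end 2 [-96.   14.6]
wrist end 3 [-96.2 142.9]
```

View pics/m42.png

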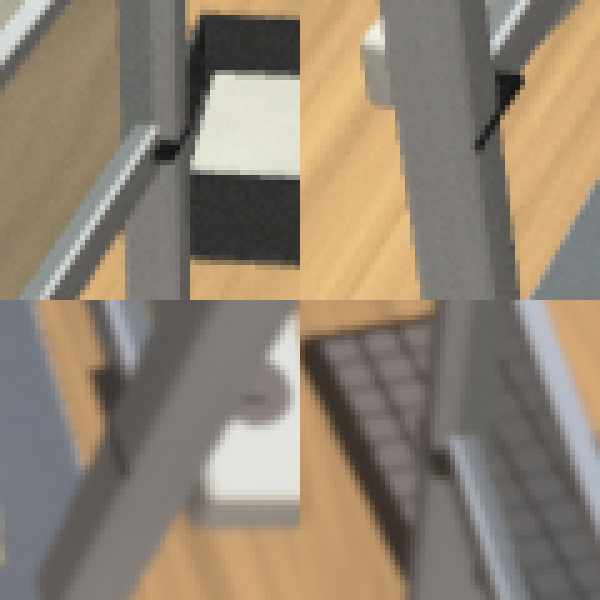

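View pics/scene42.png

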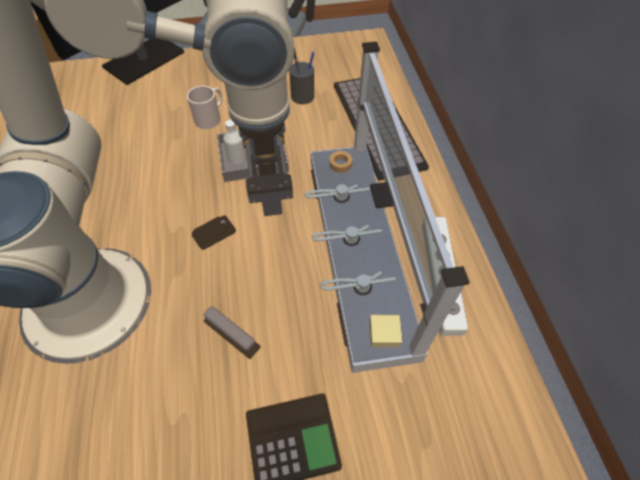

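All three cotters measure home in the side view: heads end at -91.5 to -93.1 mm (expected -92) and tips at 69.6 to 70.8 mm (expected 69). The pointers are still on the marks, the bottle and can are in the tray, and the arm is clear, so I'm handing in.

Run:
```python
from plant import ctrl
print(ctrl.job_done(),ctrl.state()["clock"])
```

```text
the job is handed in; nothing more can be done
the job is handed in; nothing more can be done
```

The screen is up at the mark and locked: all three cotters are snapped home on lock pins 1–3, and I handed the job in at about 55 s of the 210 s allowed. The bottle and the can went into the tray first; there was no jar this time.

- **Screen:** I raised it by gripping the sides of the lip rather than pushing from beneath, because by my estimate the arm could not bring the fingers under it without a wrist flip. It rose 70 mm, and the pointers still sat on the black marks after the last cotter.
- **Cotters:** in the side view the heads end at -91.5 to -93.1 mm (expected -92) and the leg tips at 69.6 to 70.8 mm (expected 69). The wrist view put the heads 3–4 mm further out, at -95 to -96 mm. I put that down to viewing angle and trusted the side view. Each bow snapped over its pin, and the push force then fell back to about zero.
- **Sag:** once released, the cotters rolled somewhat about their legs, with the bow side drooping. The bows still clip the pins.
- **Forces:** the highest force I read was about 12 N at the wrist while gripping the lip.
- **Bystanders:** the tape ring and note block are still at the ends of the raceway in the last pictures.

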